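# Load the workshop's preheat oven

## Task

Load the preheat oven: pull its drawer fully open, tip the brass knobs out of the steel pot into the drawer's open left-hand bay and stand the empty pot upright on its round black mat again, and seat every red bracket flat, foot down, in a pocket of its shape, one to a pocket, with its point towards the back of the oven. When all is loaded and the pot is back, push the drawer fully home; leave the other tools on the bench where they are.

Things in the scene. Friction and masses are not known exactly. Their poses are not given: they have to be found in the camera images.
- pot: open round steel pot, 260 g, starts upright on the mat with the knobs in it. Outside diameter 100 mm at the base, 144 at the rim (flared sides), 85 high; wall 4, floor 5 mm thick. Origin: centre of its underside; z up through the mouth. A flat wooden grip plate sticks out of its side towards its own -x (at the start to the right and away from the robot); see pot_grip.
- pot_grip (a point): middle of the free part of the pot's grip plate, at (-104, 0, 56) mm in the pot's frame, same axes. The plate is 14 mm thick (pot's y), x = -58 (at the wall) to -130 mm, 18 to 80 mm above the pot's underside
- pot_mouth (a point): centre of the pot's mouth, 85 mm above the pot's origin, same axes
- mat: fixed round black rubber mat, 160 mm in diameter and 4 mm thick, to the left of the oven; origin: centre of its underside, on the table
- oven: fixed green bench oven, 220 mm deep (x), 376 mm wide (y), 96 mm high, on the table; origin: centre of its underside; its front, from which the drawer slides, faces its -x (the robot)
- drawer (a joint): how far the oven's drawer is pulled out towards the robot (m): 0 = fully home, 0.175 = its stop; starts 0.015 to 0.07. Slides stiffly (3 N plus 15 N per m/s), stays where left. Steel tray 166 mm long, 336 wide, floor 16 mm and side and rear walls 56 mm above the table. A divider splits it: an open bay on the left (+y), three shaped pockets on the right
- front (a point): middle of the outer face of the drawer's green front panel (12 mm thick, 346 wide, top edge 78 mm above the table), 55 mm above the table; x points to the oven's back. A 120 mm horizontal bar handle along y, centred here, stands 35 mm out from the face, 11 mm thick. Moves with the drawer
- bay (a point): centre of the floor of the drawer's bay for the knobs, 16 mm above the table (x to the oven's back, y left, z up). Inside the bay is 160 mm long (x) and 144 wide (y); divider, side and rear walls 40 mm above this floor, front panel 62. Moves with the drawer
- pocket1 (a point): pocket 1 of 3 side by side (56 mm apart) in the drawer's right part, next to the divider. Point on its floor where a seated bracket's origin lies; x points to the oven's back, where the pocket's pointed end is, y left, z up. Shape of the bracket's foot, 2 mm larger all round, walls 10 mm high. Any bracket fits any pocket. Moves with the drawer.
- pocket2 (a point): pocket 2 of 3 side by side (56 mm apart) in the drawer's right part, the middle one. Point on its floor where a seated bracket's origin lies; x points to the oven's back, where the pocket's pointed end is, y left, z up. Shape of the bracket's foot, 2 mm larger all round, walls 10 mm high. Any bracket fits any pocket. Moves with the drawer.
- pocket3 (a point): pocket 3 of 3 side by side (56 mm apart) in the drawer's right part, the rightmost. Point on its floor where a seated bracket's origin lies; x points to the oven's back, where the pocket's pointed end is, y left, z up. Shape of the bracket's foot, 2 mm larger all round, walls 10 mm high. Any bracket fits any pocket. Moves with the drawer.
- bracket1: red T-bracket, 250 g, upright right (-y) of the drawer; 2-3 present, else None. Foot 8 mm thick, 82 long (x), 44 wide (y): rectangle x = -41..19 mm, then narrowing at 45 deg to a point at x = +41 (the pointed end). Lengthwise upright web on its mid-line: 10 mm thick (y), x = -31..19, 8 to 44 mm above the underside; pinch it from above. Origin: underside, x = 0; z up.
- bracket2: red T-bracket, 250 g, upright right (-y) of the drawer; 2-3 present, else None. Foot 8 mm thick, 82 long (x), 44 wide (y): rectangle x = -41..19 mm, then narrowing at 45 deg to a point at x = +41 (the pointed end). Lengthwise upright web on its mid-line: 10 mm thick (y), x = -31..19, 8 to 44 mm above the underside; pinch it from above. Origin: underside, x = 0; z up.
- bracket3: red T-bracket, 250 g, upright right (-y) of the drawer; 2-3 present, else None. Foot 8 mm thick, 82 long (x), 44 wide (y): rectangle x = -41..19 mm, then narrowing at 45 deg to a point at x = +41 (the pointed end). Lengthwise upright web on its mid-line: 10 mm thick (y), x = -31..19, 8 to 44 mm above the underside; pinch it from above. Origin: underside, x = 0; z up.
- knob1: brass knob, 60 g, a squat barrel 35.6 mm in diameter and 35 mm high with bevelled ends; origin at its centre, z along the barrel. Starts in the pot, on its floor. Two to four are present (None if absent).
- knob2: brass knob, 60 g, a squat barrel 35.6 mm in diameter and 35 mm high with bevelled ends; origin at its centre, z along the barrel. Starts in the pot, on its floor. Two to four are present (None if absent).
- knob3: brass knob, 60 g, a squat barrel 35.6 mm in diameter and 35 mm high with bevelled ends; origin at its centre, z along the barrel. Starts in the pot, on its floor. Two to four are present (None if absent).
- knob4: brass knob, 60 g, a squat barrel 35.6 mm in diameter and 35 mm high with bevelled ends; origin at its centre, z along the barrel. Starts in the pot, on its floor. Two to four are present (None if absent).
- hammer: bystander, leave alone: hammer lying far right
- wirebrush: bystander, leave alone: brush lying far left, beyond the mat
- wrench: bystander, leave alone: wrench lying on the table in front of the robot
- tin: bystander, leave alone: can with a yellow label, 64 mm in diameter, 100 mm tall, between mat and oven
- magnet: bystander, leave alone: yellow square block magnet, 60 x 60 x 22 mm, near the robot, left of the wrench
Things that resemble listed ones, but are neither listed nor needed, are in the scene too. Of the things that look like the mat, take the one that is farthest to the robot's right at the start.

How it is judged:
By the outcome, as a careful person would: the job done as asked, in the order asked, and still so for the second after the job is handed in, with the robot touching nothing.
Of knob1, knob2, knob3, knob4 only 2 to 4 are there at a start; the rules pass over those that are not, and their reading is None.
Of bracket1, bracket2, bracket3 only 2 to 3 are there at a start; the rules pass over those that are not, and their reading is None.
At some moment in a run one of bracket1, bracket2, bracket3 may be knocked a few centimetres aside while the robot is not near it.
It also fails if it takes over 210 s, if anything falls off the work surface, if the arm or the gripper's body presses on something with over 40 N, if the wrist force passes 120 N, or if a joint passes its speed limit or range.

## Robot

A 7-joint arm with a two-finger parallel gripper is mounted at the origin on the work surface. World frame = base frame: x ahead of the robot, y to its left, z up, the work surface at z = 0. Lengths are in m, angles in rad, forces in N, time in s.
With the tool pointing down it reaches from about 0.4 to 0.85 m from the base axis. Payload 4.5 kg.
Tool frame: the origin (TCP) lies on the front face of the gripper's body, between the roots of the fingers; the fingertips stand 73 mm ahead of it and the grasp point (between the pads) lies 54 mm ahead of it; z points along the fingers, y is the direction in which the jaws open and shut (so a half turn about z gives the same grasp; the last joint's range is limited). The gripper opens to 85 mm and grips with 20 to 120 N. Pads are 22 mm wide; open, the fingers measure 114 mm over their backs; the gripper's body (76 mm by 85 mm) begins 54 mm behind the grasp point. The pads swing forward as they close: fully open they stand 13 mm farther back than shut.
Start: joints at [1.151, 0.689, -0.195, 1.565, 0.157, 0.902, -0.215], TCP at [0.274, -0.562, 0.304] pointing down, gripper open.
Joint ranges: [-3.01, 3.01], [-0.46, 2.08], [-1.47, 1.51], [0.13, 2.56], [-1, 4.14], [0.04, 2.09], [-2.66, 2.66]. Speed limits (rad/s): [2.57, 2.57, 3.14, 3.14, 3.14, 3.14, 3.14].

## Interface

Orientations are given as a rotation vector (axis times angle).
In Python, from plant import * gives the robot as it stands. The module is installed in compiled form; this text tells all that it offers.
- The arm moves only by the tool servo_tool, never from a script. Its argument "motion" is a list that holds one entry, the list of rows, each a list of 5 numbers: the finger opening in m, from 0 to 0.0854, then the shift along the tool's x, y, z in m, then the turn about the tool's z in rad. In form: [[[claw, dx, dy, dz, turn], ...]]. A call has 1 to 12 rows; each row is the pose to reach, as a shift and turn from the pose commanded when the call began, along the tool's axes at that moment; what a row does not reach only later rows make up. A row lasts 1/8 s, in which the tool goes at most 62.5 mm and 10.7 degrees, less where a joint would pass 70% of its speed; a pose out of reach is approached as far as the arm can. A call with a gripper value outside its range is refused whole. The fingers move at their own pace and stop on an object; "newtons" is the grip in N (left out, the last holds). Time passes only in rows, so rows that repeat a pose let the fingers close. It gives the time, the measured TCP pose, the force and the opening at its end, in the units of the state.
- sense(): the state, without advancing time (a new reading comes with each control period).
- get_image(name): name is "side" or "top" or "wrist"; returns the picture (420x560x3 uint8, blue, green, red); there is no depth.
- camera_params(name): a dict with "fx", "fy", "cx", "cy" (pixels), "R" (3x3) and "t" (3): a world point X has camera coordinates R X + t. Camera axes: x right, y down, z forward; pixel columns grow to the right and rows downward; lengths in m; the calibration is good to about 2 mm. A picture is of the moment at which its call begins: read the wrist's pose just before it. camera_params takes no time and is no camera call; for the wrist camera it gives the pose at the moment of the call.
- sign_off(): hands the job in, once; it reports no verdict.
Trained networks look in the newest picture that a camera, given by its name, has taken for a name from the list of things; names that differ only in an ending like _2 or _b are one class to them, and where a whole thing is asked for, a point or a joint stands for the part that bears it (a point fixed in the world has none). Each returns a list of dicts, best first, with "conf" (0 to 1); they miss things now and then, are a little off and sometimes report something else, mostly with a low value. They report only what shows in the picture. A call takes as long as a camera call. They do not tell look-alikes from the thing itself.
- search_frame(target, camera): "position" ([x, y, z] in m, in the coordinates of the camera as it stood for that picture, good to about 4 mm: the middle of the surface that is visible of it).
- cut_out(target, camera): "region" (420x560 bool, what is visible of it).
The state is a dict: "clock": time; "joint_pos": joint angles; "qd": joint speeds; "tau": joint torques, N m; "ee_pos": TCP position; "orientation": TCP orientation; "wrist_force": force on the tool from outside, world axes, zero at the start; "moment": the same for the moment, N m; "finger_gap": opening from 0.0 (shut) to 1.0 (fully open).
Only numpy, scipy, OpenCV 4.12 (cv2) and the standard library are available. Lean on these libraries where they do the work, as an engineer would, in place of code of your own. Each camera call takes 0.05 s, during which the arm holds its last target.

## Working session

There is one attempt and no reset: what is moved stays moved. The work goes in short steps, Python scripts to look and compute and a tool call to move; the robot and the scene stay as the last step left them, time stands still between calls to the robot, and variables do not carry over. Pictures are saved under pics/ and viewed, and the job is handed in when it is done.

Besides the shell and the picture viewer there is one more tool, called after "Request:" in YAML: its name, and indented under it one key for each argument. servo_tool: Moves the arm, as the interface text tells. Its arguments: {"type":"object","properties":{"motion":{"type":"array"},"newtons":{"type":"number"}},"required":["motion"]}

```bash
mkdir -p pics; ls
python3 - <<'E'
from plant import *
import cv2
s=sense(); print(s)
for n in ("top","side","wrist"):
    im=get_image(n); cv2.imwrite(f"pics/{n}0.png",im)
    p=camera_params(n); print(n,p)
E
```

```text
pics
{'clock': 0.0, 'joint_pos': array([ 1.15075032,  0.68998103, -0.19453902,  1.56635803,  0.1573123 ,
        0.9025037 , -0.21511671]), 'qd': array([-0.00022154,  0.00125147, -0.00092004, -0.00020571, -0.00109868,
       -0.00096521,  0.00078678]), 'tau': array([-1.74855995e-04, -5.39607167e+01, -1.26661766e+00, -1.58541799e+01,
        9.07571171e-03,  9.60842095e-03,  2.20232818e-05]), 'ee_pos': array([ 0.27375845, -0.56127396,  0.30308268]), 'orientation': array([-3.05929001e+00, -7.06545339e-01,  8.52873068e-04]), 'wrist_force': array([ 0.23272141, -0.25958981,  0.43413454]), 'moment': array([-0.00333311, -0.01679556,  0.00159093]), 'finger_gap': 1.0004524807309032}
top {'fx': 535.601081320498, 'fy': 535.601081320498, 'cx': 265.92363217074836, 'cy': 198.91242281192933, 'R': array([[-0.00691372, -0.99985196, -0.01575624],
       [-0.98127379,  0.0098167 , -0.19236781],
       [ 0.192494  ,  0.01413121, -0.9811964 ]]), 't': array([0.00734137, 0.57935297, 1.62477064])}
side {'fx': 515.1123164814561, 'fy': 515.1123164814561, 'cx': 278.52920578917735, 'cy': 204.35405922829534, 'R': array([[-0.77014084, -0.63751456, -0.02140757],
       [-0.40424982,  0.51375917, -0.75672558],
       [ 0.49342191, -0.57413126, -0.65338206]]), 't': array([0.4328791 , 0.31566628, 1.73697698])}
wrist {'fx': 299.9484754670752, 'fy': 299.9484754670752, 'cx': 283.8756073802209, 'cy': 211.9383915969597, 'R': array([[ 4.39072677e-01, -8.98451407e-01, -5.03497503e-04],
       [-8.52341172e-01, -4.16715726e-01,  3.16010331e-01],
       [-2.84129742e-01, -1.38322350e-01, -9.48755615e-01]]), 't': array([-0.6245534 , -0.04111348,  0.38073528])}
```

View pics/top0.png

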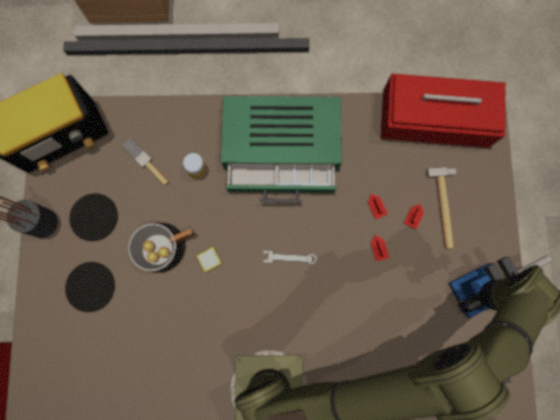

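View pics/side0.png

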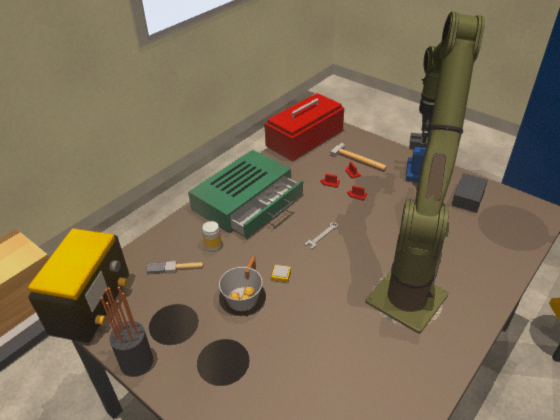

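View pics/wrist0.png

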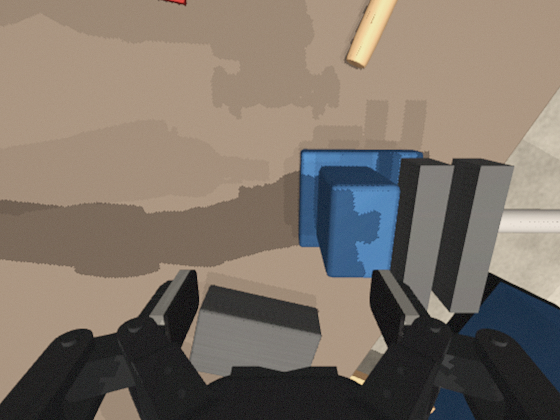

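```bash
cat > lib.py <<'E'
from plant import *
import numpy as np, cv2
from scipy.spatial.transform import Rotation as Ro
def w2c(X,p): return p['R']@np.asarray(X)+p['t']
def proj(X,p):
    c=(p['R']@np.atleast_2d(X).T).T+p['t']
    return np.c_[p['fx']*c[:,0]/c[:,2]+p['cx'],p['fy']*c[:,1]/c[:,2]+p['cy']]
def c2w(c,p): return p['R'].T@(np.asarray(c)-p['t'])
def onplane(uv,p,z):
    uv=np.atleast_2d(uv); out=[]
    C=-p['R'].T@p['t']
    for u,v in uv:
        d=p['R'].T@np.array([(u-p['cx'])/p['fx'],(v-p['cy'])/p['fy'],1])
        out.append(C+d*(z-C[2])/d[2])
    return np.array(out)
def find(t,cam):
    p=camera_params(cam)
    return [(np.round(c2w(d['position'],p),4),round(d['conf'],2)) for d in search_frame(t,cam)]
def snap(cam,name):
    p=camera_params(cam); im=get_image(cam); cv2.imwrite(f'pics/{name}.png',im); return im,p
def tool():
    s=sense(); R=Ro.from_rotvec(s['orientation']).as_matrix(); return s['ee_pos'],R
def delta(target, yaw=None):
    """target TCP world pos; yaw= world angle of tool x axis"""
    pos,R=tool(); d=R.T@(np.asarray(target)-pos)
    tx=np.arctan2(R[1,0],R[0,0])
    t=0
    if yaw is not None:
        # tool pointing down: turn about tool z = -world
        t=-(yaw-tx); t=(t+np.pi)%(2*np.pi)-np.pi
    print('TCP',pos.round(4),'xyaw',round(tx,3),'q7',sense()['joint_pos'][6].round(3),'-> d',d.round(4),'turn',round(t,3),'t',round(sense()['clock'],2))
    return d,t
E
python3 - <<'E'
from lib import *
ts=["pot","pot_grip","mat","oven","drawer","front","bay","bracket1","knob1","tin","magnet","wrench"]
for cam in("top","side"):
    im,p=snap(cam,cam+"1")
    for t in ts:
        print(cam,t,[(list(a),c) for a,c in find(t,cam)])
E
```

```text
top pot [([np.float64(0.4493), np.float64(0.3588), np.float64(0.0468)], 0.94), ([np.float64(0.4296), np.float64(-0.3492), np.float64(0.0079)], 0.16)]
top pot_grip [([np.float64(0.4464), np.float64(0.3612), np.float64(0.0451)], 0.76), ([np.float64(0.6528), np.float64(-0.0464), np.float64(0.0158)], 0.57), ([np.float64(0.7443), np.float64(-0.0482), np.float64(0.0933)], 0.53)]
top mat [([np.float64(0.4267), np.float64(0.294), np.float64(0.0033)], 0.93), ([np.float64(0.3111), np.float64(0.5632), np.float64(0.0009)], 0.83), ([np.float64(0.5364), np.float64(0.5627), np.float64(0.0003)], 0.56), ([np.float64(0.559), np.float64(-0.3492), np.float64(0.0083)], 0.48)]
top oven [([np.float64(0.7463), np.float64(-0.0439), np.float64(0.0943)], 0.9), ([np.float64(0.4455), np.float64(0.3594), np.float64(0.0461)], 0.7), ([np.float64(0.6535), np.float64(-0.0484), np.float64(0.0107)], 0.34)]
top drawer [([np.float64(0.6574), np.float64(-0.0425), np.float64(0.0174)], 0.6)]
top front [([np.float64(0.6501), np.float64(-0.0428), np.float64(0.0151)], 0.69)]
top bay [([np.float64(0.6527), np.float64(-0.045), n
[... 1982 characters left out ...]
oat64(0.0111)], 0.46)]
side knob1 [([np.float64(0.657), np.float64(-0.0244), np.float64(0.0241)], 0.58), ([np.float64(0.436), np.float64(0.379), np.float64(0.0467)], 0.57), ([np.float64(0.4147), np.float64(0.3353), np.float64(0.0395)], 0.39), ([np.float64(0.5215), np.float64(-0.4598), np.float64(0.0082)], 0.31)]
side tin [([np.float64(0.6703), np.float64(0.246), np.float64(0.0725)], 0.96), ([np.float64(0.6554), np.float64(-0.0276), np.float64(0.0286)], 0.69)]
side magnet [([np.float64(0.3932), np.float64(0.1949), np.float64(0.0224)], 0.64), ([np.float64(0.4555), np.float64(0.3345), np.float64(0.0573)], 0.48)]
side wrench [([np.float64(0.3997), np.float64(-0.0566), np.float64(0.0065)], 0.77)]
```

Run:
```python
import cv2
im=cv2.imread('pics/top1.png')
cv2.imwrite('pics/z1.png',cv2.resize(im[85:215,210:350],None,fx=5.5,fy=4.5*1,interpolation=cv2.INTER_CUBIC)[:600])
cv2.imwrite('pics/z2.png',cv2.resize(im[200:290,110:230],None,fx=6,fy=6,interpolation=cv2.INTER_CUBIC))
```

```text
(no output)
```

View pics/z1.png

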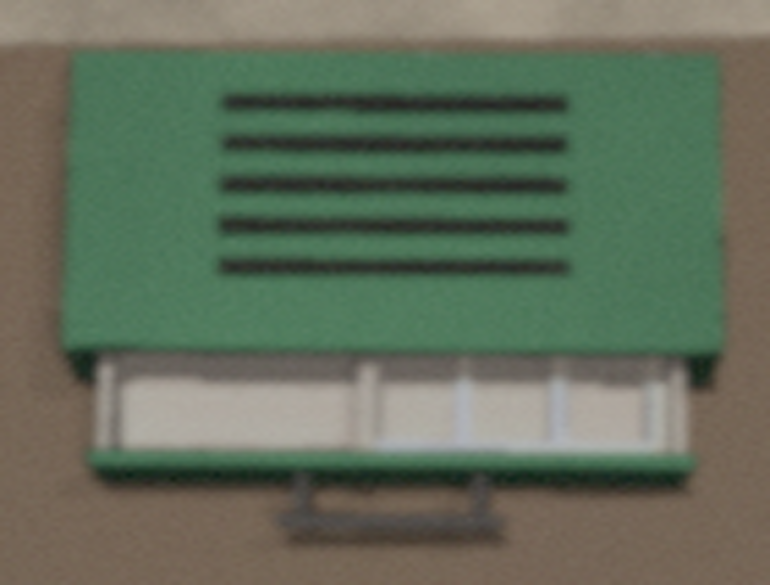

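View pics/z2.png

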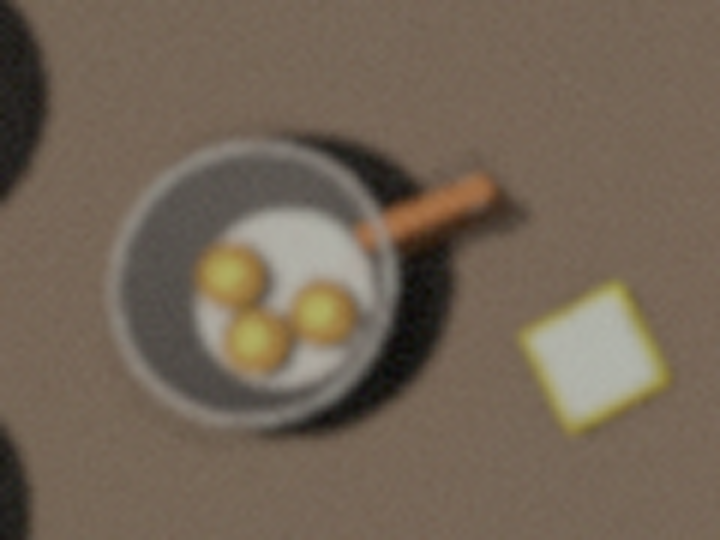

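Run:
```python
from lib import *
p=camera_params("top")
z1=lambda a:np.array(a,float)/[5.5,4.5]+[210,85]
z2=lambda a:np.array(a,float)/6+[110,200]
print('oven corners',onplane(z1([[73,53],[718,53],[66,347],[721,351]]),p,.096).round(4))
print('panel top',onplane(z1([[92,455],[692,457]]),p,.078).round(4))
print('bar',onplane(z1([[283,521],[497,521],[390,521]]),p,.058).round(4))
print('plate',onplane(z2([[370,238],[490,187]]),p,.084).round(4))
# rim fit
print('rim c',onplane(z2([[253,284],[110,284],[397,284],[253,142],[253,426]]),p,.089).round(4))
```

```text
oven corners [[ 0.9046  0.1355  0.096 ]
 [ 0.8997 -0.2373  0.096 ]
 [ 0.6896  0.1376  0.096 ]
 [ 0.6826 -0.2317  0.096 ]]
panel top [[ 0.617   0.124   0.078 ]
 [ 0.6121 -0.2152  0.078 ]]
bar [[ 0.5732  0.0165  0.058 ]
 [ 0.572  -0.1053  0.058 ]
 [ 0.5726 -0.0445  0.058 ]]
plate [[0.4502 0.2903 0.084 ]
 [0.4758 0.2297 0.084 ]]
rim c [[0.4268 0.3481 0.089 ]
 [0.4274 0.4207 0.089 ]
 [0.4262 0.2751 0.089 ]
 [0.4993 0.3505 0.089 ]
 [0.3555 0.3456 0.089 ]]
```

Run:
```python
from lib import *
print(tool()[1].round(3)); print(sense()['finger_gap'])
delta([0.54,-0.045,0.30],1.556)
```

```text
[[ 0.899  0.438  0.   ]
 [ 0.438 -0.899 -0.   ]
 [ 0.     0.    -1.   ]]
0.9990164549564385
TCP [ 0.274  -0.5618  0.3039] xyaw 0.454 q7 -0.215 -> d [ 0.4656 -0.3479  0.0039] turn -1.102 t 1.45
```

Request:
servo_tool:
  motion:
    - [[0.03,0.466,-0.348,0.004,-1.102],[0.03,0.466,-0.348,0.004,-1.102],[0.03,0.466,-0.348,0.004,-1.102],[0.03,0.466,-0.348,0.004,-1.102],[0.03,0.466,-0.348,0.004,-1.102],[0.03,0.466,-0.348,0.004,-1.102],[0.03,0.466,-0.348,0.004,-1.102],[0.03,0.466,-0.348,0.004,-1.102],[0.03,0.466,-0.348,0.004,-1.102],[0.03,0.466,-0.348,0.004,-1.102],[0.03,0.466,-0.348,0.004,-1.102],[0.03,0.466,-0.348,0.004,-1.102]]
  newtons: 40

```text
clock: 2.95
ee_pos: [0.5394, -0.0472, 0.2996]
orientation: [2.241, 2.201, -0.004]
wrist_force: [-0.1, -0.0, -0.5]
finger_gap: 0.354
```

Run:
```python
from lib import *
im,p=snap("wrist","w1"); delta([0.573,-0.045,0.15],1.556); print(sense()['finger_gap'])
for X in ([.573,.015,.0605],[.573,-.105,.0605]): print(proj(X,p))
```

```text
TCP [ 0.5394 -0.0474  0.2997] xyaw 1.552 q7 -0.378 -> d [0.0033 0.0338 0.1496] turn -0.004 t 3.0
0.3502367947773087
[[316.06182622 130.99281725]]
[[314.26831651 241.15665397]]
```

View pics/w1.png

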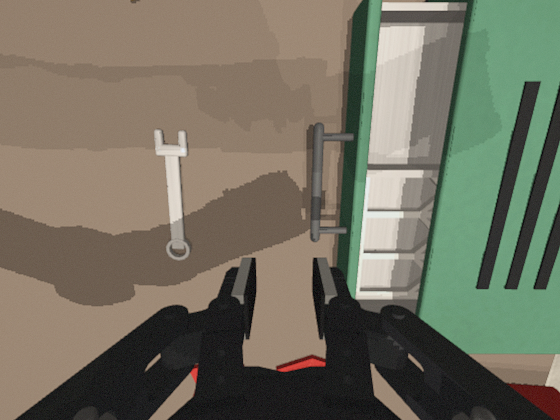

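Request:
servo_tool:
  motion:
    - [[0.024,0.005,0.036,0.05,0],[0.024,0.005,0.036,0.1,0],[0.024,0.005,0.036,0.14,0],[0.024,0.005,0.036,0.165,0],[0.024,0.005,0.036,0.178,0],[0.024,0.005,0.036,0.19,0],[0.024,0.005,0.036,0.19,0],[0,0.005,0.036,0.19,0],[0,0.005,0.036,0.19,0],[0,0.005,0.036,0.19,0],[0,0.005,0.036,0.19,0]]
  newtons: 60

```text
clock: 4.38
ee_pos: [0.576, -0.0405, 0.1105]
orientation: [2.238, 2.204, -0.001]
wrist_force: [-3.4, -0.5, 6.6]
finger_gap: 0.103
```

Run:
```python
from lib import *
im,p=snap("wrist","w2"); delta([0.46,-0.045,0.109]); s=sense();print(s['finger_gap'],s['wrist_force'])
```

```text
TCP [ 0.5761 -0.0405  0.1106] xyaw 1.556 q7 -0.523 -> d [-0.0063 -0.116   0.0016] turn 0 t 4.42
0.1062832936749593 [-2.70770869 -0.94005828  6.29106539]
```

View pics/w2.png

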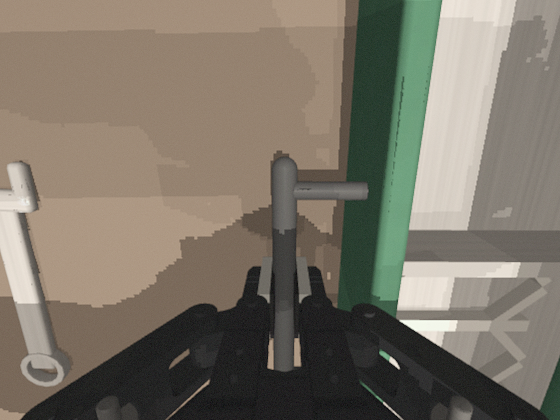

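Request:
servo_tool:
  motion:
    - [[0,0,-0.01,0,0],[0,0,-0.02,0,0],[0,0,-0.032,0,0],[0,0,-0.044,0,0],[0,0,-0.056,0,0],[0,0.001,-0.068,0,0],[0,0.001,-0.08,0,0],[0,0.001,-0.09,0,0],[0,0.001,-0.096,0,0],[0,0.001,-0.1,0,0],[0,0.001,-0.1,0,0]]

```text
clock: 5.8
ee_pos: [0.4747, -0.0384, 0.1105]
orientation: [-2.239, -2.204, 0.004]
wrist_force: [0.7, -2.4, 10.3]
finger_gap: 0.104
```

Request:
servo_tool:
  motion:
    - [[0,0,-0.003,0,0],[0,0,-0.006,0,0],[0,0,-0.009,0,0],[0,0,-0.009,0,0]]

```text
clock: 6.3
ee_pos: [0.4661, -0.0382, 0.1105]
orientation: [2.239, 2.204, -0.003]
wrist_force: [2.0, -2.9, 9.4]
finger_gap: 0.1
```

Request:
servo_tool:
  motion:
    - [[0,0,-0.003,0,0],[0,0,-0.006,0,0],[0,0,-0.009,0,0],[0,0,-0.009,0,0]]

```text
clock: 6.8
ee_pos: [0.4629, -0.0382, 0.1105]
orientation: [2.235, 2.197, 0.011]
wrist_force: [12.4, -5.8, -0.0]
finger_gap: 0.105
```

Request:
servo_tool:
  motion:
    - [[0,0,0.005,0,0],[0.026,0,0.005,0,0],[0.026,0,0.005,0,0],[0.026,0,0.005,0,0],[0.026,0,0.005,-0.04,0],[0.026,0,0.005,-0.1,0],[0.06,0,0.005,-0.16,0],[0.06,0,-0.01,-0.2,0],[0.06,0,-0.01,-0.2,0]]

```text
clock: 7.92
ee_pos: [0.4481, -0.0373, 0.3121]
orientation: [2.236, 2.202, 0.004]
wrist_force: [0.1, 0.1, 0.2]
finger_gap: 0.698
```

Run:
```python
from lib import *
im,p=snap("top","t2");im,p=snap("wrist","w3"); delta([0.46,-0.045,0.109])
im=cv2.imread('pics/t2.png')
cv2.imwrite('pics/t2z.png',cv2.resize(im[85:255,210:350],None,fx=5,fy=3.5,interpolation=cv2.INTER_CUBIC))
```

```text
TCP [ 0.4478 -0.0375  0.3096] xyaw 1.556 q7 -0.443 -> d [-0.0072  0.0124  0.2006] turn 0 t 8.03
```

View pics/t2z.png

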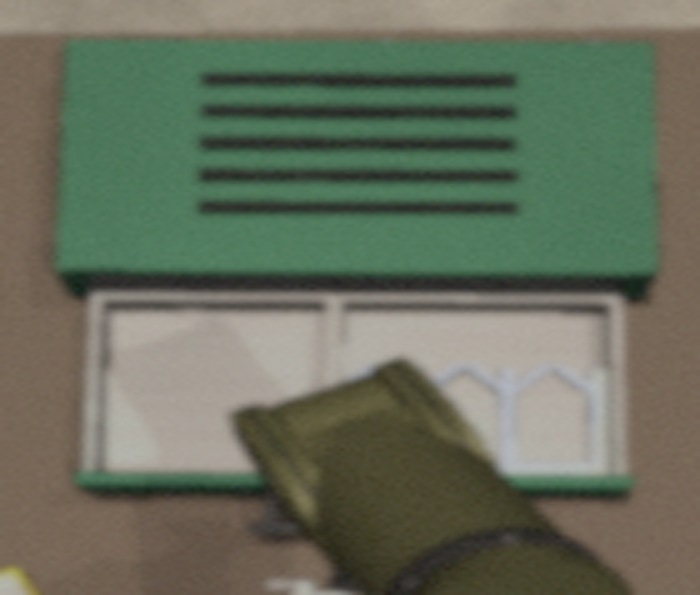

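View pics/w3.png

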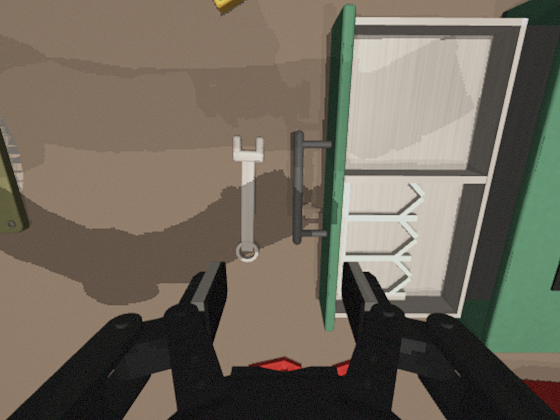

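```bash
python3 - <<'E'
from lib import *
p=camera_params("wrist")
print('rear wall outer',onplane([[524,21],[459,317]],p,.056).round(4))
print('left wall outer corner front',onplane([[355,20]],p,.056).round(4))
print('divider',onplane([[346,174],[487,178]],p,.056).round(4))
print('panel top outer edge',onplane([[344,20],[326,325]],p,.078).round(4))
print('bar',onplane([[299,130],[297,241]],p,.0605).round(4))
print('oven front top corner',onplane([[520,15]],p,.096).round(4))
E
python3 -c "
import cv2
im=cv2.imread('pics/w3.png'); cv2.imwrite('pics/w3z.png',cv2.resize(im[0:330,270:560],None,fx=2,fy=1.8))"
```

```text
rear wall outer [[ 0.6764  0.1215  0.056 ]
 [ 0.6722 -0.2109  0.056 ]]
left wall outer corner front [[0.5175 0.1245 0.056 ]]
divider [[ 0.5166 -0.0217  0.056 ]
 [ 0.6717 -0.0284  0.056 ]]
panel top outer edge [[ 0.5033  0.1192  0.078 ]
 [ 0.4972 -0.2028  0.078 ]]
bar [[ 0.4649  0.0258  0.0605]
 [ 0.4628 -0.0988  0.0605]]
oven front top corner [[0.6441 0.1163 0.096 ]]
```

View pics/w3z.png

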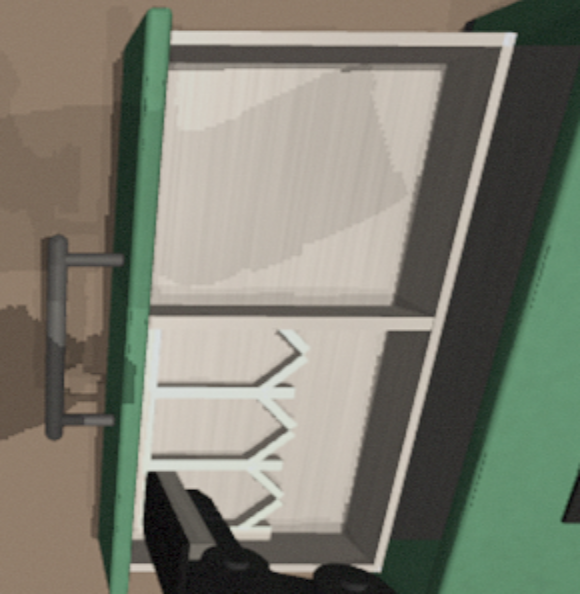

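Run:
```python
from lib import *
delta([0.469,0.2465,0.30],1.965)
```

```text
TCP [ 0.4478 -0.0375  0.3096] xyaw 1.556 q7 -0.443 -> d [0.2843 0.0169 0.0094] turn -0.409 t 8.03
```

Request:
servo_tool:
  motion:
    - [[0.05,0.284,0.017,0.009,-0.409],[0.05,0.284,0.017,0.009,-0.409],[0.05,0.284,0.017,0.009,-0.409],[0.05,0.284,0.017,0.009,-0.409],[0.05,0.284,0.017,0.009,-0.409],[0.05,0.284,0.017,0.009,-0.409],[0.05,0.284,0.017,0.009,-0.409]]

```text
clock: 8.9
ee_pos: [0.4692, 0.2451, 0.2992]
orientation: [-1.744, -2.613, 0.006]
wrist_force: [-0.8, -0.1, 0.6]
finger_gap: 0.586
```

Run:
```python
from lib import *
im,p=snap("wrist","w4"); delta([0.469,0.2465,0.30],1.965)
C=np.array([.427,.348]);a=np.deg2rad(112.6);x=np.array([np.cos(a),np.sin(a)]);y=np.array([-x[1],x[0]])
for n,l in(('plate top in',(-58,0,80)),('plate top out',(-130,0,80)),('ctr',(0,0,85)),('r+x',(72,0,85)),('r+y',(0,72,85)),('r-y',(0,-72,85))):
    q=C+x*l[0]/1e3+y*l[1]/1e3; print(n,proj([*q,.004+l[2]/1e3],p).round(1))
```

```text
TCP [0.4694 0.2446 0.2995] xyaw 1.963 q7 -0.63 -> d [ 0.0019  0.0003 -0.0005] turn -0.002 t 8.95
plate top in [[284.6 143.1]]
plate top out [[284.6 215.9]]
ctr [[284.7  74.5]]
r+x [[284.8 -26.7]]
r+y [[200.6  74.5]]
r-y [[368.9  74.4]]
```

View pics/w4.png

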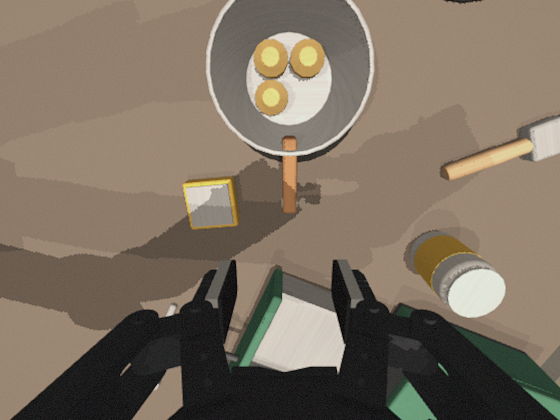

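Request:
servo_tool:
  motion:
    - [[0.036,0.004,0.0055,0.05,0],[0.036,0.004,0.0055,0.1,0],[0.036,0.004,0.0055,0.14,0],[0.036,0.004,0.0055,0.17,0],[0.036,0.004,0.0055,0.19,0],[0.036,0.004,0.0055,0.2015,0],[0.036,0.004,0.0055,0.2015,0]]

```text
clock: 9.82
ee_pos: [0.4731, 0.2512, 0.0989]
orientation: [-1.745, -2.612, 0.003]
wrist_force: [-0.7, -0.0, 0.0]
finger_gap: 0.42
```

Run:
```python
from lib import *
im,p=snap("wrist","w5"); delta([0.4729,0.2506,0.098],1.965);print(sense()['wrist_force'])
```

```text
TCP [0.4734 0.2517 0.0996] xyaw 1.964 q7 -0.878 -> d [-0.0008 -0.0009  0.0016] turn -0.001 t 9.88
[-0.64924375 -0.16203166 -0.1251734 ]
```

View pics/w5.png

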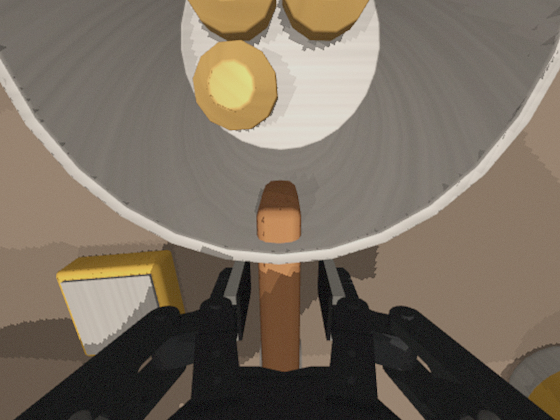

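Request:
servo_tool:
  motion:
    - [[0,0,0,0.001,0],[0,0,0,0.001,0],[0,0,0,0.001,0],[0,0,0,0.001,0],[0,0,0,0.001,0],[0,0,0,-0.01,0],[0,0,0,-0.02,0],[0,0,0,-0.03,0],[0,0,0,-0.03,0]]
  newtons: 120

```text
clock: 11.0
ee_pos: [0.4741, 0.2521, 0.1305]
orientation: [1.744, 2.611, 0.003]
wrist_force: [2.4, -1.7, 4.2]
finger_gap: 0.147
```

Run:
```python
from lib import *
im,p=snap("wrist","w6"); delta([0.4729,0.2506,0.098],1.965);print(sense()['wrist_force'],sense()['moment'])
snap("side","s6")
im=cv2.imread('pics/s6.png'); cv2.imwrite('pics/s6z.png',cv2.resize(im[200:350,160:340],None,fx=4,fy=4))
```

```text
TCP [0.4742 0.2519 0.1303] xyaw 1.964 q7 -0.844 -> d [-0.0007 -0.0017  0.0323] turn -0.001 t 11.05
[ 1.98579814 -4.90498318  5.78567859] [-0.18651786 -0.1929585   0.00885315]
```

View pics/w6.png

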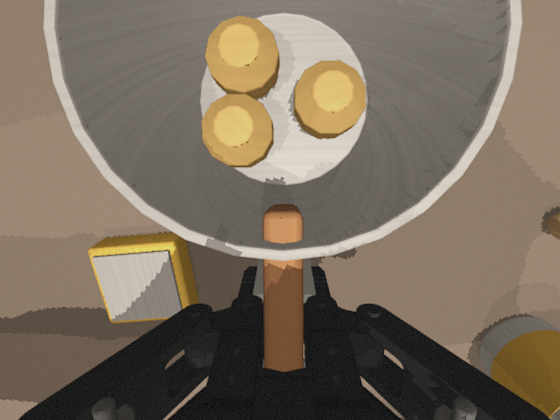

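View pics/s6z.png

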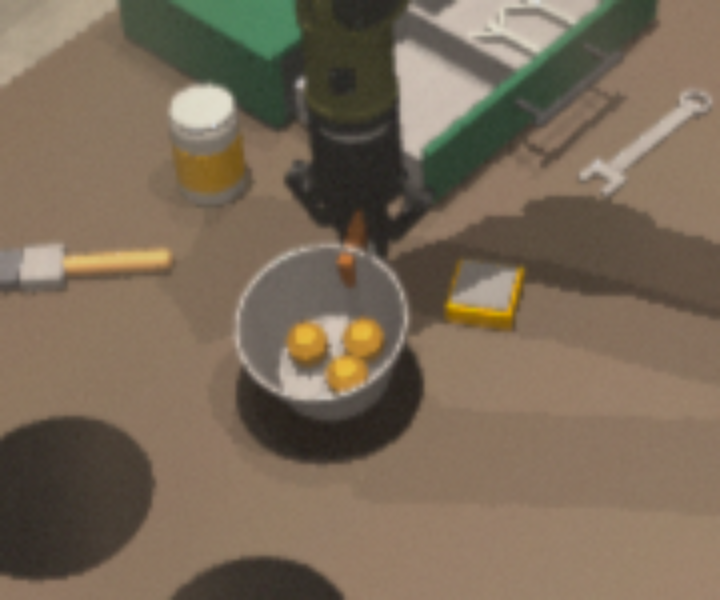

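```bash
cat >> lib.py <<'E'
def potpts(grip,th,yaw,g=(-.110,0,.040)):
    """returns function local->world with pot gripped at local g located at world grip, tilt th about pot y"""
    R=Ro.from_euler('z',yaw).as_matrix()@Ro.from_euler('y',th).as_matrix()
    return lambda L:(R@(np.atleast_2d(L)-np.array(g)).T).T+np.array(grip)
def drawpot(im,p,f,c):
    t=np.linspace(0,2*np.pi,60)
    for r,z in((.072,.085),(.05,0)):
        q=proj(f(np.c_[r*np.cos(t),r*np.sin(t),0*t+z]),p)
        cv2.polylines(im,[np.round(q*4).astype(np.int32)],True,c,1,cv2.LINE_AA,2)
E
python3 - <<'E'
from lib import *
pos,R=tool(); p=camera_params("side")
g=pos+R[:,2]*.054
for i,th in enumerate((0,10,20)):
    im=cv2.imread('pics/s6.png'); drawpot(im,p,potpts(g,np.deg2rad(th),1.964),(255,255,0))
    cv2.imwrite(f'pics/a{i}.png',cv2.resize(im[240:340,200:290],None,fx=4,fy=4))
ims=[cv2.imread(f'pics/a{i}.png') for i in range(3)]
cv2.imwrite('pics/fit6.png',cv2.resize(cv2.hconcat(ims),(800,300)))
E
```

```text
(no output)
```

View pics/fit6.png

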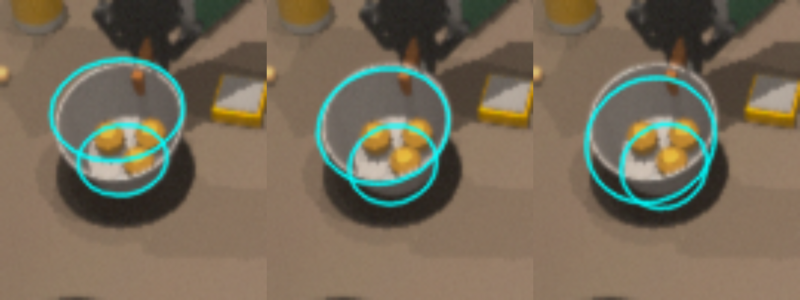

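Request:
servo_tool:
  motion:
    - [[0,0,0,-0.006,0],[0,0,0,-0.012,0],[0,0,0,-0.018,0],[0,0,0,-0.024,0],[0,0,0,-0.03,0],[0,0,0,-0.036,0],[0,0,0,-0.042,0],[0,0,0,-0.042,0]]

```text
clock: 12.1
ee_pos: [0.4734, 0.2524, 0.1719]
orientation: [1.744, 2.613, 0.002]
wrist_force: [1.4, -0.4, -1.7]
finger_gap: 0.151
```

```bash
cat > fit.py <<'E'
from lib import *
import sys
n=sys.argv[1]; ths=[float(a) for a in sys.argv[2].split(',')]; yaw=float(sys.argv[3])
pos,R=tool(); g=pos+R[:,2]*.054
print(pos.round(4),sense()['wrist_force'].round(2),sense()['moment'].round(3),sense()['finger_gap'].round(3),sense()['clock'])
im0,p=snap("side",n)
c=proj(g,p)[0].astype(int)
ims=[]
for th in ths:
    im=im0.copy(); drawpot(im,p,potpts(g,np.deg2rad(th),yaw),(255,255,0))
    y0=min(max(c[1]-40,0),300);x0=min(max(c[0]-70,0),430)
    ims.append(cv2.resize(im[y0:y0+120,x0:x0+130],None,fx=3,fy=3))
ims=ims[:2]
cv2.imwrite(f'pics/{n}f.png',cv2.hconcat(ims))
E
python3 fit.py s7 20,35 1.964
```

```text
Traceback (most recent call last):
  File "fit.py", line 5, in <module>
    print(pos.round(4),sense()['wrist_force'].round(2),sense()['moment'].round(3),sense()['finger_gap'].round(3),sense()['clock'])
                                                                                  ^^^^^^^^^^^^^^^^^^^^^^^^^^^
AttributeError: 'float' object has no attribute 'round'
```

```bash
sed -i "s/sense()\['finger_gap'\].round(3)/round(sense()['finger_gap'],3)/" fit.py; python3 fit.py s7 20,35 1.964
```

```text
[0.4734 0.2524 0.1719] [ 1.37 -0.36 -1.73] [-0.81  -0.514 -0.036] 0.151 12.1
```

View pics/s7f.png

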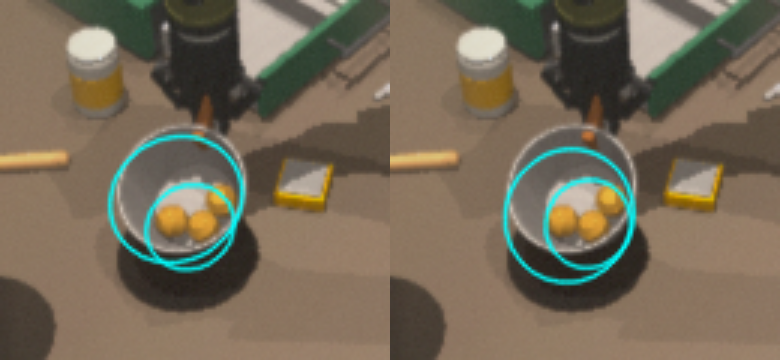

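Request:
servo_tool:
  motion:
    - [[0,0,0,-0.015,0],[0,0,0,-0.03,0],[0,0,0,-0.05,0],[0,0,0,-0.07,0],[0,0,0,-0.09,0],[0,0,0,-0.11,0],[0,0,0,-0.13,0],[0,0,0,-0.145,0],[0,0,0,-0.152,0],[0,0,0,-0.152,0]]

```text
clock: 13.4
ee_pos: [0.4732, 0.2522, 0.3237]
orientation: [1.744, 2.613, 0.001]
wrist_force: [0.9, 0.4, -0.8]
finger_gap: 0.143
```

```bash
python3 fit.py s8 12,25 1.964; python3 -c "
from lib import *
delta([0.505,0.052,0.325],-0.017)"
```

```text
[0.4732 0.2522 0.3237] [ 0.91  0.37 -0.82] [-0.928 -0.415 -0.036] 0.143 13.4
TCP [0.473  0.252  0.3231] xyaw 1.965 q7 -0.614 -> d [-0.1969 -0.0472 -0.0018] turn 1.982 t 13.45
```

View pics/s8f.png

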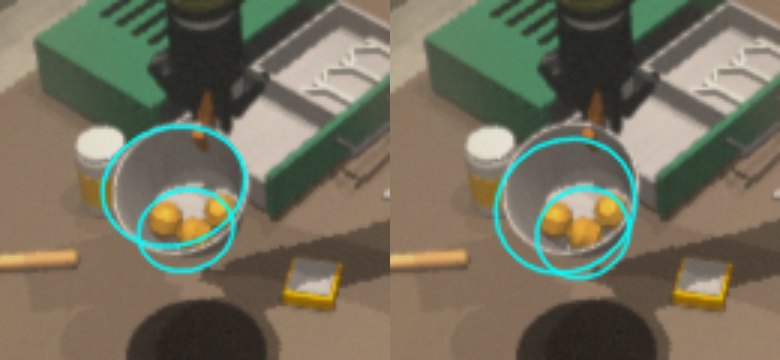

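Request:
servo_tool:
  motion:
    - [[0,-0.005,-0.001,-0.001,0.08],[0,-0.015,-0.004,-0.001,0.2],[0,-0.03,-0.008,-0.002,0.34],[0,-0.045,-0.011,-0.002,0.48],[0,-0.06,-0.015,-0.002,0.62],[0,-0.075,-0.018,-0.002,0.76],[0,-0.09,-0.022,-0.002,0.9],[0,-0.105,-0.025,-0.002,1.04],[0,-0.118,-0.028,-0.002,1.16],[0,-0.13,-0.031,-0.002,1.26],[0,-0.14,-0.034,-0.002,1.34],[0,-0.145,-0.035,-0.002,1.38]]

```text
clock: 14.95
ee_pos: [0.4959, 0.1043, 0.3246]
orientation: [3.009, 0.903, -0.004]
wrist_force: [-0.7, -0.2, -5.0]
finger_gap: 0.145
```

```bash
python3 -c "
from lib import *
delta([0.505,0.052,0.325],-0.017)"
```

```text
TCP [0.4959 0.1043 0.3246] xyaw 0.583 q7 -1.448 -> d [-0.0212  0.0487 -0.0004] turn 0.6 t 14.95
```

Request:
servo_tool:
  motion:
    - [[0,-0.003,0.007,0,0.08],[0,-0.007,0.015,0,0.2],[0,-0.011,0.025,0,0.33],[0,-0.015,0.034,0,0.44],[0,-0.018,0.042,0,0.53],[0,-0.021,0.048,0,0.59],[0,-0.021,0.049,0,0.6],[0,-0.021,0.049,0,0.6]]

```text
clock: 15.95
ee_pos: [0.506, 0.053, 0.3253]
orientation: [-3.141, 0.022, 0.0]
wrist_force: [-0.2, -0.4, -4.6]
finger_gap: 0.145
```

```bash
python3 fit.py s9 12,30 -0.017; python3 -c "
from lib import *
delta([0.505,0.052,0.325],-0.017)
im,p=snap('wrist','w9')"
```

```text
[0.506  0.053  0.3253] [-0.18 -0.39 -4.55] [0.055 0.356 0.033] 0.145 15.95
TCP [0.506  0.0531 0.3253] xyaw -0.014 q7 -1.812 -> d [-0.001   0.0011  0.0003] turn 0.003 t 16.0
```

View pics/s9f.png

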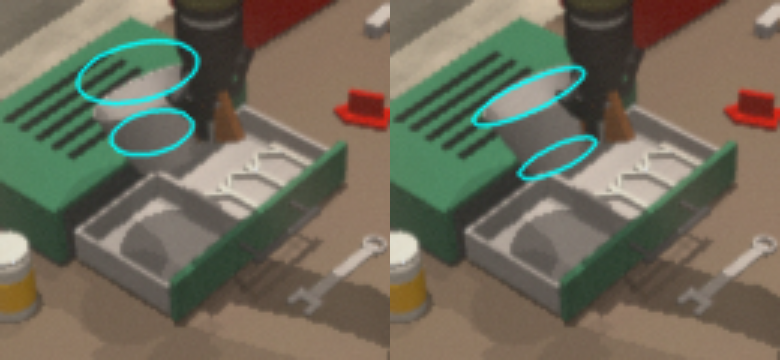

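View pics/w9.png

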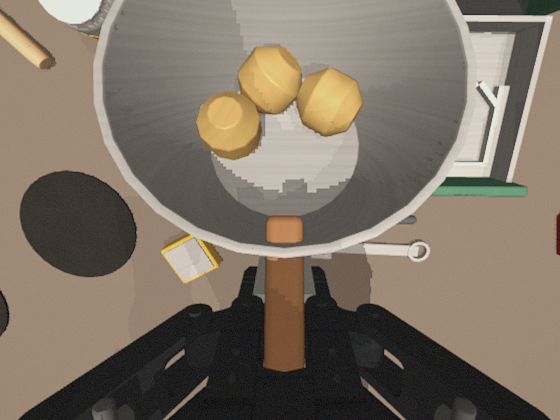

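Request:
servo_tool:
  motion:
    - [[0,0,0,0,0],[0,0,0,0,0],[0,0,0,0,0]]
  newtons: 50

```text
clock: 16.42
ee_pos: [0.5061, 0.0525, 0.3254]
orientation: [3.141, -0.024, 0.0]
wrist_force: [0.2, 0.3, -4.9]
finger_gap: 0.147
```

```bash
python3 fit.py s10 45,60 -0.017; python3 -c "
from lib import *
im,p=snap('wrist','w10')"
```

```text
[0.5061 0.0525 0.3254] [ 0.16  0.25 -4.88] [0.018 0.327 0.013] 0.147 16.425
```

View pics/s10f.png

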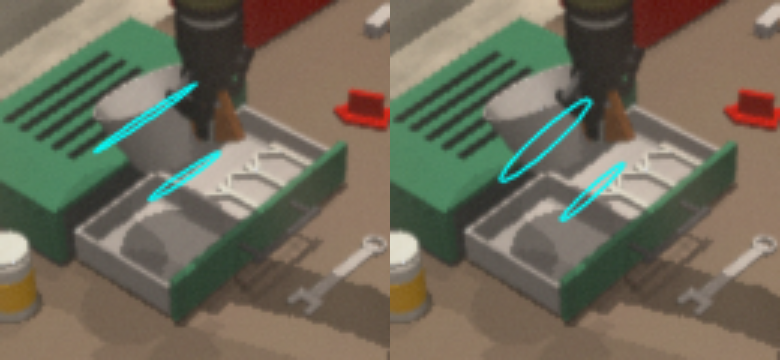

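View pics/w10.png

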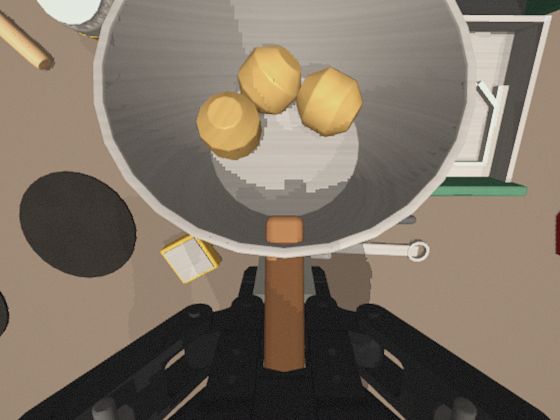

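Request:
servo_tool:
  motion:
    - [[0,0,0,0,0],[0,0,0,0,0],[0,0,0,0,0],[0,0,0,0,0]]
  newtons: 28

```text
clock: 17.02
ee_pos: [0.5061, 0.0525, 0.3254]
orientation: [3.141, -0.024, 0.0]
wrist_force: [0.1, 0.2, -5.0]
finger_gap: 0.146
```

```bash
python3 fit.py s11 28,70 -0.017; python3 -c "
from lib import *
im,p=snap('wrist','w11')"
```

```text
[0.5061 0.0525 0.3254] [ 0.11  0.16 -5.03] [-0.049  0.343 -0.04 ] 0.146 17.025
```

View pics/s11f.png

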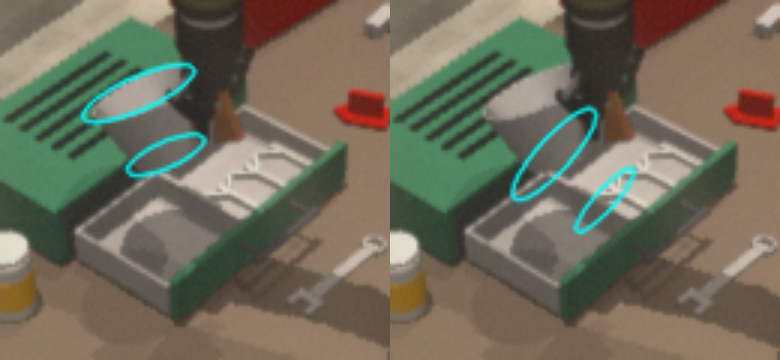

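View pics/w11.png

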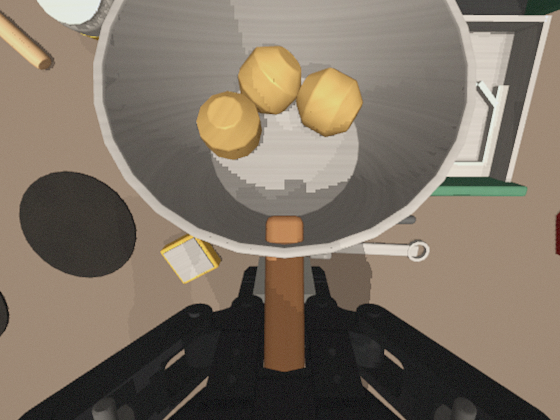

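Request:
servo_tool:
  motion:
    - [[0,0,0,0,0],[0,0,0,0,0],[0,0,0,0,0],[0,0,0,0,0]]
  newtons: 20

```text
clock: 17.62
ee_pos: [0.5061, 0.0525, 0.3254]
orientation: [3.141, -0.024, 0.0]
wrist_force: [0.2, 0.3, -5.3]
finger_gap: 0.141
```

```bash
python3 fit.py s12 28,70 -0.017; python3 -c "
from lib import *
im,p=snap('wrist','w12')"
```

```text
[0.5061 0.0525 0.3254] [ 0.25  0.33 -5.35] [-0.007  0.246 -0.041] 0.141 17.625
```

View pics/s12f.png

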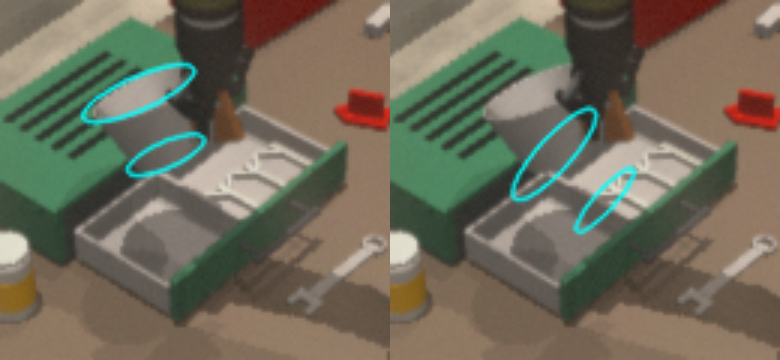

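Request:
servo_tool:
  motion:
    - [[0.0122,0,0,0,0],[0.0122,0,0,0,0],[0.0122,0,0,0,0]]
  newtons: 20

```text
clock: 18.1
ee_pos: [0.5061, 0.0525, 0.3254]
orientation: [3.141, -0.024, 0.0]
wrist_force: [-0.1, -0.5, -5.1]
finger_gap: 0.144
```

```bash
python3 fit.py s13 50,70 -0.017; python3 -c "
from lib import *
im,p=snap('wrist','w13')"
```

```text
[0.5061 0.0525 0.3254] [-0.14 -0.54 -5.07] [-0.011  0.253 -0.028] 0.144 18.1
```

View pics/s13f.png

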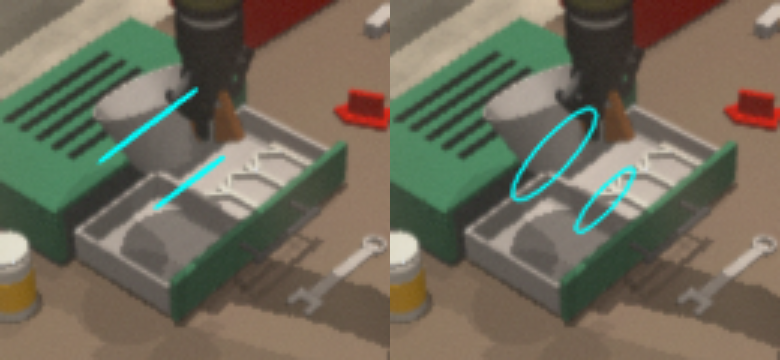

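Request:
servo_tool:
  motion:
    - [[0,0,0,0,0],[0,0,0,-0.055,0],[0,0,0,-0.055,0],[0,0,0,-0.055,0]]
  newtons: 20

```text
clock: 18.7
ee_pos: [0.5054, 0.0524, 0.3798]
orientation: [3.141, -0.024, -0.002]
wrist_force: [-1.3, 0.2, -4.9]
finger_gap: 0.15
```

```bash
python3 fit.py s14 28,50 -0.017; python3 -c "
from lib import *
im,p=snap('wrist','w14')"
```

```text
[0.5054 0.0524 0.3798] [-1.28  0.17 -4.94] [-0.044  0.39   0.017] 0.15 18.7
```

View pics/s14f.png

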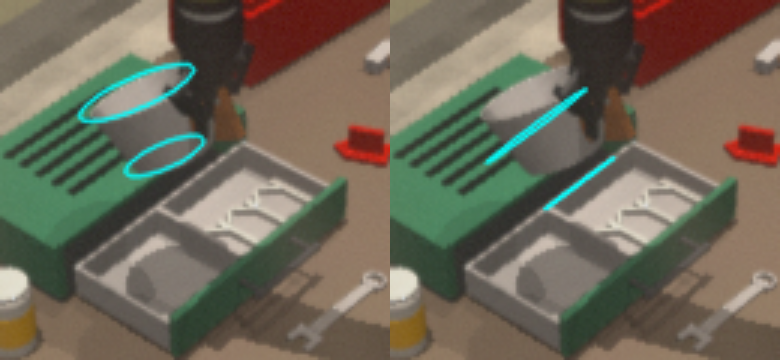

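View pics/w14.png

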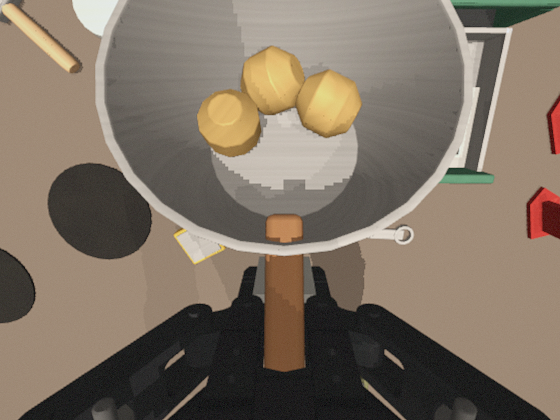

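Request:
servo_tool:
  motion:
    - [[0,0.01,0,0,0],[0,0.03,0,0,0],[0,0.06,0,0,0],[0,0.09,0,0.01,0],[0,0.12,0,0.03,0],[0,0.145,0,0.055,0],[0,0.165,0,0.08,0],[0,0.173,0,0.1,0],[0,0.173,0,0.105,0],[0,0.173,0,0.105,0]]
  newtons: 40

```text
clock: 20.05
ee_pos: [0.6785, 0.0499, 0.2754]
orientation: [3.141, -0.024, -0.002]
wrist_force: [-0.3, -0.5, -5.3]
finger_gap: 0.144
```

```bash
python3 fit.py s15 28,25 -0.017; python3 -c "
from lib import *
im,p=snap('wrist','w15')"
```

```text
[0.6785 0.0499 0.2754] [-0.27 -0.54 -5.26] [-0.016  0.294  0.002] 0.144 20.05
```

View pics/s15f.png

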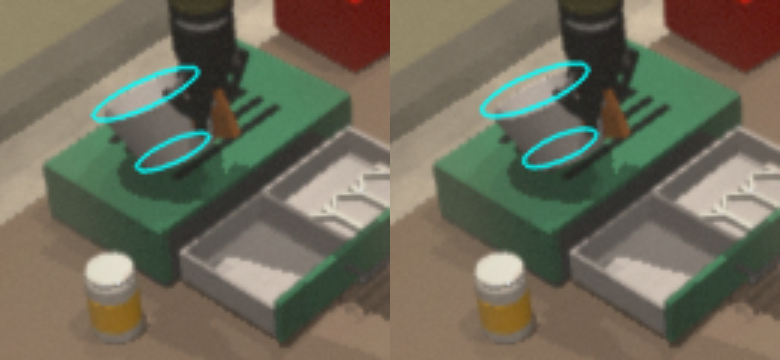

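Request:
servo_tool:
  motion:
    - [[0,0,0,0.008,0],[0,0,0,0.015,0],[0,-0.007,0,0.024,0],[0,-0.014,0,0.033,0],[0,-0.019,0,0.041,0],[0,-0.023,0,0.048,0],[0,-0.027,0,0.057,0],[0,-0.031,0,0.066,0],[0,-0.034,0,0.075,0],[0,-0.037,0,0.083,0],[0,-0.037,0,0.085,0],[0,-0.037,0,0.085,0]]
  newtons: 20

```text
clock: 21.65
ee_pos: [0.642, 0.0506, 0.1912]
orientation: [-3.141, 0.024, -0.001]
wrist_force: [-4.5, 0.2, 8.4]
finger_gap: 0.152
```

```bash
python3 fit.py s16 0,5 -0.017; python3 -c "
from lib import *
im,p=snap('wrist','w16')"
```

```text
[0.642  0.0506 0.1912] [-4.53  0.23  8.36] [-0.043 -0.132  0.041] 0.152 21.65
```

View pics/s16f.png

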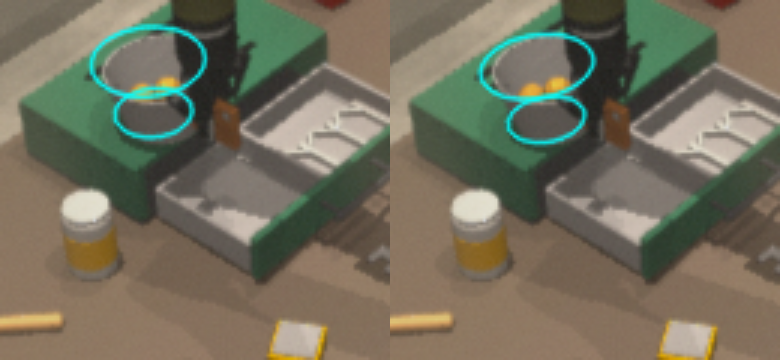

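View pics/w16.png

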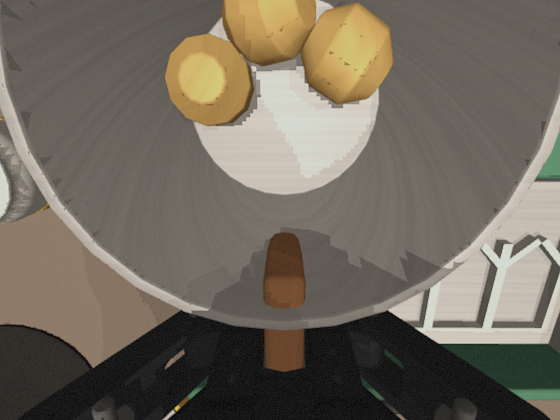

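Request:
servo_tool:
  motion:
    - [[0.03,0,0,0,0],[0.03,0,0,0,0],[0.03,0,0,0,0],[0.03,0,0,-0.03,0],[0.03,0,0,-0.08,0],[0.03,0,0,-0.13,0],[0.03,0,0,-0.13,0]]

```text
clock: 22.62
ee_pos: [0.6446, 0.0504, 0.325]
orientation: [-3.14, 0.025, -0.016]
wrist_force: [0.8, -1.2, -0.9]
finger_gap: 0.349
```

```bash
python3 -c "
from lib import *
im,p=snap('wrist','w17'); print(tool()[0])"
```

```text
[0.64313569 0.05032614 0.32229178]
```

View pics/w17.png

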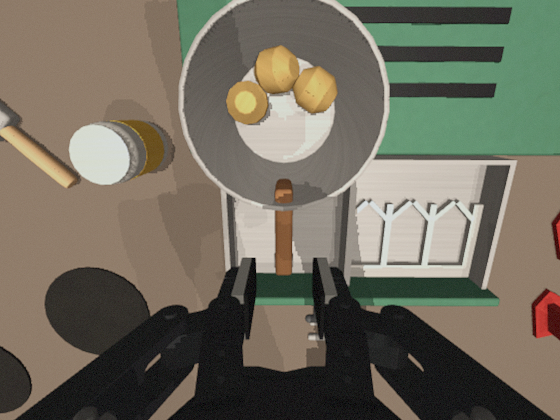

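```bash
python3 -c "
from lib import *
p=camera_params('wrist')
print(onplane([[284,210],[181,100],[388,100],[284,-3]],p,.181).round(4))
print(onplane([[284,275],[285,188]],p,.176).round(4)); 
print(find('pot','wrist'))
print(find('oven','wrist'))"
```

```text
[[ 0.6566  0.0501  0.181 ]
 [ 0.7342  0.1174  0.181 ]
 [ 0.7322 -0.02    0.181 ]
 [ 0.7914  0.0482  0.181 ]]
[[0.5991 0.051  0.176 ]
 [0.6721 0.0492 0.176 ]]
[(array([0.7287, 0.051 , 0.1553]), 0.81)]
[(array([ 0.6693, -0.1098,  0.0725]), 0.69), (array([ 0.4272, -0.3468,  0.0058]), 0.45)]
```

Request:
servo_tool:
  motion:
    - [[0.03,-0.028,0,0,0],[0.03,-0.028,0,0.05,0],[0.03,-0.028,0,0.09,0],[0.03,-0.028,0,0.115,0],[0.03,-0.028,0,0.127,0],[0.03,-0.028,0,0.127,0],[0,-0.028,0,0.127,0],[0,-0.028,0,0.127,0],[0,-0.028,0,0.127,0],[0,-0.028,0,0.127,0]]
  newtons: 120

```text
clock: 24.02
ee_pos: [0.6141, 0.0509, 0.1942]
orientation: [-3.141, 0.024, -0.001]
wrist_force: [-1.9, -0.2, 5.4]
finger_gap: 0.149
```

```bash
python3 -c "
from lib import *
im,p=snap('wrist','w18'); s=sense(); print(tool()[0],s['wrist_force'],s['finger_gap'])"
```

```text
[0.61414996 0.05090732 0.19422764] [-2.6179684   0.19724006  5.89812345] 0.14799916631500534
```

View pics/w18.png

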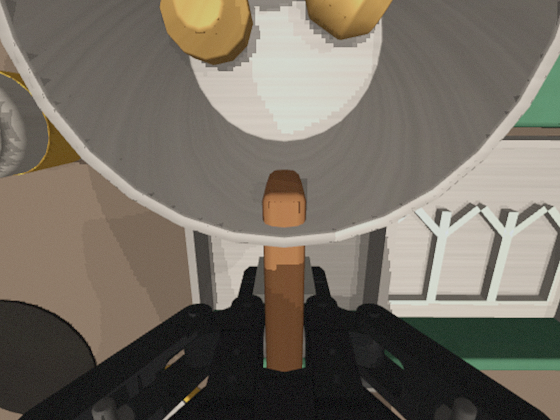

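Request:
servo_tool:
  motion:
    - [[0,0,0,-0.01,0],[0,0,0,-0.025,0],[0,0,0,-0.045,0],[0,0,0,-0.07,0],[0,-0.005,0,-0.095,0],[0,-0.018,0,-0.115,0],[0,-0.036,0,-0.13,0],[0,-0.056,0,-0.138,0],[0,-0.076,0,-0.138,0],[0,-0.094,0,-0.138,0],[0,-0.106,0,-0.138,0],[0,-0.108,0,-0.138,0]]

```text
clock: 25.58
ee_pos: [0.5055, 0.0524, 0.3316]
orientation: [3.141, -0.024, -0.0]
wrist_force: [0.2, 0.3, -5.6]
finger_gap: 0.147
```

```bash
sed -i 's/g=(-.110,0,.040)/g=(-.114,0,.045)/' lib.py; python3 fit.py s19 15,30 -0.024; python3 -c "
from lib import *
im,p=snap('wrist','w19')"
```

```text
[0.5055 0.0524 0.3316] [ 0.25  0.33 -5.61] [0.032 0.268 0.039] 0.147 25.575
```

View pics/s19f.png

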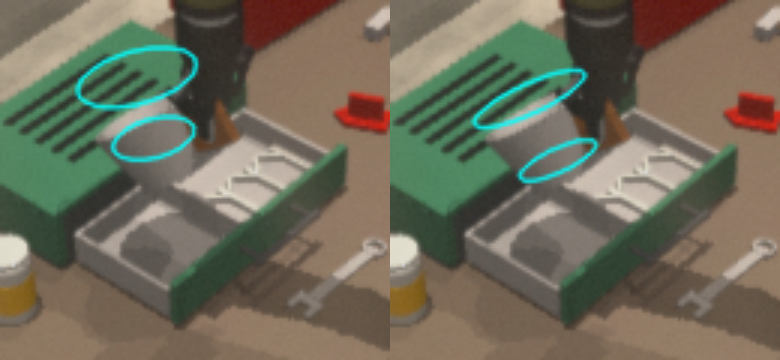

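View pics/w19.png

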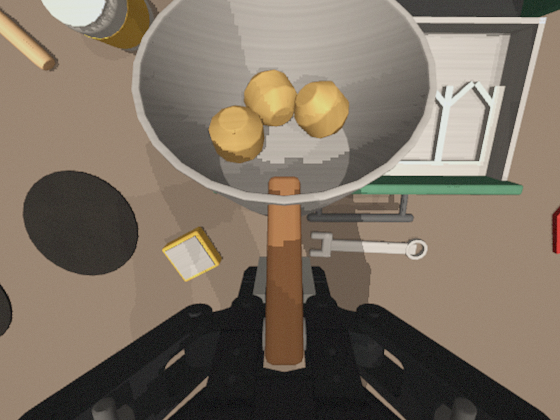

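Request:
servo_tool:
  motion:
    - [[0,0,0,0,0],[0,0,0,0,0],[0,0,0,0,0],[0,0,0,0,0]]
  newtons: 20

```text
clock: 26.18
ee_pos: [0.5061, 0.0524, 0.3313]
orientation: [3.141, -0.024, -0.0]
wrist_force: [-0.1, 0.6, -5.4]
finger_gap: 0.147
```

```bash
python3 fit.py s20 40,60 -0.024; python3 -c "
from lib import *
im,p=snap('wrist','w20')"
```

```text
[0.5061 0.0524 0.3313] [-0.14  0.56 -5.44] [0.053 0.305 0.074] 0.147 26.175
```

View pics/s20f.png

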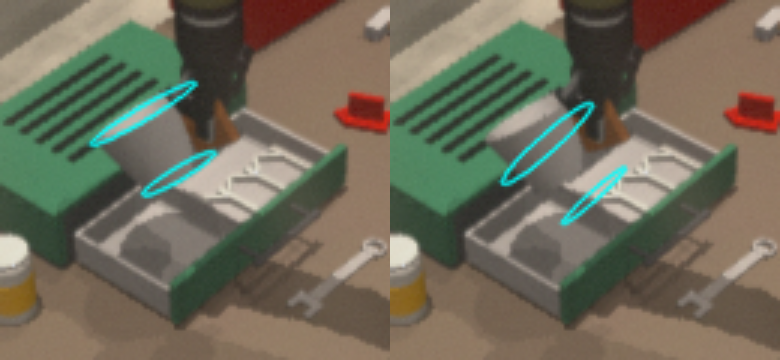

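View pics/w20.png

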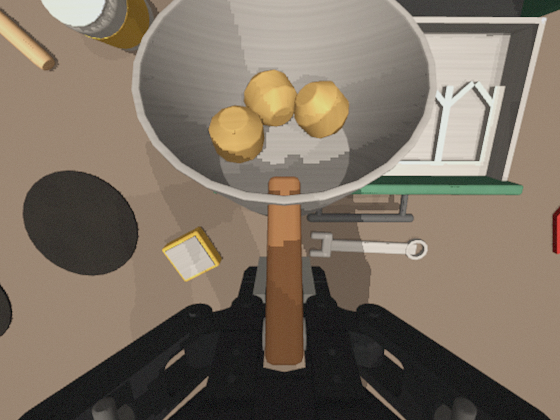

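Request:
servo_tool:
  motion:
    - [[0,0,0,-0.04,0],[0,0,0,0,0],[0,0,0,-0.05,0],[0,0,0,0,0],[0,0,0,-0.05,0],[0,0,0,0,0],[0,0,0,-0.05,0],[0,0,0,0,0],[0,0,0,0,0]]
  newtons: 20

```text
clock: 27.4
ee_pos: [0.5039, 0.0521, 0.329]
orientation: [3.14, -0.023, -0.012]
wrist_force: [-0.5, 0.4, -5.6]
finger_gap: 0.147
```

```bash
python3 fit.py s21 40,60 -0.024; python3 -c "
from lib import *
im,p=snap('wrist','w21')"
```

```text
[0.5039 0.0521 0.329 ] [-0.48  0.37 -5.6 ] [ 0.02   0.554 -0.03 ] 0.147 27.4
```

View pics/w21.png

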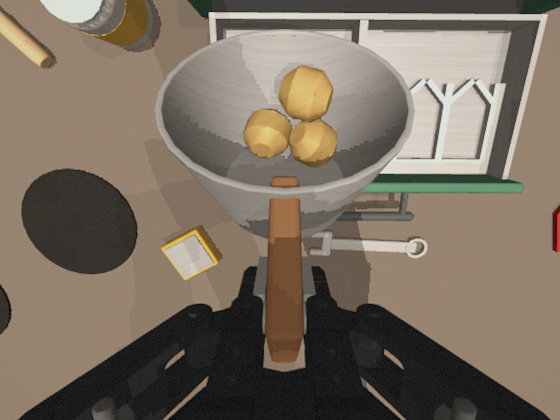

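Request:
servo_tool:
  motion:
    - [[0,0,0,-0.05,0],[0,0,0,0,0],[0,0,0,-0.05,0],[0,0,0,0,0],[0,0,0,-0.05,0],[0,0,0,0,0],[0,0,0,0,0]]
  newtons: 20

```text
clock: 28.38
ee_pos: [0.5045, 0.0522, 0.3304]
orientation: [3.14, -0.024, -0.008]
wrist_force: [-0.4, 0.6, -4.8]
finger_gap: 0.146
```

```bash
python3 fit.py s22 60,70 -0.024; python3 -c "
from lib import *
im,p=snap('wrist','w22')"
```

```text
[0.5045 0.0522 0.3304] [-0.41  0.58 -4.81] [0.034 0.375 0.005] 0.146 28.375
```

View pics/w22.png

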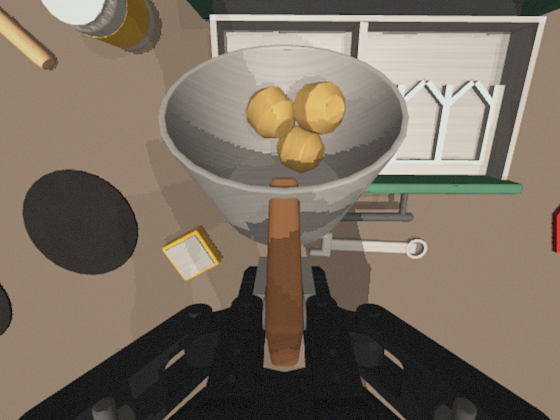

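View pics/s22f.png

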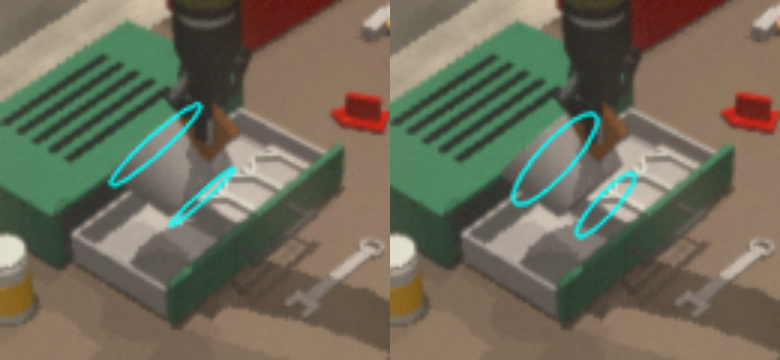

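```bash
python3 -c "
from lib import *
p=camera_params('wrist')
print(onplane([[219,20],[361,20],[221,60]],p,.056).round(4))
print(onplane([[211,17],[545,20]],p,.056).round(4))
print(onplane([[519,188]],p,.078).round(4))
c=find('bay','wrist'); print(c)
"
python3 -c "
import cv2
im=cv2.imread('pics/w22.png'); cv2.imwrite('pics/w22z.png',cv2.resize(im[0:250,180:560],None,fx=2.1,fy=2.1))"
```

```text
[[ 0.6777  0.1154  0.056 ]
 [ 0.6756 -0.0276  0.056 ]
 [ 0.6414  0.1163  0.056 ]]
[[ 0.6804  0.1232  0.056 ]
 [ 0.673  -0.2129  0.056 ]]
[[ 0.5048 -0.2093  0.078 ]]
[(array([ 0.6306, -0.1345,  0.0321]), 0.64)]
```

View pics/w22z.png

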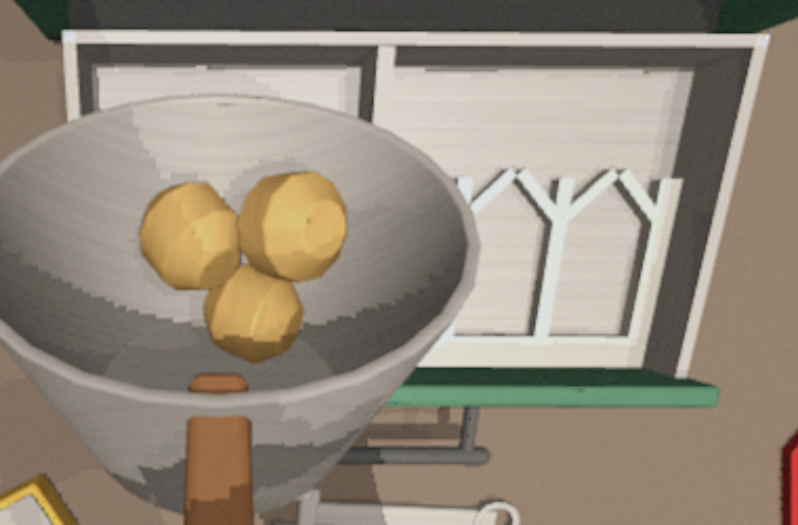

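Request:
servo_tool:
  motion:
    - [[0,0.004,0.002,0.02,0],[0,0.008,0.004,0.04,0],[0,0.0105,0.004,0.06,0],[0,0.0105,0.004,0.075,0],[0,0.0105,0.004,0.085,0],[0,0.0105,0.004,0.092,0],[0,0.0105,0.004,0.092,0]]
  newtons: 30

```text
clock: 29.4
ee_pos: [0.5167, 0.0483, 0.2396]
orientation: [3.141, -0.024, 0.0]
wrist_force: [-0.6, -0.3, -4.1]
finger_gap: 0.145
```

```bash
python3 fit.py s23 52,58 -0.024; python3 -c "
from lib import *
im,p=snap('wrist','w23')"
```

```text
[0.5167 0.0483 0.2396] [-0.6  -0.26 -4.14] [-0.017  0.279 -0.078] 0.145 29.4
```

View pics/w23.png

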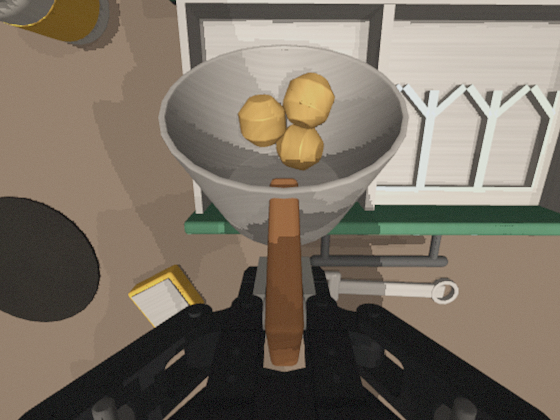

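View pics/s23f.png

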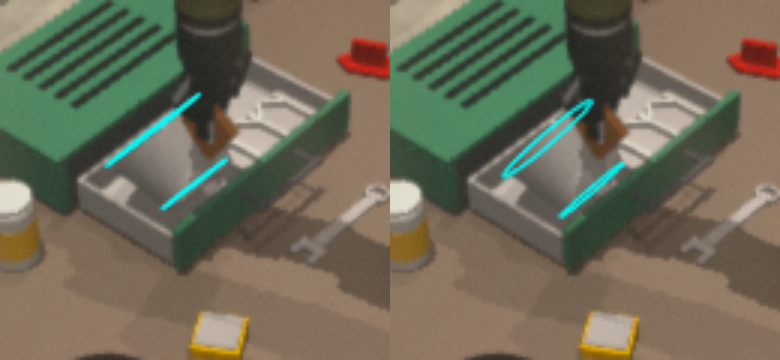

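Request:
servo_tool:
  motion:
    - [[0,-0.003,0,0.006,0],[0,-0.006,0,0.0125,0],[0,0.001,0,0.0105,0],[0,0.008,0,0.008,0],[0,0.016,0,0.005,0],[0,0.025,0,0.003,0],[0,0.035,0,0.001,0],[0,0.045,0,0,0],[0,0.055,0,-0.001,0],[0,0.06,0,-0.001,0]]
  newtons: 20

```text
clock: 30.75
ee_pos: [0.5747, 0.0474, 0.2406]
orientation: [3.141, -0.025, -0.009]
wrist_force: [-13.7, 0.1, 12.6]
finger_gap: 0.155
```

```bash
python3 fit.py s24 60,75 -0.024; python3 -c "
from lib import *
im,p=snap('wrist','w24')"
```

```text
[0.5747 0.0474 0.2406] [-13.66   0.13  12.61] [ 0.197  2.62  -0.184] 0.155 30.75
```

View pics/w24.png

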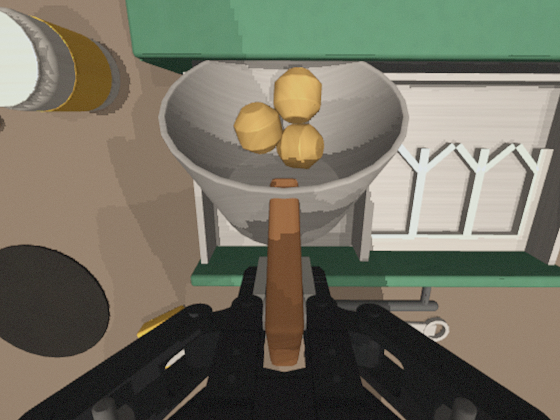

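View pics/s24f.png

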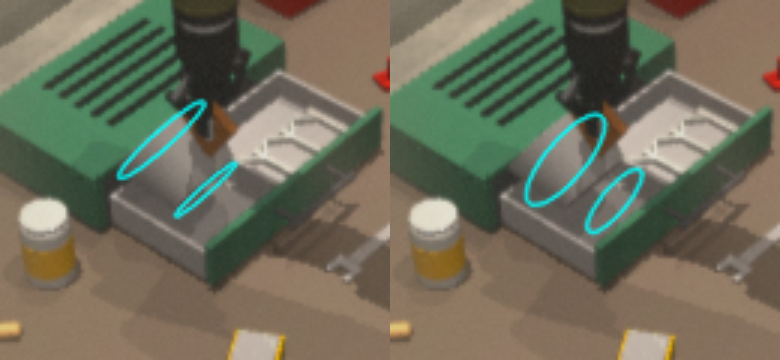

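Request:
servo_tool:
  motion:
    - [[0,-0.01,0,0,0],[0,-0.02,0,0,0],[0,-0.032,0,0,0],[0,-0.044,0,-0.004,0],[0,-0.056,0,-0.01,0],[0,-0.065,0,-0.02,0],[0,-0.07,0,-0.03,0],[0,-0.07,0,-0.04,0],[0,-0.07,0,-0.04,0]]
  newtons: 30

```text
clock: 31.98
ee_pos: [0.5077, 0.0485, 0.2815]
orientation: [-3.141, 0.024, -0.005]
wrist_force: [0.2, 0.5, -4.3]
finger_gap: 0.147
```

```bash
python3 fit.py s25 52,60 -0.024; python3 -c "
from lib import *
im,p=snap('wrist','w25')"
```

```text
[0.5077 0.0485 0.2815] [ 0.21  0.48 -4.26] [-0.039  0.25  -0.013] 0.147 31.975
```

View pics/w25.png

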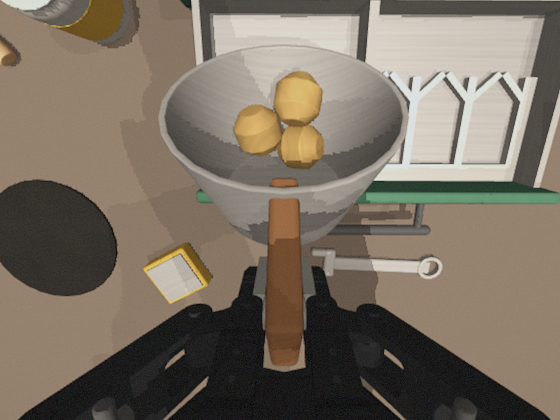

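View pics/s25f.png

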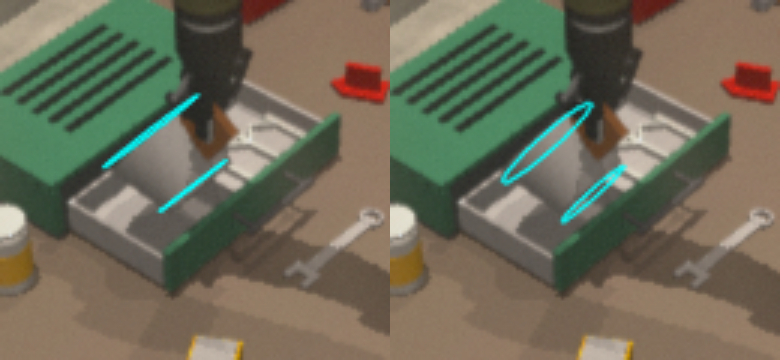

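Request:
servo_tool:
  motion:
    - [[0,0.03,0,-0.05,0],[0,0.06,0,-0.07,0],[0,0.06,0,-0.07,0],[0,0.04,0,-0.06,0],[0,0.0,0,-0.045,0],[0,-0.05,0,-0.035,0],[0,0.005,0,-0.055,0],[0,0.045,0,-0.075,0],[0,0.07,0,-0.085,0],[0,0.085,0,-0.09,0],[0,0.085,0,-0.09,0]]
  newtons: 20

```text
clock: 33.45
ee_pos: [0.5919, 0.0471, 0.3697]
orientation: [3.141, -0.024, 0.0]
wrist_force: [-1.1, -0.4, -3.9]
finger_gap: 0.151
```

```bash
python3 fit.py s26 52,65 -0.024; python3 -c "
from lib import *
im,p=snap('wrist','w26')"
```

```text
[0.5919 0.0471 0.3697] [-1.1  -0.37 -3.86] [ 0.088 -0.092 -0.049] 0.151 33.45
```

View pics/w26.png

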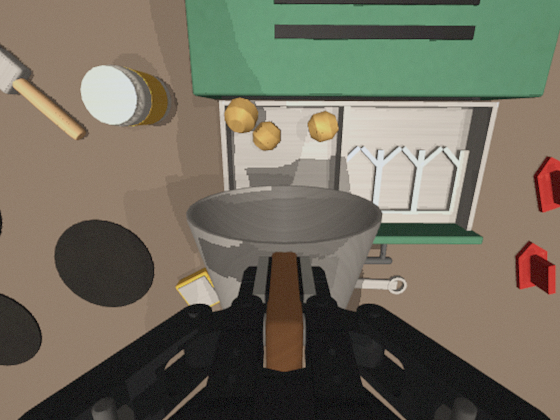

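View pics/s26f.png

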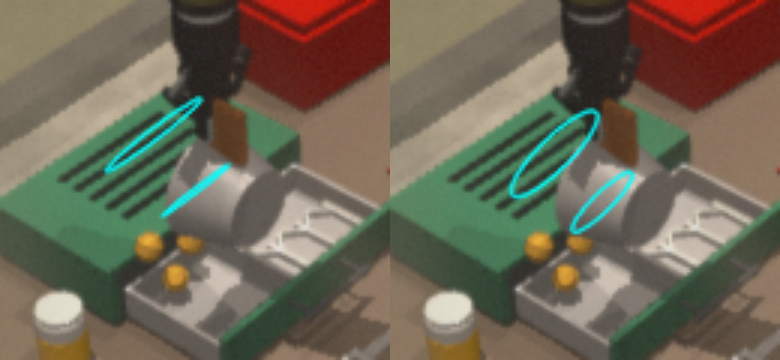

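Request:
servo_tool:
  motion:
    - [[0,0,0,0,0],[0,0,0,0,0],[0,0,0,0,0],[0,0,0,0,0]]
  newtons: 30

```text
clock: 34.05
ee_pos: [0.5914, 0.0472, 0.3704]
orientation: [3.141, -0.024, 0.0]
wrist_force: [-0.1, -0.7, -3.1]
finger_gap: 0.149
```

```bash
python3 fit.py s27 85,95 -0.024; python3 -c "
from lib import *
im,p=snap('wrist','w27')"
```

```text
[0.5914 0.0472 0.3704] [-0.12 -0.66 -3.14] [-0.003 -0.123  0.042] 0.149 34.05
```

View pics/w27.png

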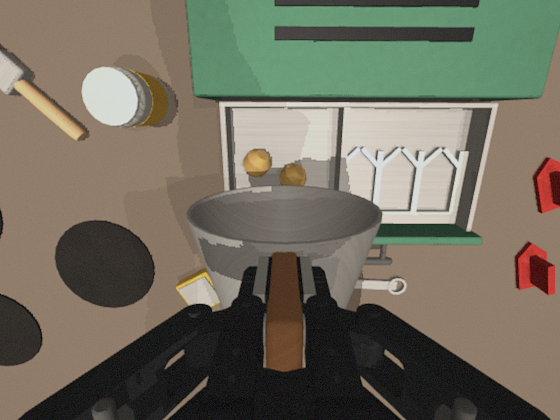

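View pics/s27f.png

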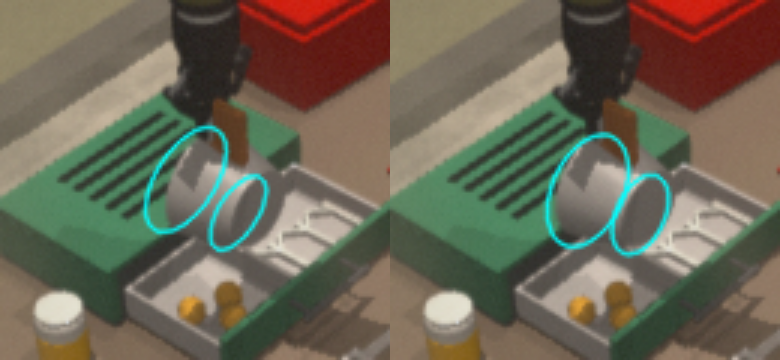

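```bash
python3 -c "
from lib import *
im,p=snap('top','t28')
r=cut_out('mat','top')
for d in r:
    m=d['region']; ys,xs=np.nonzero(m); c=[xs.mean(),ys.mean()]
    print(round(d['conf'],2),m.sum(),np.round(c,1),[xs.min(),xs.max(),ys.min(),ys.max()],onplane([c],p,.004).round(4))
cv2.imwrite('pics/t28z.png',cv2.resize(im[100:320,50:360],None,fx=2.5,fy=2.5))
p=camera_params('wrist'); print(find('mat','wrist'))
"
```

```text
0.96 1938 [160.3 246.3] [np.int64(137), np.int64(185), np.int64(222), np.int64(271)] [[0.4388 0.3415 0.004 ]]
0.77 1924 [ 92.6 216.3] [np.int64(68), np.int64(117), np.int64(192), np.int64(241)] [[0.5379 0.5642 0.004 ]]
0.63 2036 [ 89.1 286.1] [np.int64(64), np.int64(114), np.int64(261), np.int64(311)] [[0.3151 0.5629 0.004 ]]
[(array([0.3078, 0.52  , 0.0052]), 0.95), (array([0.4461, 0.3443, 0.0038]), 0.74), (array([0.5146, 0.4907, 0.0018]), 0.55), (array([ 0.6216, -0.0902,  0.0119]), 0.17)]
```

View pics/t28z.png

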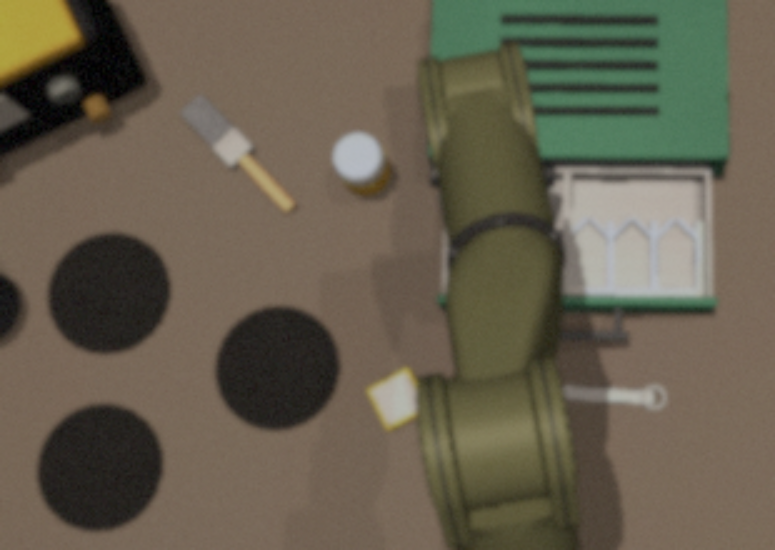

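```bash
python3 -c "
from lib import *
delta([.3925,.4547,.37],1.965)"
```

```text
TCP [0.5915 0.0471 0.3704] xyaw -0.015 q7 -1.767 -> d [-2.052e-01 -4.045e-01  3.000e-04] turn -1.98 t 34.3
```

Request:
servo_tool:
  motion:
    - [[0,-0.005,-0.01,0,-0.05],[0,-0.015,-0.03,0,-0.15],[0,-0.03,-0.06,0,-0.29],[0,-0.048,-0.095,0,-0.44],[0,-0.066,-0.13,0,-0.6],[0,-0.084,-0.165,0,-0.76],[0,-0.102,-0.2,0,-0.92],[0,-0.12,-0.235,0,-1.08],[0,-0.138,-0.27,0,-1.24],[0,-0.15,-0.295,0,-1.38],[0,-0.16,-0.315,0,-1.5],[0,-0.165,-0.325,0,-1.56]]
  newtons: 120

```text
clock: 35.8
ee_pos: [0.43, 0.3763, 0.3705]
orientation: [-2.243, -2.198, -0.0]
wrist_force: [0.4, -0.4, -2.6]
finger_gap: 0.147
```

```bash
python3 -c "
from lib import *
delta([.3925,.4547,.37],1.965)"
```

```text
TCP [0.43   0.3763 0.3705] xyaw 1.551 q7 -1.111 -> d [ 0.0776 -0.0391  0.0006] turn -0.414 t 35.8
```

Request:
servo_tool:
  motion:
    - [[0,0.01,-0.005,0,-0.06],[0,0.028,-0.014,0,-0.16],[0,0.048,-0.025,0,-0.27],[0,0.066,-0.034,0,-0.36],[0,0.077,-0.039,0,-0.41],[0,0.0775,-0.039,0,-0.414],[0,0.0775,-0.039,0,-0.414]]

```text
clock: 36.67
ee_pos: [0.3953, 0.4521, 0.3702]
orientation: [1.753, 2.605, -0.001]
wrist_force: [-0.5, -0.3, -3.1]
finger_gap: 0.145
```

```bash
python3 fit.py s29 85,97 1.965; python3 -c "
from lib import *
im,p=snap('wrist','w29'); delta([.3925,.4547,.253],1.965)"
```

```text
[0.3953 0.4521 0.3702] [-0.53 -0.33 -3.06] [ 0.056 -0.001 -0.014] 0.145 36.675
TCP [0.3953 0.4521 0.3703] xyaw 1.957 q7 -0.892 -> d [ 0.0036 -0.0016  0.1173] turn -0.008 t 36.77
```

View pics/s29f.png

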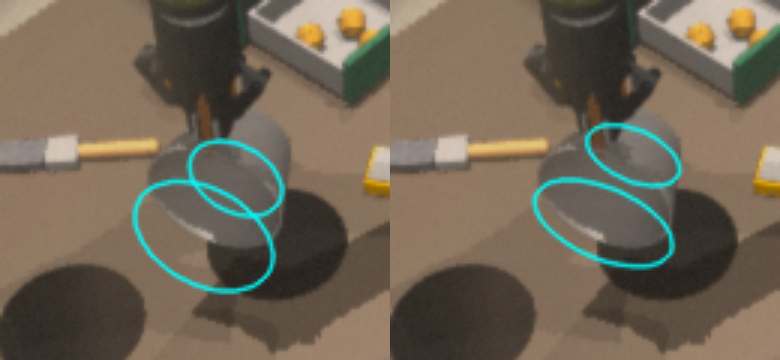

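View pics/w29.png

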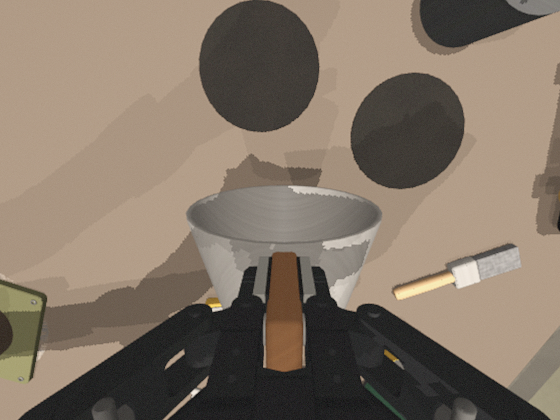

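```bash
python3 fit.py s30 108,116 1.957
```

```text
[0.3953 0.4521 0.3703] [ 1.26  0.95 -3.15] [ 0.086  0.062 -0.004] 0.151 36.775
```

View pics/s30f.png

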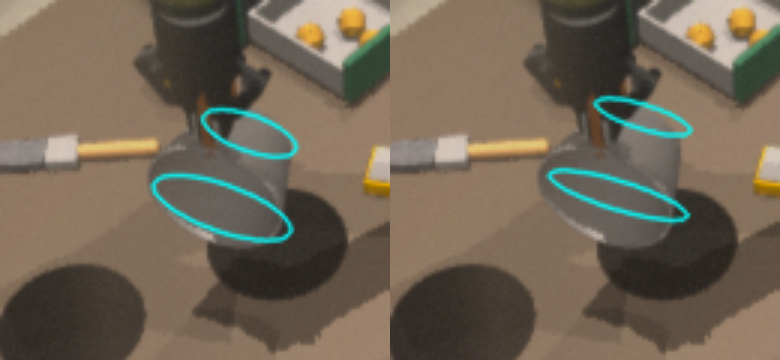

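```bash
python3 -c "
from lib import *
im=cv2.imread('pics/s30.png'); p=camera_params('side'); pos,R=tool(); c=proj(pos+R[:,2]*.054,p)[0]; print(c)
cv2.imwrite('pics/s30z.png',cv2.resize(im[230:350,190:310],None,fx=5,fy=5,interpolation=cv2.INTER_CUBIC))"
```

```text
[220.00819781 256.67828053]
```

View pics/s30z.png

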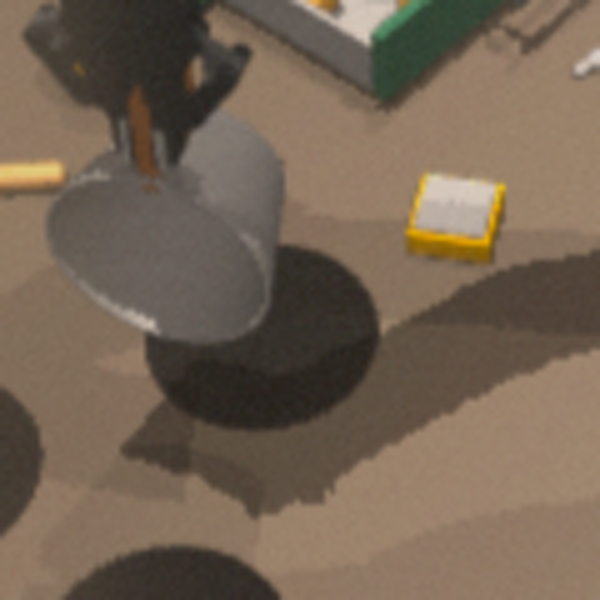

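```bash
cat > fit2.py <<'E'
from lib import *
from scipy.optimize import least_squares
def fitpot(pts,yaw,cam='side',x0=(1.6,-.1,.045)):
    p=camera_params(cam); pos,R=tool(); g=pos+R[:,2]*.054
    t=np.linspace(0,2*np.pi,400)
    L=np.c_[.072*np.cos(t),.072*np.sin(t),0*t+.085]
    def res(v):
        q=proj(potpts(g,v[0],yaw,(v[1],0,v[2]))(L),p)
        return [np.min(np.hypot(*(q-a).T)) for a in pts]
    r=least_squares(res,x0,x_scale=(.1,.02,.02))
    return np.rad2deg(r.x[0]),r.x[1:],np.abs(r.fun).max()
E
python3 -c "
from fit2 import *
z=np.array([[48,222],[110,300],[160,330],[215,342],[262,320],[270,285],[240,240],[200,205],[65,265]])/5+[190,230]
print(fitpot(z,1.957)); print(fitpot(z,1.957,x0=(1.8,-.09,.06)))
"
```

```text
(np.float64(94.40554878192945), array([-0.0995361 ,  0.06742316]), np.float64(1.0257761082689012))
(np.float64(94.40560096018446), array([-0.09953611,  0.06742305]), np.float64(1.0257708976793942))
```

Request:
servo_tool:
  motion:
    - [[0,0.0145,0,0.05,0],[0,0.0145,0,0.1,0],[0,0.0145,0,0.13,0],[0,0.0145,0,0.142,0],[0,0.0145,0,0.147,0],[0,0.005,0,0.149,0],[0,-0.005,0,0.15,0],[0,-0.0125,0,0.151,0],[0,-0.0225,0,0.153,0],[0,-0.0325,0,0.155,0],[0,-0.0325,0,0.155,0]]
  newtons: 20

```text
clock: 38.2
ee_pos: [0.4069, 0.425, 0.2174]
orientation: [-1.75, -2.606, -0.01]
wrist_force: [-1.8, 1.4, 5.9]
finger_gap: 0.147
```

```bash
sed -i 's/g=(-.114,0,.045)/g=(-.0995,0,.067)/' lib.py; python3 fit.py s31 78,94 1.957;  python3 -c "
from lib import *
im=cv2.imread('pics/s31.png'); 
cv2.imwrite('pics/s31z.png',cv2.resize(im[230:350,190:310],None,fx=5,fy=5,interpolation=cv2.INTER_CUBIC))"
```

```text
[0.4069 0.425  0.2174] [-1.8   1.41  5.91] [0.795 0.573 0.019] 0.147 38.2
```

View pics/s31f.png

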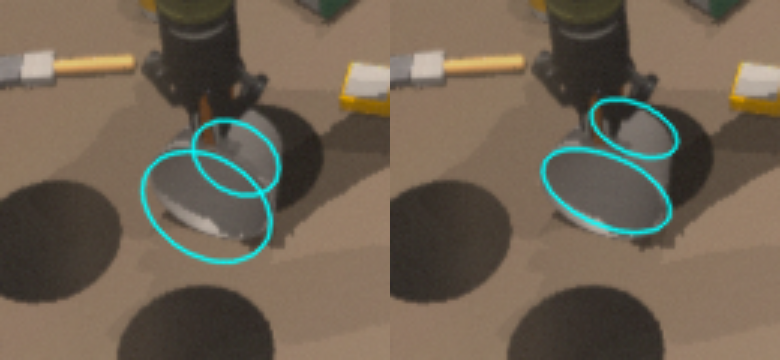

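View pics/s31z.png

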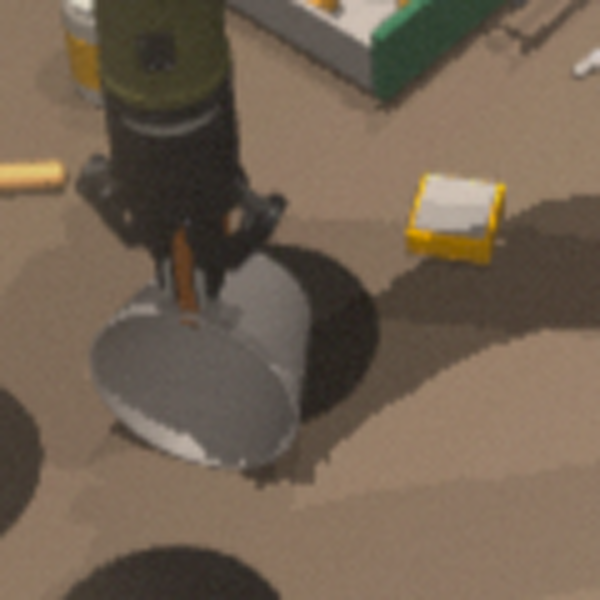

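```bash
python3 -c "
from fit2 import *
z=np.array([[92,350],[102,395],[140,435],[190,460],[240,467],[285,450],[298,415],[280,370],[250,345]])/5+[190,230]
r=fitpot(z,1.957,x0=(1.5,-.1,.067)); print(r)
pos,R=tool(); f=potpts(pos+R[:,2]*.054,np.deg2rad(r[0]),1.957,(r[1][0],0,r[1][1]))
print('edge,lip,ctr',f([[.05,0,0],[.072,0,.085],[0,0,0]]).round(3))
"
```

```text
(np.float64(87.75791084392442), array([-0.09757625,  0.07192683]), np.float64(0.5124306517552039))
edge,lip,ctr [[ 0.432  0.364  0.013]
 [ 0.4    0.444 -0.006]
 [ 0.433  0.362  0.063]]
```

Request:
servo_tool:
  motion:
    - [[0,0,0,-0.015,0],[0,0.02,0,-0.015,0],[0,0.04,0,-0.01,0],[0,0.04,0,0,0],[0,0.04,0,0.008,0],[0,0.033,0,0.01,0],[0,0.026,0,0.012,0],[0,0.019,0,0.014,0],[0,0.012,0,0.014,0],[0,0.005,0,0.014,0],[0,0.005,0,0.014,0]]
  newtons: 20

```text
clock: 39.62
ee_pos: [0.401, 0.4392, 0.2098]
orientation: [-1.738, -2.602, -0.033]
wrist_force: [-11.1, 6.0, 46.0]
finger_gap: 0.145
```

```bash
python3 fit.py s32 78,70 1.957;  python3 -c "
from lib import *
im=cv2.imread('pics/s32.png'); 
cv2.imwrite('pics/s32z.png',cv2.resize(im[230:350,190:310],None,fx=5,fy=5,interpolation=cv2.INTER_CUBIC))"
```

```text
[0.401  0.4392 0.2098] [-11.06   5.97  45.98] [ 1.19   3.564 -0.143] 0.145 39.625
```

View pics/s32z.png

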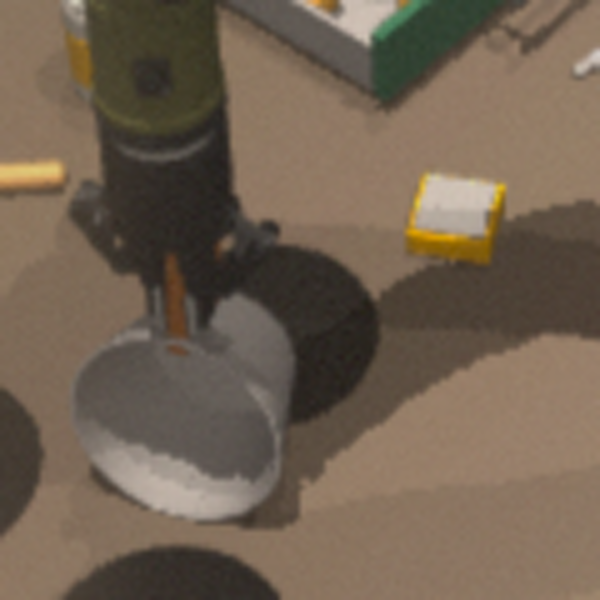

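```bash
python3 -c "
from fit2 import *
z=np.array([[74,410],[90,455],[120,490],[165,512],[210,520],[250,508],[278,470],[270,420],[240,375]])/5+[190,230]
r=fitpot(z,1.957,x0=(1.35,-.1,.067)); print(r)
pos,R=tool(); f=potpts(pos+R[:,2]*.054,np.deg2rad(r[0]),1.957,(r[1][0],0,r[1][1]))
q=f([[.05,0,0],[.072,0,.085],[0,0,0]]);print('edge,lip,ctr',q.round(3), ((q[:,:2]-[.439,.343])@[-.377,.926]).round(3))
"
```

```text
(np.float64(78.45122021321959), array([-0.09344078,  0.07067156]), np.float64(0.8745193389273319))
edge,lip,ctr [[ 0.416  0.403  0.001]
 [ 0.383  0.484 -0.003]
 [ 0.42   0.394  0.05 ]] [0.064 0.152 0.054]
```

Request:
servo_tool:
  motion:
    - [[0,0.004,0,-0.009,0],[0,-0.002,0,-0.0112,0],[0,-0.01,0,-0.0112,0],[0,-0.018,0,-0.0115,0],[0,-0.027,0,-0.0118,0],[0,-0.036,0,-0.0118,0],[0,-0.045,0,-0.011,0],[0,-0.054,0,-0.01,0],[0,-0.054,0,-0.01,0]]
  newtons: 20

```text
clock: 40.8
ee_pos: [0.4259, 0.3783, 0.2123]
orientation: [-1.752, -2.607, -0.005]
wrist_force: [-1.3, 2.2, 5.1]
finger_gap: 0.144
```

```bash
python3 fit.py s33 78,70 1.957;  python3 -c "
from lib import *
im=cv2.imread('pics/s33.png'); 
cv2.imwrite('pics/s33z.png',cv2.resize(im[230:350,190:310],None,fx=5,fy=5,interpolation=cv2.INTER_CUBIC))"
```

```text
[0.4259 0.3783 0.2123] [-1.32  2.17  5.11] [0.94  0.398 0.036] 0.144 40.8
```

View pics/s33z.png

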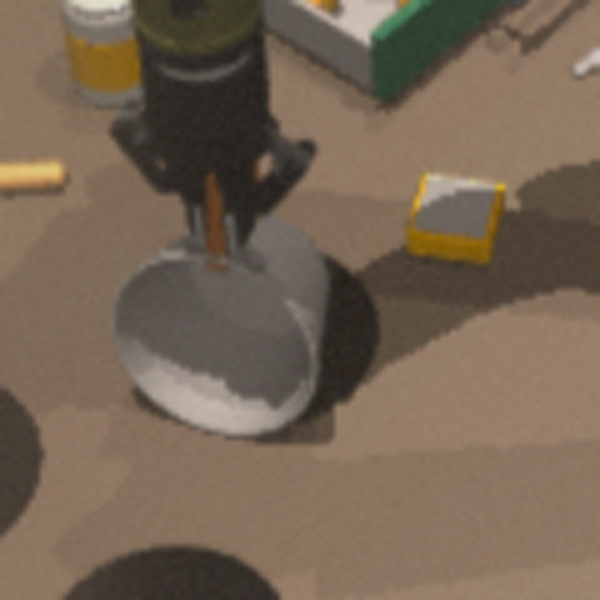

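```bash
python3 -c "
from fit2 import *
z=np.array([[115,325],[125,370],[155,405],[195,428],[240,435],[285,425],[318,385],[310,335],[285,295]])/5+[190,230]
r=fitpot(z,1.957,x0=(1.35,-.1,.067)); print(r)
pos,R=tool(); f=potpts(pos+R[:,2]*.054,np.deg2rad(r[0]),1.957,(r[1][0],0,r[1][1]))
q=f([[.05,0,0],[.072,0,.085],[0,0,0]]);print('edge,lip,ctr',q.round(3), ((q[:,:2]-[.439,.343])@[-.377,.926]).round(3),((q[:,:2]-[.439,.343])@[.926,.377]).round(3))
"
```

```text
(np.float64(76.63160987292599), array([-0.09471883,  0.07467131]), np.float64(0.743950415348213))
edge,lip,ctr [[ 0.441  0.342  0.   ]
 [ 0.408  0.424 -0.002]
 [ 0.445  0.331  0.049]] [-0.001  0.086 -0.013] [0.001 0.001 0.001]
```

Request:
servo_tool:
  motion:
    - [[0,0,0,-0.01,0],[0,0.005,0,-0.02,0],[0,0.02,0,-0.02,0],[0,0.038,0,-0.02,0],[0,0.05,0,-0.018,0],[0,0.052,0,-0.01,0],[0,0.052,0,-0.003,0],[0,0.052,0,0,0],[0,0.052,0,0,0]]
  newtons: 30

```text
clock: 41.98
ee_pos: [0.4059, 0.4252, 0.2111]
orientation: [1.752, 2.607, -0.001]
wrist_force: [-0.4, 1.1, -3.6]
finger_gap: 0.15
```

```bash
python3 fit.py s34 78,70 1.957;  python3 -c "
from lib import *
im=cv2.imread('pics/s34.png'); 
cv2.imwrite('pics/s34z.png',cv2.resize(im[230:350,190:310],None,fx=5,fy=5,interpolation=cv2.INTER_CUBIC))"
```

```text
[0.4059 0.4252 0.2111] [-0.42  1.08 -3.6 ] [0.007 0.009 0.004] 0.15 41.975
```

View pics/s34z.png

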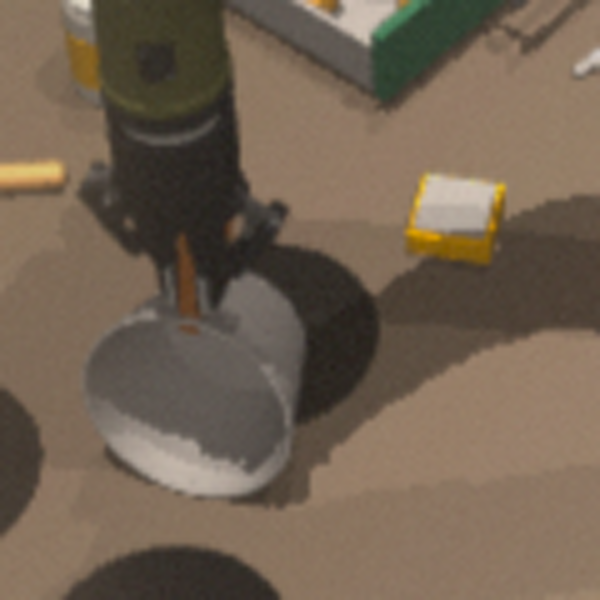

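Request:
servo_tool:
  motion:
    - [[0,0,0,0.003,0],[0,0,0,0.003,0],[0.03,0,0,0.003,0],[0.03,0,0,0.003,0],[0.03,0,0,0.003,0],[0.03,0,0,-0.03,0],[0.03,0,0,-0.08,0],[0.03,0,0,-0.1,0],[0,0.03,0,-0.1,0],[0,0.06,0,-0.1,0],[0,0.06,0,-0.1,0],[0,0.06,0,-0.1,0]]
  newtons: 30

```text
clock: 43.52
ee_pos: [0.3834, 0.4805, 0.3109]
orientation: [1.751, 2.607, -0.002]
wrist_force: [0.4, -0.7, 1.2]
finger_gap: 0.002
```

```bash
python3 fit.py s35 78,70 1.957;  python3 -c "
from lib import *
im=cv2.imread('pics/s35.png'); 
cv2.imwrite('pics/s35z.png',cv2.resize(im[220:340,190:310],None,fx=5,fy=5,interpolation=cv2.INTER_CUBIC))
snap('wrist','w35')"
```

```text
[0.3834 0.4805 0.3109] [ 0.42 -0.71  1.19] [-0.068 -0.015  0.025] 0.002 43.525
```

View pics/s35z.png

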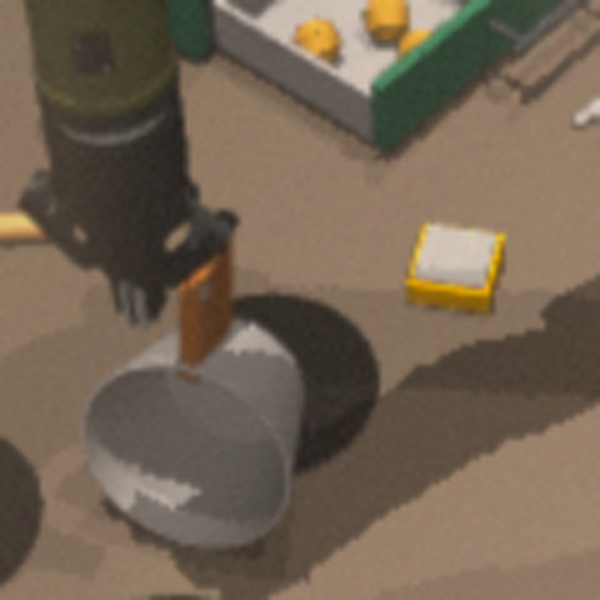

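View pics/w35.png

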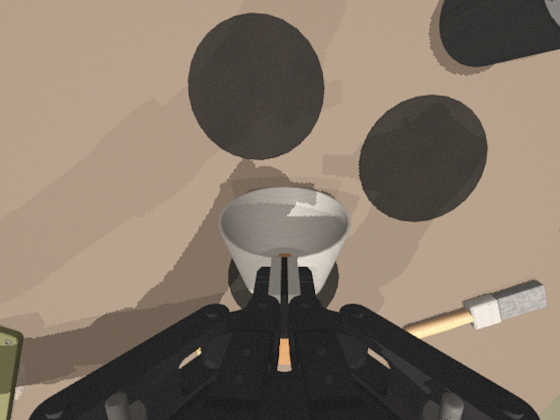

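Request:
servo_tool:
  motion:
    - [[0,0,0,0.04,0],[0,0,0,0.071,0],[0,-0.01,0,0.071,0],[0,-0.022,0,0.071,0],[0,-0.034,0,0.071,0],[0,-0.044,0,0.071,0],[0,-0.054,0,0.071,0],[0,-0.062,0,0.071,0],[0,-0.07,0,0.071,0],[0,-0.078,0,0.071,0],[0,-0.078,0,0.071,0]]

```text
clock: 45.0
ee_pos: [0.4129, 0.4082, 0.2402]
orientation: [1.753, 2.607, -0.001]
wrist_force: [-0.0, 0.7, -0.1]
finger_gap: -0.0
```

```bash
python3 fit.py s36 78,70 1.957;  python3 -c "
from lib import *
im=cv2.imread('pics/s36.png'); 
cv2.imwrite('pics/s36z.png',cv2.resize(im[220:340,190:310],None,fx=5,fy=5,interpolation=cv2.INTER_CUBIC))"
```

```text
[0.4129 0.4082 0.2402] [-0.    0.75 -0.1 ] [ 0.029 -0.036  0.04 ] -0.0 45.0
```

View pics/s36z.png

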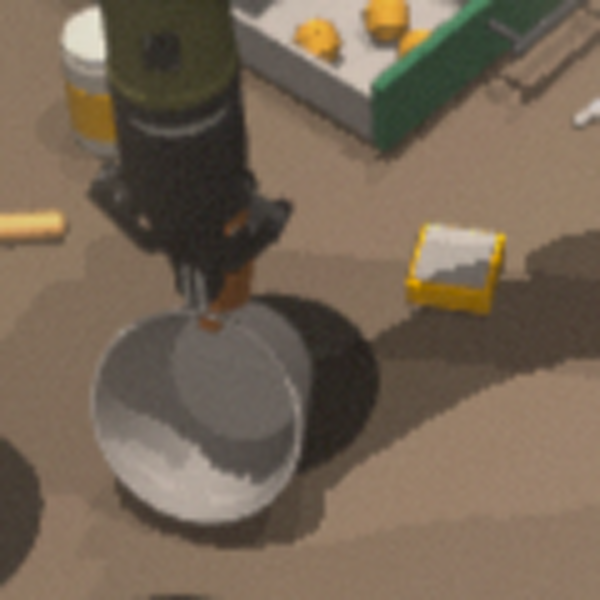

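Request:
servo_tool:
  motion:
    - [[0,-0.006,0,0,0],[0,-0.012,0,0,0],[0,-0.018,0,0,0],[0,-0.023,0,0,0],[0,-0.028,0,0,0],[0,-0.032,0,0,0],[0,-0.036,0,0,0],[0,-0.04,0,0,0],[0,-0.044,0,0,0],[0,-0.044,0,0,0]]

```text
clock: 46.3
ee_pos: [0.4293, 0.368, 0.2403]
orientation: [1.752, 2.607, -0.0]
wrist_force: [1.0, 0.6, 0.3]
finger_gap: 0.004
```

```bash
python3 fit.py s37 78,70 1.957;  python3 -c "
from lib import *
im=cv2.imread('pics/s37.png'); 
cv2.imwrite('pics/s37z.png',cv2.resize(im[220:340,190:310],None,fx=5,fy=5,interpolation=cv2.INTER_CUBIC))"
```

```text
[0.4293 0.368  0.2403] [1.04 0.59 0.3 ] [0.011 0.025 0.044] 0.004 46.3
```

View pics/s37z.png

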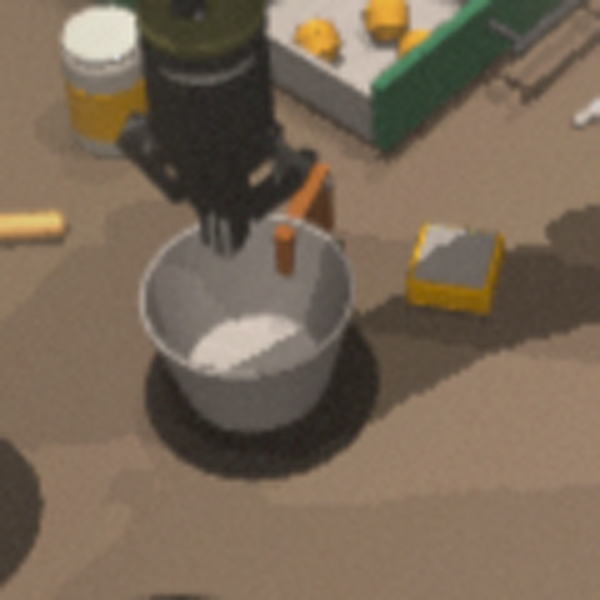

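```bash
python3 -c "
from lib import *
delta([.40,-.17,.36],.9)"
```

```text
TCP [0.4292 0.3683 0.2404] xyaw 1.959 q7 -0.903 -> d [-0.4873 -0.2305 -0.1196] turn 1.059 t 46.35
```

Request:
servo_tool:
  motion:
    - [[0.04,0,0,-0.06,0],[0.04,-0.03,-0.015,-0.12,0.1],[0.04,-0.487,-0.23,-0.12,1.059],[0.04,-0.487,-0.23,-0.12,1.059],[0.04,-0.487,-0.23,-0.12,1.059],[0.04,-0.487,-0.23,-0.12,1.059],[0.04,-0.487,-0.23,-0.12,1.059],[0.04,-0.487,-0.23,-0.12,1.059],[0.04,-0.487,-0.23,-0.12,1.059],[0.04,-0.487,-0.23,-0.12,1.059],[0.04,-0.487,-0.23,-0.12,1.059],[0.04,-0.487,-0.23,-0.12,1.059]]

```text
clock: 47.85
ee_pos: [0.4005, -0.1692, 0.3604]
orientation: [-2.829, -1.365, -0.001]
wrist_force: [0.0, -0.1, 0.5]
finger_gap: 0.474
```

```bash
python3 -c "
from lib import *
im,p=snap('top','t38'); snap('wrist','w38')
print(tool()[0])
cv2.imwrite('pics/t38z.png',cv2.resize(im[85:295,110:450],None,fx=2.3,fy=2.3,interpolation=cv2.INTER_CUBIC))"
```

```text
[ 0.40081572 -0.16753468  0.36046382]
```

View pics/t38z.png

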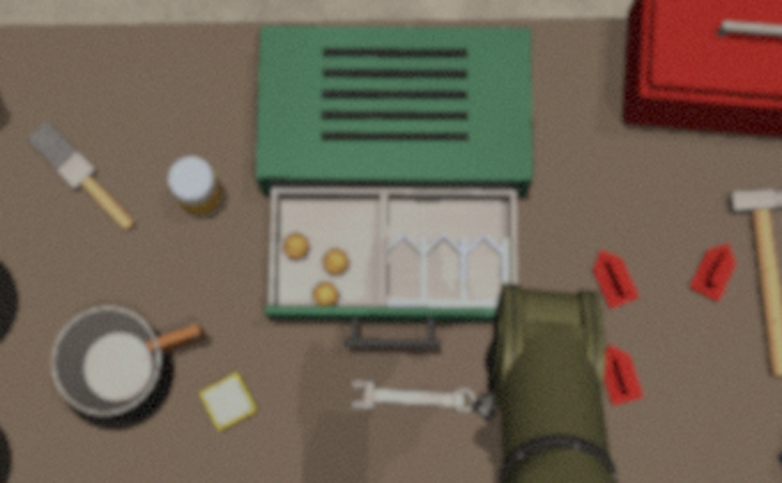

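View pics/w38.png

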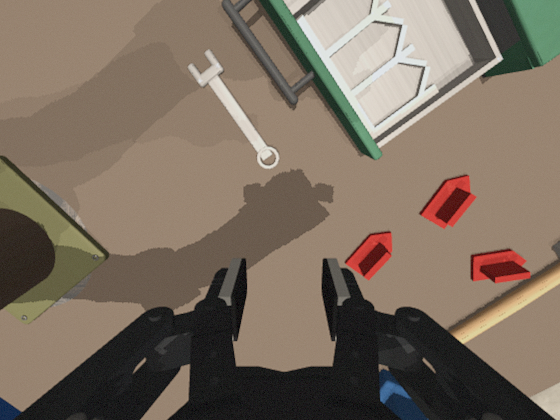

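```bash
python3 -c "
from lib import *
p=camera_params('top')
z=lambda a:np.array(a,float)/2.3+[110,85]
print('bar',onplane(z([[350,344],[438,346]]),p,.0605).round(4))
print('panel',onplane(z([[268,308],[500,311]]),p,.078).round(4))
print('pot',onplane(z([[107,362],[53,362],[161,362],[107,306],[107,418]]),p,.089).round(4))
r=cut_out('pot','top')
for d in r[:2]: ys,xs=np.nonzero(d['region']); print(d['conf'],xs.min(),xs.max(),ys.min(),ys.max())
for d in cut_out('bracket1','top'):
  ys,xs=np.nonzero(d['region']); print(round(d['conf'],2),len(xs),xs.mean(),ys.mean(),onplane([[xs.mean(),ys.mean()]],p,.01).round(4))
p=camera_params('wrist')
print('bar w',onplane([[296,99]],p,.0605).round(4))
for d in cut_out('bracket1','wrist'):
  ys,xs=np.nonzero(d['region']); print(round(d['conf'],2),len(xs),xs.mean(),ys.mean(),onplane([[xs.mean(),ys.mean()]],p,.01).round(4))
"
```

```text
bar [[ 0.4664  0.0148  0.0605]
 [ 0.4626 -0.1033  0.0605]]
panel [[ 0.5136  0.1239  0.078 ]
 [ 0.5066 -0.186   0.078 ]]
pot [[0.4417 0.3353 0.089 ]
 [0.4423 0.4069 0.089 ]
 [0.4411 0.2638 0.089 ]
 [0.5166 0.3377 0.089 ]
 [0.3681 0.3329 0.089 ]]
0.81 132 198 218 264
0.79 307 378.7687296416938 247.72312703583063 [[ 0.4278 -0.3524  0.01  ]]
0.63 310 376.0741935483871 205.6 [[ 0.5631 -0.3502  0.01  ]]
0.6 289 420.29411764705884 202.49134948096886 [[ 0.5718 -0.492   0.01  ]]
bar w [[ 0.4718 -0.101   0.0605]]
0.96 1593 497.18581293157564 265.7727558066541 [[ 0.574  -0.4919  0.01  ]]
0.79 1759 448.5275724843661 201.1142694712905 [[ 0.5649 -0.3497  0.01  ]]
0.78 1451 370.61750516884905 253.3184011026878 [[ 0.4292 -0.3503  0.01  ]]
```

```bash
python3 -c "
from lib import *
delta([.37,-.40,.33],0.3)"
```

```text
TCP [ 0.4008 -0.1677  0.3605] xyaw 0.903 q7 -0.572 -> d [-0.2015  0.1196  0.0304] turn 0.603 t 48.1
```

Request:
servo_tool:
  motion:
    - [[0.04,-0.2,0.12,0.03,0.6],[0.04,-0.2,0.12,0.03,0.6],[0.04,-0.2,0.12,0.03,0.6],[0.04,-0.2,0.12,0.03,0.6],[0.04,-0.2,0.12,0.03,0.6],[0.04,-0.2,0.12,0.03,0.6]]

```text
clock: 48.85
ee_pos: [0.3709, -0.3991, 0.3303]
orientation: [-3.104, -0.473, -0.001]
wrist_force: [-0.2, 0.6, 0.1]
finger_gap: 0.469
```

```bash
python3 -c "
from lib import *
im,p=snap('wrist','w39'); print(tool()[0])
for d in cut_out('bracket1','wrist'):
  ys,xs=np.nonzero(d['region']); print(round(d['conf'],2),len(xs),xs.mean(),ys.mean(),onplane([[xs.mean(),ys.mean()]],p,.01).round(4))
"
```

```text
[ 0.37110757 -0.39873629  0.3304217 ]
0.77 1612 295.22332506203475 19.906327543424318 [[ 0.5475 -0.3573  0.01  ]]
0.69 2034 262.56882989183873 122.59783677482793 [[ 0.4293 -0.3528  0.01  ]]
0.6 2761 412.4179645056139 35.14487504527345 [[ 0.5732 -0.4904  0.01  ]]
0.57 730 106.71917808219177 5.379452054794521 [[ 0.4981 -0.1518  0.01  ]]
0.5 781 108.404609475032 5.7836107554417415 [[ 0.4983 -0.1536  0.01  ]]
```

View pics/w39.png

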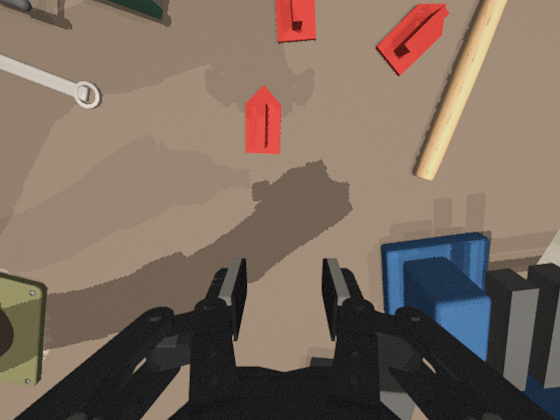

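```bash
cat > brk.py <<'E'
from lib import *
from scipy.optimize import minimize
F=np.array([[-41,-22],[19,-22],[41,0],[19,22],[-41,22]])/1e3
W=np.array([[-31,-5],[19,-5],[19,5],[-31,5]])/1e3
def prism(P,z0,z1): return np.r_[np.c_[P,np.full(len(P),z0)],np.c_[P,np.full(len(P),z1)]]
PARTS=[prism(F,0,.008),prism(W,.008,.044)]
S=4
def render(v,p,shape,zb=0.):
    c,s=np.cos(v[2]),np.sin(v[2]); R=np.array([[c,-s,0],[s,c,0],[0,0,1]])
    m=np.zeros(shape,np.uint8)
    for P in PARTS:
        q=proj(P@R.T+[v[0],v[1],zb],p)*2
        cv2.fillConvexPoly(m,cv2.convexHull(np.round(q*16).astype(np.int32)),1,cv2.LINE_8,4)
    return m
def redmask(im):
    h=cv2.cvtColor(im,cv2.COLOR_BGR2HSV)
    return (((h[...,0]<8)|(h[...,0]>172))&(h[...,1]>130)&(h[...,2]>50)).astype(np.uint8)
def fitb(im,p,x,y,zb=0.,r=45,yaws=None):
    u,v=proj([x,y,.01+zb],p)[0]
    m=redmask(im); n,lab,st,ce=cv2.connectedComponentsWithStats(m)
    best=min([i for i in range(1,n) if st[i,4]>150],key=lambda i:np.hypot(*(ce[i]-[u,v])))
    M=cv2.resize((lab==best).astype(np.uint8),None,fx=2,fy=2,interpolation=cv2.INTER_NEAREST)
    # shift half pixel alignment
    def cost(w):
        R=render(w,p,M.shape,zb); i=(R&M).sum(); return 1-i/max(1,(R|M).sum())
    c0=onplane([ce[best]],p,.012+zb)[0]
    res=[]
    for a in (np.arange(-np.pi,np.pi,np.pi/6) if yaws is None else yaws):
        o=minimize(cost,[c0[0],c0[1],a],method='Nelder-Mead',options=dict(initial_simplex=np.array([[c0[0],c0[1],a],[c0[0]+.012,c0[1],a],[c0[0],c0[1]+.012,a],[c0[0],c0[1],a+.3]]),maxiter=150))
        res.append((o.fun,o.x))
    res.sort(key=lambda t:t[0]); return res[0],res[1],ce[best],st[best]
E
python3 -c "
from brk import *
im=cv2.imread('pics/w39.png'); p=camera_params('wrist')
for x,y in((.429,-.353),(.573,-.49)):
    a,b,c,st=fitb(im,p,x,y); print(a,b,c,st)
im=cv2.imread('pics/t38.png'); p=camera_params('top')
for x,y in((.429,-.353),(.573,-.49),(.563,-.35)):
    a,b,c,st=fitb(im,p,x,y); print(a,b,c,st)
"
```

```text
(np.float64(0.01508544490276964), array([ 0.4326876 , -0.35165835,  0.2646744 ])) (np.float64(0.015304921120791182), array([ 0.43253784, -0.3517006 ,  0.26456922])) [262.43088656 122.87988561] [ 245   85   36   69 2098]
(np.float64(0.02243419890478715), array([ 0.57758086, -0.49428345, -0.48114889])) (np.float64(0.0226068527022254), array([ 0.57758041, -0.4943515 , -0.48294555])) [412.77072819  35.8406633 ] [ 376    4   73   72 2774]
(np.float64(0.10151187904967607), array([ 0.43072702, -0.35416517,  0.24161794])) (np.float64(0.10230547550432278), array([ 0.43092631, -0.35406735,  0.24066604])) [379.5047619  248.46031746] [373 235  17  26 315]
(np.float64(0.04786836200448763), array([ 0.5755915 , -0.49601498, -0.46375803])) (np.float64(0.04847129008202833), array([ 0.57558941, -0.49585439, -0.46447501])) [420.08024691 202.92901235] [410 191  20  25 324]
(np.float64(0.0547636909227307), array([ 0.56612984, -0.35165221,  0.38837982])) (np.float64(0.05551387846961742), array([ 0.5661123 , -0.35158766,  0.38831679])) [376.61442006 206.27272727] [368 194  20  25 319]
```

```bash
python3 -c "
from lib import *
delta([.46,-.125,.30],-0.02)"
```

```text
TCP [ 0.3711 -0.3987  0.3306] xyaw 0.303 q7 -0.62 -> d [ 0.1665 -0.2347  0.0309] turn 0.323 t 48.95
```

Request:
servo_tool:
  motion:
    - [[0.04,0.1665,-0.2347,0.03,0.323],[0.04,0.1665,-0.2347,0.03,0.323],[0.04,0.1665,-0.2347,0.03,0.323],[0.04,0.1665,-0.2347,0.03,0.323],[0.04,0.1665,-0.2347,0.03,0.323],[0.04,0.1665,-0.2347,0.03,0.323],[0.04,0.1665,-0.2347,0.03,0.323]]

```text
clock: 49.82
ee_pos: [0.4596, -0.127, 0.3007]
orientation: [3.141, -0.034, 0.0]
wrist_force: [0.5, -0.8, 1.2]
finger_gap: 0.47
```

```bash
python3 -c "
from lib import *
im,p=snap('wrist','w40'); print(tool()[0]); np.savez('pics/p40.npz',**{k:np.array(v) for k,v in p.items()})
cv2.imwrite('pics/w40z.png',cv2.resize(im[0:270,120:460],None,fx=2.3,fy=2.2,interpolation=cv2.INTER_CUBIC))
"
```

```text
[ 0.4594264  -0.12777167  0.30070354]
```

View pics/w40.png

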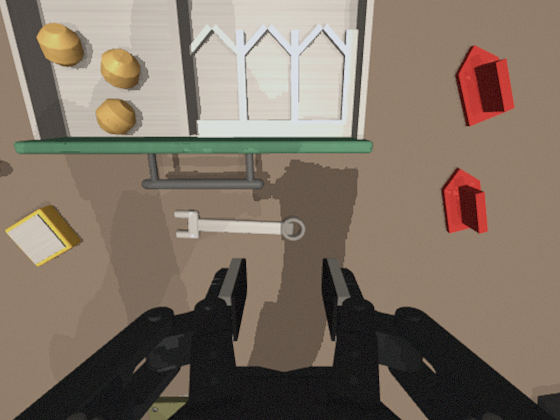

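View pics/w40z.png

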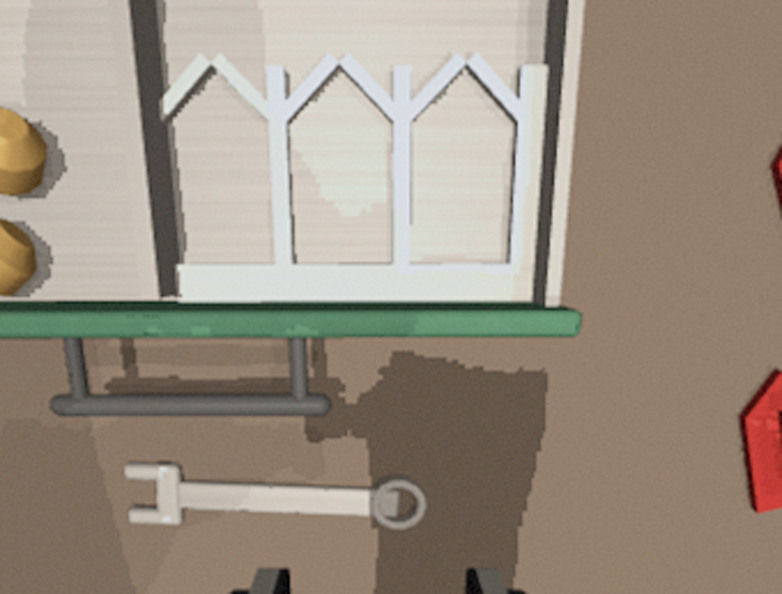

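```bash
python3 -c "
from lib import *
d=np.load('pics/p40.npz'); p={k:d[k] for k in d}
z=lambda a:np.array(a,float)/[2.3,2.2]+[120,0]
print('inner apex z.026',onplane(z([[213,68],[341,68],[466,68]]),p,.026).round(4))
print('wall12 L/R at y=160',onplane(z([[271,160],[289,160]]),p,.026).round(4))
print('wall23 L/R',onplane(z([[393,160],[411,160]]),p,.026).round(4))
print('wall3R left',onplane(z([[518,160]]),p,.026).round(4))
print('front ledge back edge',onplane(z([[230,265],[350,266],[470,267]]),p,.026).round(4))
print('bar',onplane(z([[53,405],[330,405]]),p,.055).round(4))
print('panel top out',onplane(z([[100,337],[570,335]]),p,.078).round(4))
"
python3 -c "
import cv2
im=cv2.imread('pics/w40.png'); cv2.imwrite('pics/w40y.png',cv2.resize(im[15:145,180:380],None,fx=4,fy=4,interpolation=cv2.INTER_NEAREST))"
```

```text
inner apex z.026 [[ 0.6208 -0.0585  0.026 ]
 [ 0.6196 -0.1147  0.026 ]
 [ 0.6184 -0.1696  0.026 ]]
wall12 L/R at y=160 [[ 0.5817 -0.0812  0.026 ]
 [ 0.5815 -0.0895  0.026 ]]
wall23 L/R [[ 0.5805 -0.137   0.026 ]
 [ 0.5804 -0.1452  0.026 ]]
wall3R left [[ 0.5793 -0.1941  0.026 ]]
front ledge back edge [[ 0.5342 -0.0583  0.026 ]
 [ 0.5325 -0.1157  0.026 ]
 [ 0.5308 -0.1732  0.026 ]]
bar [[ 0.471   0.0245  0.055 ]
 [ 0.4683 -0.1052  0.055 ]]
panel top out [[ 0.5062 -0.0115  0.078 ]
 [ 0.5028 -0.2091  0.078 ]]
```

View pics/w40y.png

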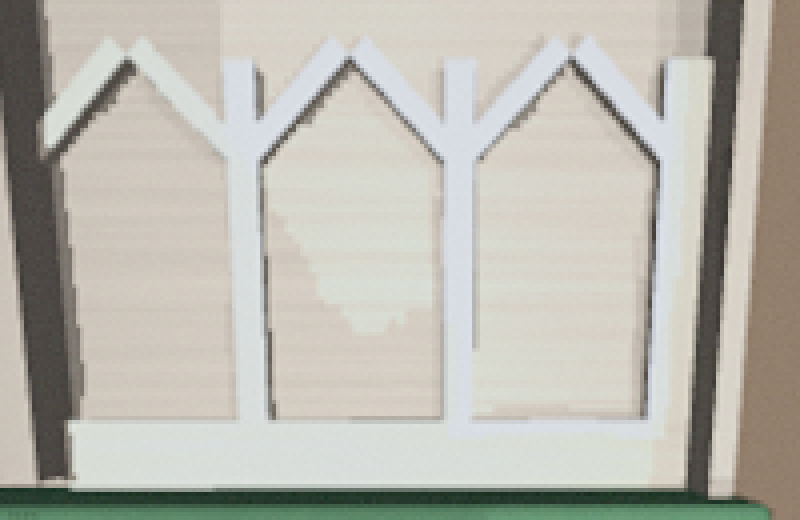

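```bash
python3 -c "
from lib import *
d=np.load('pics/p40.npz'); p={k:d[k] for k in d}
z=lambda a:np.array(a,float)/4+[180,15]-[.375,.375]
A=onplane(z([[131,62],[351,62],[571,61]]),p,.026); print('apex',A.round(4))
L=onplane(z([[160,421],[355,421],[550,421]]),p,.026); print('ledge',L.round(4))
W=onplane(z([[245,300],[457.5,300],[232,300],[258,300],[443,300],[472,300],[655,300]]),p,.026); print('walls',W.round(4))
R=onplane(z([[722,200],[735,200]]),p,.056); print('rw',R.round(4))
"
```

```text
apex [[ 0.6215 -0.0583  0.026 ]
 [ 0.6203 -0.1138  0.026 ]
 [ 0.6194 -0.1693  0.026 ]]
ledge [[ 0.5348 -0.0579  0.026 ]
 [ 0.5337 -0.1116  0.026 ]
 [ 0.5325 -0.1652  0.026 ]]
walls [[ 0.5652 -0.0834  0.026 ]
 [ 0.564  -0.1401  0.026 ]
 [ 0.5653 -0.0799  0.026 ]
 [ 0.5651 -0.0868  0.026 ]
 [ 0.5641 -0.1362  0.026 ]
 [ 0.5639 -0.144   0.026 ]
 [ 0.5629 -0.1929  0.026 ]]
rw [[ 0.5828 -0.2023  0.056 ]
 [ 0.5827 -0.2054  0.056 ]]
```

```bash
python3 -c "
from lib import *
delta([.469,-.041,.20],1.552)"
```

```text
TCP [ 0.4594 -0.1278  0.3007] xyaw -0.024 q7 -1.425 -> d [ 0.0075 -0.087   0.1006] turn -1.576 t 49.88
```

Request:
servo_tool:
  motion:
    - [[0.026,0.0075,-0.087,0.05,-1.576],[0.026,0.0075,-0.087,0.1,-1.576],[0.026,0.0075,-0.087,0.1,-1.576],[0.026,0.0075,-0.087,0.1,-1.576],[0.026,0.0075,-0.087,0.1,-1.576],[0.026,0.0075,-0.087,0.1,-1.576],[0.026,0.0075,-0.087,0.1,-1.576],[0.026,0.0075,-0.087,0.1,-1.576],[0.026,0.0075,-0.087,0.1,-1.576],[0.026,0.0075,-0.087,0.1,-1.576],[0.026,0.0075,-0.087,0.1,-1.576]]

```text
clock: 51.25
ee_pos: [0.4694, -0.0413, 0.2005]
orientation: [2.244, 2.198, -0.0]
wrist_force: [0.0, 0.7, 0.1]
finger_gap: 0.302
```

```bash
python3 -c "
from lib import *
im,p=snap('wrist','w41'); delta([.469,-.041,.20],1.552)
cv2.imwrite('pics/w41.png',im)
for x in (.463,.467,.471): print(x,proj([[x,0,.0605],[x,.02,.0605]],p).round(1).tolist())"
```

```text
TCP [ 0.4694 -0.0411  0.2005] xyaw 1.551 q7 -0.622 -> d [ 0.     -0.0004  0.0005] turn -0.001 t 51.3
0.463 [[272.8, 171.8], [271.9, 142.9]]
0.467 [[278.5, 171.6], [277.7, 142.8]]
0.471 [[284.1, 171.5], [283.5, 142.7]]
```

View pics/w41.png

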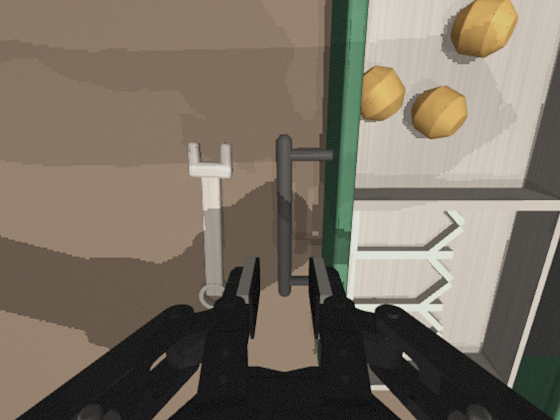

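Request:
servo_tool:
  motion:
    - [[0.026,0,0.001,0.04,0],[0.026,0,0.001,0.07,0],[0.026,0,0.001,0.09,0],[0.026,0,0.001,0.09,0],[0,0,0.001,0.09,0],[0,0,0.001,0.09,0],[0,0,0.001,0.09,0],[0,0,-0.003,0.09,0],[0,0,-0.007,0.09,0],[0,0,-0.011,0.09,0],[0,0,-0.013,0.09,0],[0,0,-0.013,0.09,0]]
  newtons: 60

```text
clock: 52.8
ee_pos: [0.4627, -0.0404, 0.1106]
orientation: [2.237, 2.194, 0.016]
wrist_force: [13.3, -3.5, -12.4]
finger_gap: 0.102
```

Request:
servo_tool:
  motion:
    - [[0,0,0.006,0,0],[0.028,0,0.006,0,0],[0.028,0,0.006,0,0],[0.028,0,0.006,0,0],[0.028,0,0.006,-0.03,0],[0.028,0,0.006,-0.09,0],[0.04,0,0.006,-0.15,0],[0.04,0,0.006,-0.19,0],[0.04,0,0.006,-0.19,0]]

```text
clock: 53.92
ee_pos: [0.4633, -0.0404, 0.303]
orientation: [2.239, 2.197, 0.006]
wrist_force: [-0.2, 0.3, -1.3]
finger_gap: 0.463
```

```bash
python3 -c "
from lib import *
delta([.46,-.125,.30],-.021)"
```

```text
TCP [ 0.4633 -0.0404  0.303 ] xyaw 1.552 q7 -0.508 -> d [-0.0847 -0.0017  0.003 ] turn 1.573 t 53.92
```

```bash
python3 -c "
from lib import *
delta([.4269,-.3533,.20],.265)"
```

```text
TCP [ 0.4633 -0.0404  0.303 ] xyaw 1.552 q7 -0.508 -> d [-0.3135 -0.0311  0.1029] turn 1.287 t 53.92
```

Request:
servo_tool:
  motion:
    - [[0.04,-0.06,-0.006,0,0.15],[0.04,-0.3135,-0.031,0.1,1.287],[0.04,-0.3135,-0.031,0.1,1.287],[0.04,-0.3135,-0.031,0.1,1.287],[0.04,-0.3135,-0.031,0.1,1.287],[0.04,-0.3135,-0.031,0.1,1.287],[0.04,-0.3135,-0.031,0.1,1.287],[0.04,-0.3135,-0.031,0.1,1.287],[0.04,-0.3135,-0.031,0.1,1.287]]

```text
clock: 55.05
ee_pos: [0.4255, -0.3524, 0.1999]
orientation: [-3.112, -0.422, 0.002]
wrist_force: [0.1, 0.2, -0.2]
finger_gap: 0.47
```

```bash
python3 -c "
from brk import *
im,p=snap('wrist','w42'); delta([.4269,-.3533,.085],.265)
a,b,c,st=fitb(im,p,.433,-.352); print(a,st)"
```

```text
TCP [ 0.4257 -0.3525  0.2001] xyaw 0.269 q7 -0.915 -> d [0.001  0.0012 0.1151] turn 0.004 t 55.1
(np.float64(0.015423313695637764), array([ 0.43191469, -0.35225064,  0.2632969 ])) [ 261  154   50   94 3734]
```

View pics/w42.png

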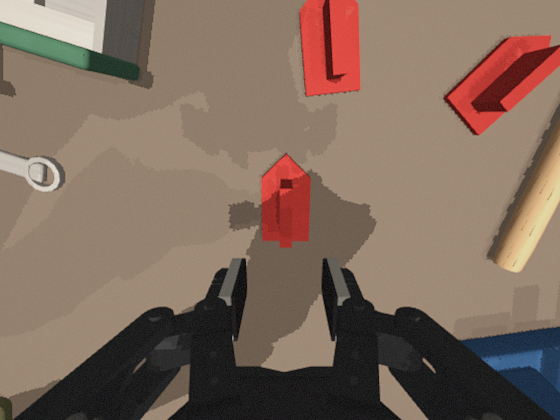

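Request:
servo_tool:
  motion:
    - [[0.04,0,0.001,0.05,0.004],[0.04,0,0.001,0.085,0.004],[0.04,0,0.001,0.105,0.004],[0.04,0,0.001,0.115,0.004],[0.04,0,0.001,0.115,0.004],[0,0,0.001,0.115,0.004],[0,0,0.001,0.115,0.004],[0,0,0.001,0.115,0.004],[0,0,0.001,0.115,0.004],[0,0,0.001,0.06,0.004],[0,0,0.001,0,0.004],[0,0,0.001,-0.06,0.004]]
  newtons: 70

```text
clock: 56.6
ee_pos: [0.4255, -0.354, 0.2621]
orientation: [-3.114, -0.41, 0.001]
wrist_force: [0.6, 0.0, -1.7]
finger_gap: 0.102
```

```bash
python3 -c "
from brk import *
im,p=snap('wrist','w43'); delta([.40,-.125,.30],-.021)"
```

```text
TCP [ 0.4284 -0.356   0.2697] xyaw 0.261 q7 -0.896 -> d [ 0.0325 -0.2302 -0.0323] turn 0.282 t 56.65
```

View pics/w43.png

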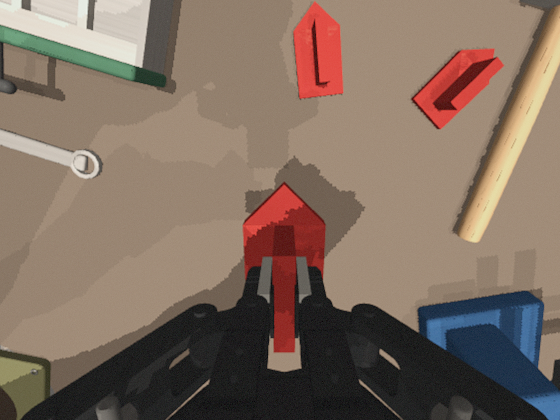

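```bash
python3 -c "
from brk import *
p=camera_params('wrist'); pos,R=tool()
# tip of foot top relative to tool: predicted
for gx in (-.009,-.006,-.003):
    X=pos+R@np.array([.041-gx,0,.054+.030-.008]); print(gx,proj(X,p))
delta([.452,-.125,.30],-.021)"
```

```text
-0.009 [[283.7804745  179.49669869]]
-0.006 [[283.77686985 185.38875443]]
-0.003 [[283.7733104  191.20692504]]
TCP [ 0.4284 -0.356   0.2697] xyaw 0.261 q7 -0.896 -> d [ 0.0827 -0.2167 -0.0318] turn 0.282 t 56.65
```

Request:
servo_tool:
  motion:
    - [[0,0.02,-0.05,-0.032,0.08],[0,0.0827,-0.2167,-0.032,0.282],[0,0.0827,-0.2167,-0.032,0.282],[0,0.0827,-0.2167,-0.032,0.282],[0,0.0827,-0.2167,-0.032,0.282],[0,0.0827,-0.2167,-0.032,0.282],[0,0.0827,-0.2167,-0.032,0.282]]

```text
clock: 57.52
ee_pos: [0.4494, -0.1252, 0.2923]
orientation: [3.14, -0.036, -0.001]
wrist_force: [-0.1, -0.1, -2.9]
finger_gap: 0.104
```

```bash
python3 -c "
from lib import *
im,p=snap('wrist','w44'); print(tool()[0]); np.savez('pics/p44.npz',**{k:np.array(v) for k,v in p.items()})
dy=np.array([.569,-.112]);a=-.021
for i in(-1,0,1):
  o=np.array([.569,-.112])+i*.056*np.array([-np.sin(a),np.cos(a)])
  P=np.array([[-43,-24],[19.8,-24],[43.8,0],[19.8,24],[-43,24]])/1e3
  c,s=np.cos(a),np.sin(a); q=np.c_[P@np.array([[c,s],[-s,c]])+o,np.full(5,.026)]
  cv2.polylines(im,[np.round(proj(q,p)*16).astype(np.int32)],True,(255,0,0),1,cv2.LINE_8,4)
cv2.imwrite('pics/w44d.png',cv2.resize(im[0:200,160:400],None,fx=3.3,fy=3,interpolation=cv2.INTER_NEAREST))"
```

```text
[ 0.44943255 -0.12509453  0.29228902]
```

View pics/w44d.png

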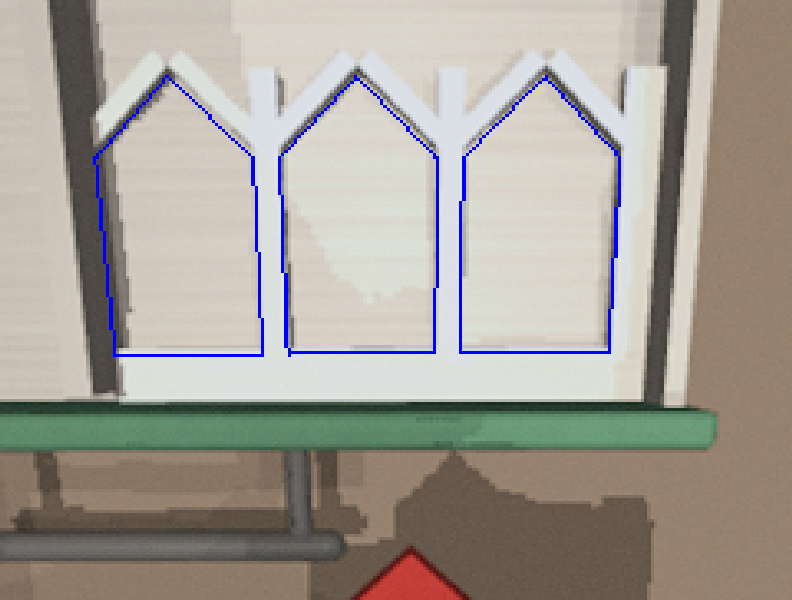

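```bash
python3 -c "
from lib import *
delta([.5622,-.1683,.17],-.021)"
```

```text
TCP [ 0.4494 -0.1251  0.2923] xyaw -0.023 q7 -1.518 -> d [0.1138 0.0405 0.1223] turn -0.002 t 57.58
```

Request:
servo_tool:
  motion:
    - [[0,0.05,0.018,0,-0.002],[0,0.1,0.036,0.02,-0.002],[0,0.1138,0.0405,0.07,-0.002],[0,0.1138,0.0405,0.115,-0.002],[0,0.1138,0.0405,0.122,-0.002],[0,0.1138,0.0405,0.122,-0.002]]

```text
clock: 58.32
ee_pos: [0.5628, -0.167, 0.1709]
orientation: [3.141, -0.03, 0.001]
wrist_force: [-0.1, -0.6, -1.7]
finger_gap: 0.106
```

```bash
python3 -c "
from lib import *
im,p=snap('wrist','w45')
delta([.5622,-.1683,.101],-.021)"
```

```text
TCP [ 0.5635 -0.167   0.1719] xyaw -0.019 q7 -1.491 -> d [-0.0014  0.0013  0.0709] turn 0.002 t 58.38
```

View pics/w45.png

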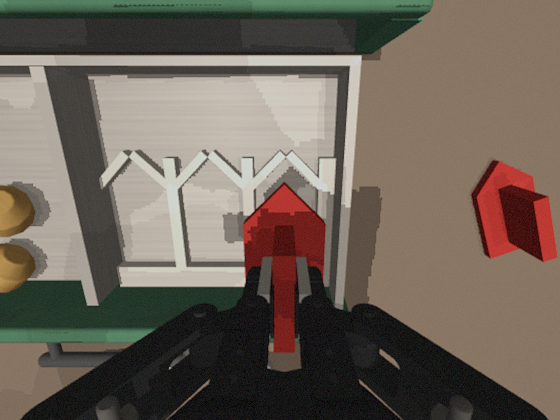

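Request:
servo_tool:
  motion:
    - [[0,-0.0014,0.0013,0.03,0.002],[0,-0.0014,0.0013,0.05,0.002],[0,-0.0014,0.0013,0.056,0.002],[0,-0.0014,0.0013,0.056,0.002]]

```text
clock: 58.88
ee_pos: [0.5621, -0.1678, 0.1157]
orientation: [3.141, -0.032, 0.003]
wrist_force: [0.1, -0.7, -1.9]
finger_gap: 0.109
```

```bash
cat > ov.py <<'E'
from lib import *
import sys
n=sys.argv[1]; P=[float(a) for a in sys.argv[2].split(',')]; gx=float(sys.argv[3]); a=-.021
im,p=snap('wrist',n); pos,R=tool(); s=sense(); print(pos.round(4),s['wrist_force'].round(1),'yaw',round(np.arctan2(R[1,0],R[0,0]),3),round(s['finger_gap'],3))
def dr(o,a,P,z,c):
    co,si=np.cos(a),np.sin(a); q=np.c_[P@np.array([[co,si],[-si,co]])+o,np.full(len(P),z)]
    cv2.polylines(im,[np.round(proj(q,p)*16).astype(np.int32)],True,c,1,cv2.LINE_8,4)
dr(np.array(P),a,np.array([[-43,-24],[19.8,-24],[43.8,0],[19.8,24],[-43,24]])/1e3,.026,(255,0,0))
ya=np.arctan2(R[1,0],R[0,0]); g=pos[:2]-gx*np.array([np.cos(ya),np.sin(ya)])
dr(g,ya,np.array([[-41,-22],[19,-22],[41,0],[19,22],[-41,22]])/1e3,pos[2]-.085+.008,(0,255,0))
cv2.imwrite(f'pics/{n}d.png',cv2.resize(im[100:320,140:430],None,fx=2.7,fy=2.7,interpolation=cv2.INTER_NEAREST))
E
python3 ov.py w46 .5693,-.1684 -.0072
```

```text
[ 0.5623 -0.1678  0.1159] [ 0.8 -0.  -2.2] yaw -0.02 0.106
```

View pics/w46d.png

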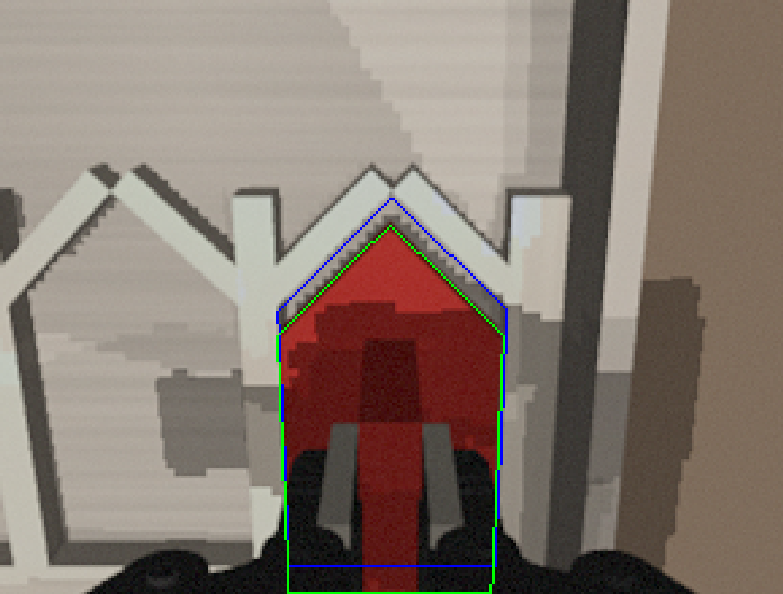

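Request:
servo_tool:
  motion:
    - [[0,-0.003,0.001,0,0],[0,-0.003,0.001,0.005,0],[0,-0.003,0.001,0.01,0],[0,-0.003,0.001,0.0135,0],[0,-0.003,0.001,0.0135,0]]

```text
clock: 59.55
ee_pos: [0.5628, -0.1691, 0.1065]
orientation: [3.139, -0.032, 0.018]
wrist_force: [-1.2, 2.0, 35.1]
finger_gap: 0.104
```

```bash
python3 ov.py w47 .5663,-.1688 -.0072
```

```text
[ 0.5628 -0.1691  0.1066] [-1.7  2.2 35. ] yaw -0.02 0.104
```

View pics/w47d.png

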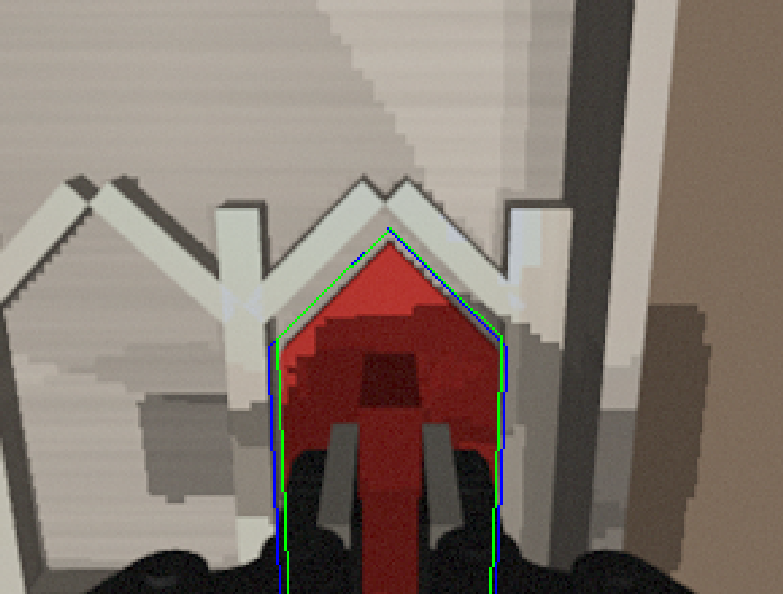

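Request:
servo_tool:
  motion:
    - [[0,0,0,-0.006,0],[0,0,0,-0.012,0],[0,0.003,0,-0.012,0],[0,0.003,0,-0.012,0],[0,0.003,0,-0.012,0]]

```text
clock: 60.22
ee_pos: [0.561, -0.1685, 0.1123]
orientation: [-3.141, 0.032, 0.002]
wrist_force: [0.3, 0.4, -1.4]
finger_gap: 0.099
```

```bash
python3 ov.py w48 .5693,-.1688 -.0072; python3 -c "
import cv2
im=cv2.imread('pics/w48.png'); cv2.imwrite('pics/w48z.png',cv2.resize(im[150:300,220:350],None,fx=6,fy=4,interpolation=cv2.INTER_NEAREST))"
```

```text
[ 0.561  -0.1685  0.1124] [-0.2 -0.2 -2.4] yaw -0.02 0.104
```

View pics/w48d.png

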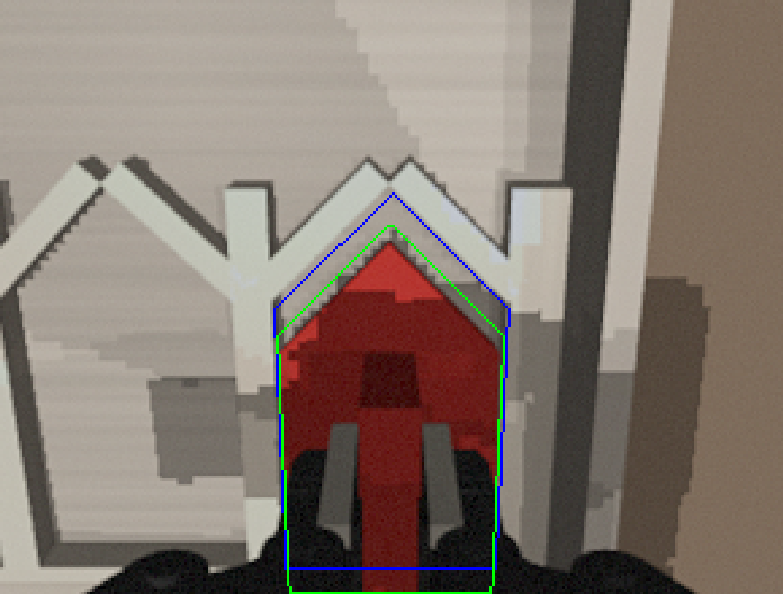

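View pics/w48z.png

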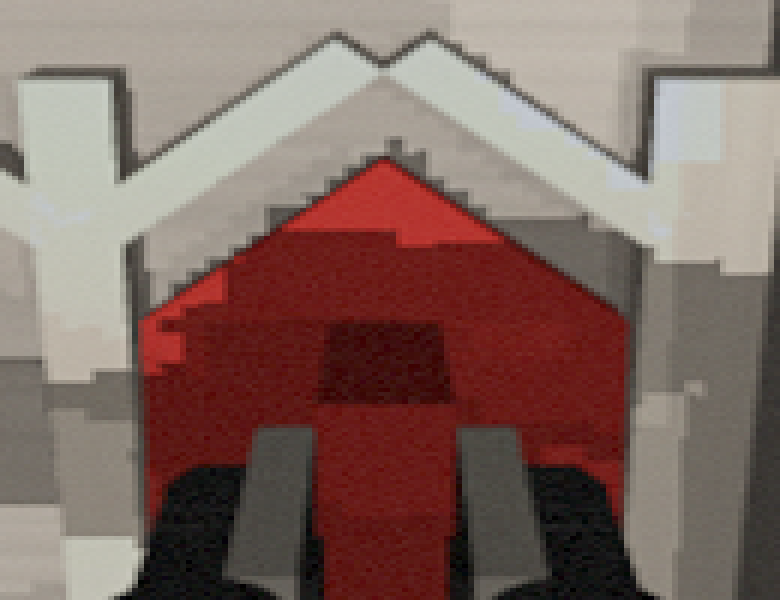

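Request:
servo_tool:
  motion:
    - [[0,0.004,0,0,0],[0,0.0067,0,0,0],[0,0.0067,0,0,0]]

```text
clock: 60.65
ee_pos: [0.5684, -0.1686, 0.1129]
orientation: [3.141, -0.031, 0.001]
wrist_force: [-0.1, -0.1, -1.8]
finger_gap: 0.106
```

```bash
python3 ov.py w49 .5713,-.1688 -.0036
```

```text
[ 0.5682 -0.1687  0.1129] [-0.2 -0.8 -3. ] yaw -0.02 0.105
```

View pics/w49d.png

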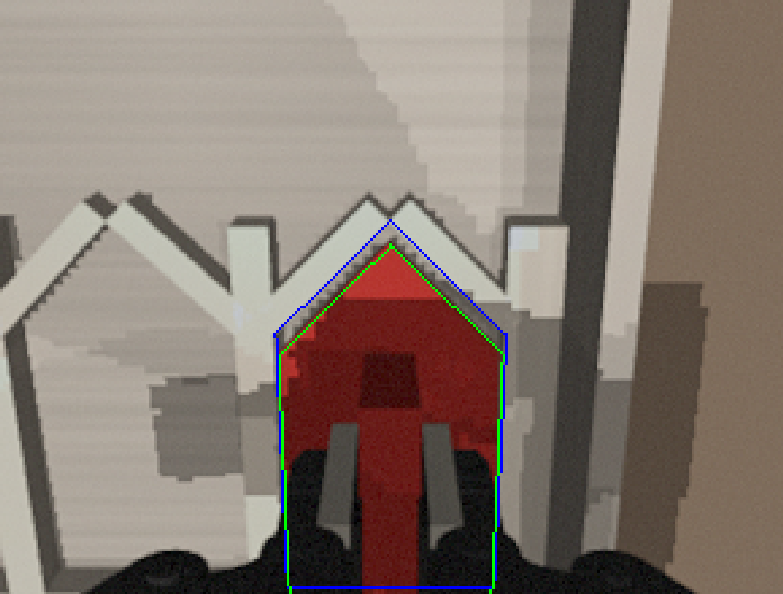

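Request:
servo_tool:
  motion:
    - [[0,0,0,0.004,0],[0,0,0,0.008,0],[0,0,0,0.011,0],[0,0,0,0.0125,0],[0,0,0,0.0125,0]]

```text
clock: 61.32
ee_pos: [0.5702, -0.1687, 0.103]
orientation: [3.141, -0.031, 0.01]
wrist_force: [-2.6, 0.9, 16.3]
finger_gap: 0.103
```

```bash
python3 ov.py w50 .5713,-.1688 -.0036
```

```text
[ 0.5702 -0.1687  0.103 ] [-2.2  0.9 17. ] yaw -0.02 0.105
```

View pics/w50d.png

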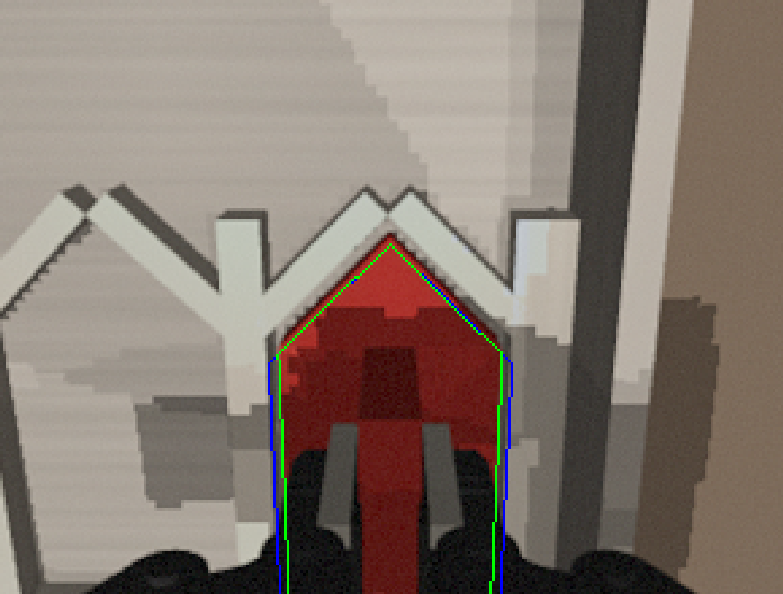

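Request:
servo_tool:
  motion:
    - [[0,0,0,-0.001,0],[0.026,0,0,-0.001,0],[0.026,0,0,-0.001,0],[0.026,0,0,-0.001,0],[0.026,0,0,-0.03,0],[0.026,0,0,-0.08,0],[0.026,0,0,-0.11,0],[0.03,-0.03,0,-0.12,0],[0.03,-0.03,0,-0.12,0]]

```text
clock: 62.5
ee_pos: [0.5359, -0.1686, 0.221]
orientation: [3.141, -0.034, -0.003]
wrist_force: [0.3, 0.1, 0.2]
finger_gap: 0.354
```

```bash
python3 ov.py w51 .5713,-.1688 -.0036; python3 -c "
from brk import *
im=cv2.imread('pics/w51.png'); p=camera_params('wrist')
a,b,c,st=fitb(im,p,.571,-.169,zb=.016); print(a)"
```

```text
[ 0.5373 -0.1683  0.2206] [ 1.3 -1.1 -0.5] yaw -0.021 0.352
(np.float64(0.02757399443460662), array([ 0.57621537, -0.16885156, -0.0201009 ]))
```

View pics/w51.png

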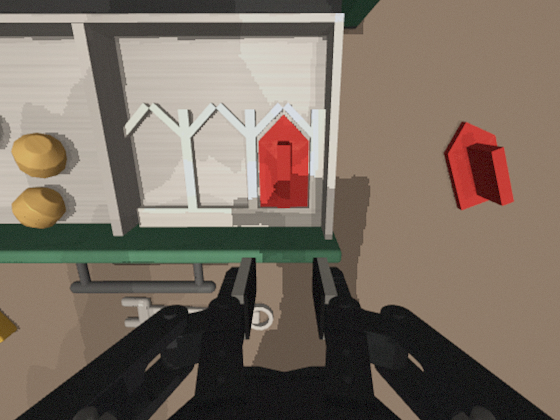

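```bash
python3 -c "
from brk import *
im,p=snap('wrist','w52')
for zb in (.016,.02,.026):
  a,b,c,st=fitb(im,p,.571,-.169,zb=zb,yaws=[0.]); print(zb,a)
cv2.imwrite('pics/w52z.png',cv2.resize(im[90:230,220:350],None,fx=5,fy=4.2,interpolation=cv2.INTER_NEAREST))"
```

```text
Traceback (most recent call last):
  File "brk.py", line 31, in fitb
    res.sort(key=lambda t:t[0]); return res[0],res[1],ce[best],st[best]
                                               ~~~^^^
IndexError: list index out of range
```

```bash
python3 -c "
from brk import *
im=cv2.imread('pics/w52.png'); p=camera_params('wrist')
for zb in (.012,.016,.02,.026):
  a,b,c,st=fitb(im,p,.571,-.169,zb=zb,yaws=[0.,-.05]); print(zb,a)
cv2.imwrite('pics/w52z.png',cv2.resize(im[90:230,220:350],None,fx=5,fy=4.2,interpolation=cv2.INTER_NEAREST))"
```

```text
0.012 (np.float64(0.017610630886337297), array([ 0.57478484, -0.16892618, -0.01537073]))
0.016 (np.float64(0.02861483919979746), array([ 0.57550005, -0.16889732, -0.02251533]))
0.02 (np.float64(0.05619153126538656), array([ 0.57553195, -0.1689672 , -0.03372246]))
0.026 (np.float64(0.09355067328136069), array([ 0.57594013, -0.16946632,  0.00677412]))
```

View pics/w52z.png

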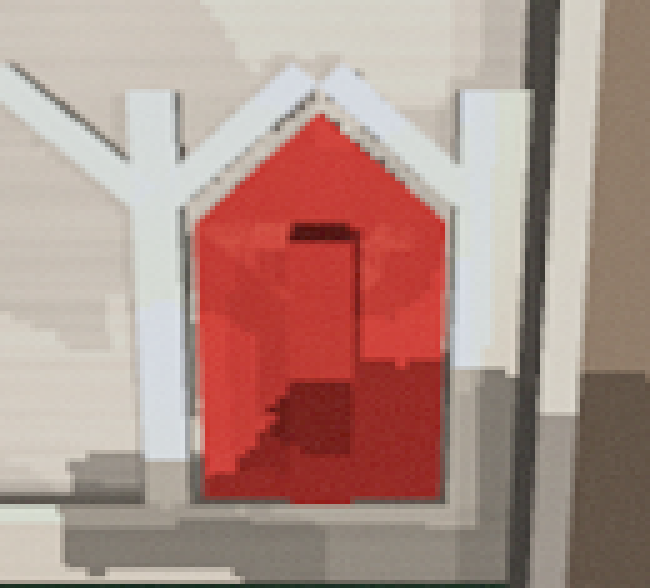

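```bash
python3 -c "
from lib import *
delta([.5606,-.354,.20],.388)"
```

```text
TCP [ 0.5381 -0.1681  0.2203] xyaw -0.02 q7 -1.478 -> d [0.0263 0.1854 0.0203] turn -0.408 t 62.6
```

Request:
servo_tool:
  motion:
    - [[0.04,0.026,0.185,0.0,-0.408],[0.04,0.026,0.185,0.02,-0.408],[0.04,0.026,0.185,0.02,-0.408],[0.04,0.026,0.185,0.02,-0.408],[0.04,0.026,0.185,0.02,-0.408],[0.04,0.026,0.185,0.02,-0.408],[0.04,0.026,0.185,0.02,-0.408]]

```text
clock: 63.48
ee_pos: [0.561, -0.3518, 0.2007]
orientation: [-3.082, -0.609, -0.001]
wrist_force: [-0.0, -0.4, 0.1]
finger_gap: 0.469
```

```bash
cat > pick.py <<'E'
from brk import *
import sys
n,x,y=sys.argv[1],float(sys.argv[2]),float(sys.argv[3])
im,p=snap('wrist',n)
a,b,c,st=fitb(im,p,x,y); print(a,st)
v=a[1]; yaw=v[2]
g=v[:2]-.006*np.array([np.cos(yaw),np.sin(yaw)])
pos,R=tool(); tx=np.arctan2(R[1,0],R[0,0])
print('grasp',g.round(4),yaw); delta([*g,.085],yaw)
E
python3 pick.py w53 .566,  -.352 2>/dev/null || python3 pick.py w53 .566 -.352
```

```text
(np.float64(0.015377446411929174), array([ 0.5671542 , -0.35013347,  0.38097213])) [ 260  153   50   95 3715]
grasp [ 0.5616 -0.3524] 0.3809721322994675
TCP [ 0.5608 -0.3522  0.2007] xyaw 0.39 q7 -0.918 -> d [0.0006 0.0004 0.1157] turn 0.009 t 63.52
```

View pics/w53.png

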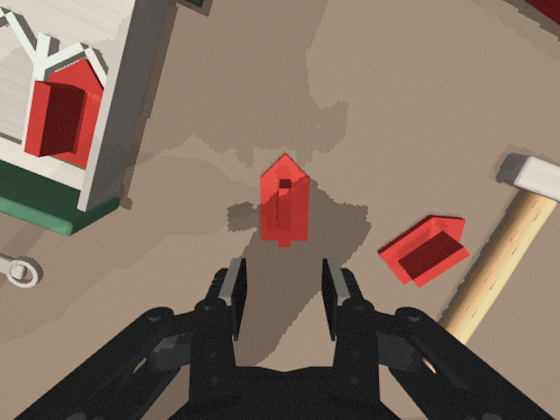

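Request:
servo_tool:
  motion:
    - [[0.04,0.0006,0,0.05,0.009],[0.04,0.0006,0,0.085,0.009],[0.04,0.0006,0,0.105,0.009],[0.04,0.0006,0,0.1155,0.009],[0.04,0.0006,0,0.1155,0.009],[0,0.0006,0,0.1155,0.009],[0,0.0006,0,0.1155,0.009],[0,0.0006,0,0.1155,0.009],[0,0.0006,0,0.1155,0.009],[0,0.0006,0,0.07,0.009],[0,0.0006,0,0.02,0.009],[0,0.0006,0,0.01,0.009]]
  newtons: 100

```text
clock: 65.03
ee_pos: [0.5625, -0.3543, 0.194]
orientation: [3.081, 0.59, 0.008]
wrist_force: [0.3, -0.1, -2.5]
finger_gap: 0.099
```

```bash
python3 -c "
from lib import *
delta([.566,-.1128,.18],-.021); print(sense()['finger_gap'])"
```

```text
TCP [ 0.5625 -0.3543  0.194 ] xyaw 0.378 q7 -0.93 -> d [ 0.0925 -0.2231  0.0133] turn 0.399 t 65.03
0.09918931956142041
```

Request:
servo_tool:
  motion:
    - [[0,0.02,-0.05,0,0.08],[0,0.0925,-0.223,0,0.399],[0,0.0925,-0.223,0,0.399],[0,0.0925,-0.223,0,0.399],[0,0.0925,-0.223,0,0.399],[0,0.0925,-0.223,0.013,0.399],[0,0.0925,-0.223,0.013,0.399],[0,0.0925,-0.223,0.013,0.399]]

```text
clock: 66.03
ee_pos: [0.5638, -0.1137, 0.1768]
orientation: [3.141, -0.036, -0.002]
wrist_force: [0.4, 0.4, -2.6]
finger_gap: 0.096
```

```bash
python3 -c "
from lib import *
delta([.566,-.1128,.118],-.021)"
```

```text
TCP [ 0.5638 -0.1137  0.1768] xyaw -0.023 q7 -1.582 -> d [ 0.0022 -0.001   0.0588] turn -0.002 t 66.03
```

Request:
servo_tool:
  motion:
    - [[0,0.002,-0.001,0.03,-0.002],[0,0.002,-0.001,0.055,-0.002],[0,0.002,-0.001,0.059,-0.002],[0,0.002,-0.001,0.059,-0.002]]

```text
clock: 66.53
ee_pos: [0.5665, -0.1116, 0.1188]
orientation: [3.141, -0.03, 0.001]
wrist_force: [-0.2, -0.5, -2.1]
finger_gap: 0.095
```

```bash
python3 ov.py w55 .575,-.1128 -.0072;python3 -c "
import cv2
im=cv2.imread('pics/w55.png'); cv2.imwrite('pics/w55z.png',cv2.resize(im[150:300,220:350],None,fx=6,fy=4,interpolation=cv2.INTER_NEAREST))"
```

```text
[ 0.5669 -0.1115  0.1192] [ 0.1 -0.1 -3. ] yaw -0.019 0.102
```

View pics/w55d.png

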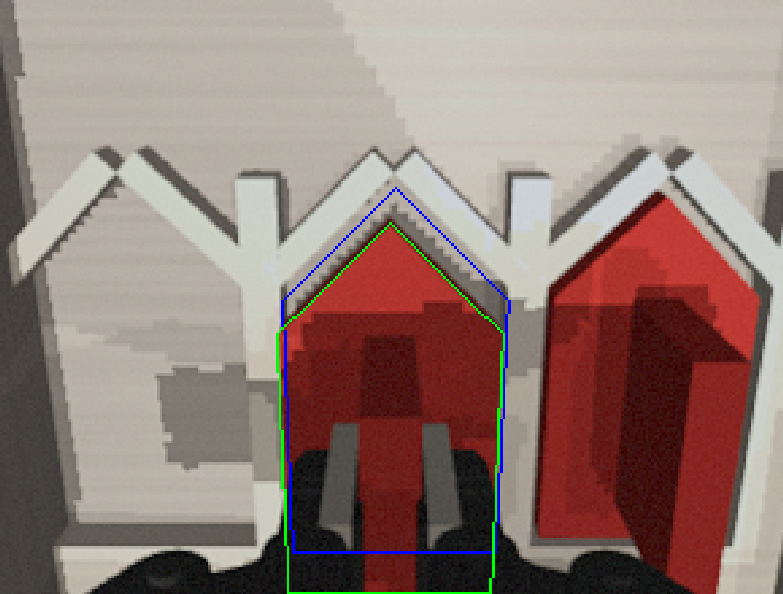

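View pics/w55z.png

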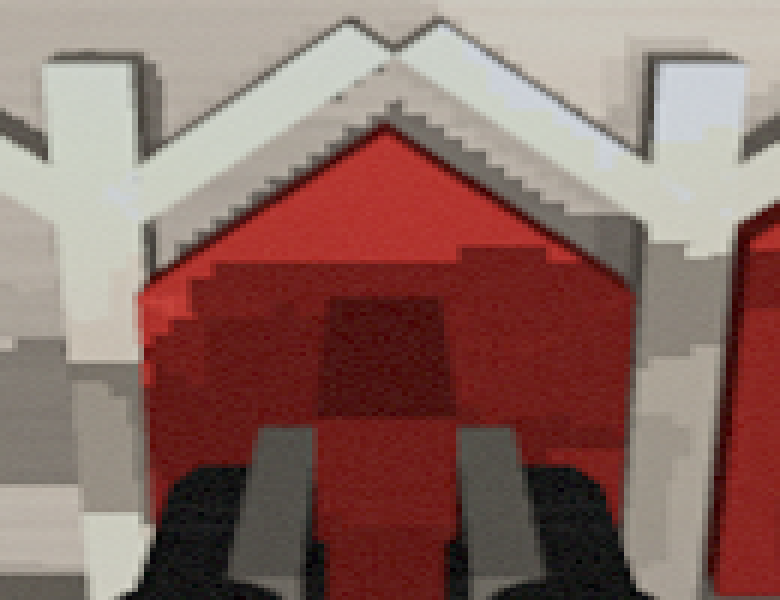

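```bash
python3 -c "
from lib import *
p=camera_params('wrist')
print(onplane([[285.3,164.3],[285.3,169.6],[244.5,205],[326,205]],p,.026).round(4))
print(tool()[0])"
```

```text
[[ 0.6217 -0.1132  0.026 ]
 [ 0.6188 -0.1132  0.026 ]
 [ 0.5988 -0.0895  0.026 ]
 [ 0.598  -0.1361  0.026 ]]
[ 0.5668795  -0.11148524  0.11920506]
```

Request:
servo_tool:
  motion:
    - [[0,0.0035,0.0007,0.003,0],[0,0.0035,0.0007,0.006,0],[0,0.0035,0.0007,0.01,0],[0,0.0035,0.0007,0.014,0],[0,0.0035,0.0007,0.0175,0],[0,0.0035,0.0007,0.0185,0],[0,0.0035,0.0007,0.0185,0]]

```text
clock: 67.45
ee_pos: [0.5711, -0.1117, 0.1023]
orientation: [3.141, -0.028, 0.006]
wrist_force: [-2.2, 0.9, 16.7]
finger_gap: 0.096
```

```bash
python3 ov.py w56 .5779,-.1123 -.0072
```

```text
[ 0.5711 -0.1117  0.1023] [-2.1  1.6 16.8] yaw -0.018 0.102
```

View pics/w56d.png

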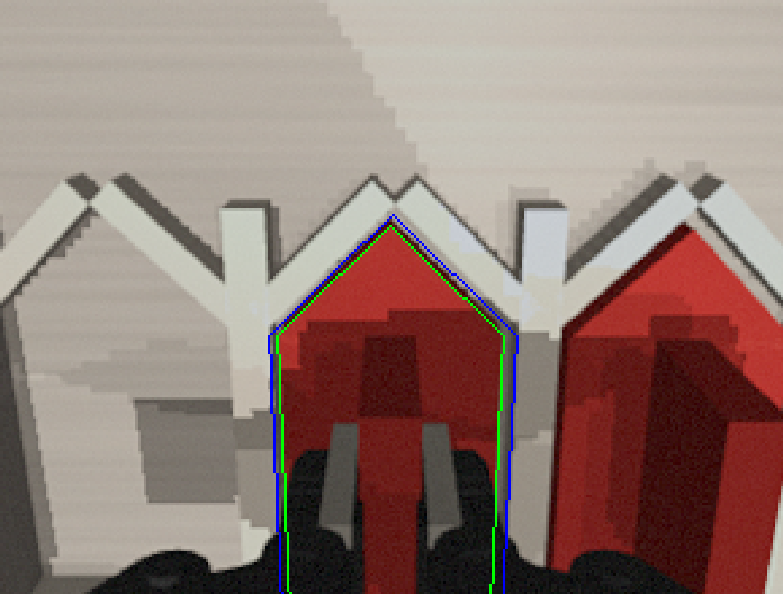

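Request:
servo_tool:
  motion:
    - [[0,0,0,-0.002,0],[0.024,0,0,-0.002,0],[0.024,0,0,-0.002,0],[0.024,0,0,-0.002,0],[0.024,0,0,-0.03,0],[0.024,0,0,-0.08,0],[0.024,0,0,-0.11,0],[0.03,-0.03,0,-0.12,0],[0.03,-0.03,0,-0.12,0]]

```text
clock: 68.62
ee_pos: [0.5379, -0.1116, 0.2206]
orientation: [3.141, -0.03, -0.002]
wrist_force: [-0.6, -0.2, -1.1]
finger_gap: 0.353
```

```bash
python3 -c "
from brk import *
im,p=snap('wrist','w57')
for zb in (.012,.016,.022):
  a,b,c,st=fitb(im,p,.575,-.112,zb=zb,yaws=[0.,-.05]); print(zb,a)
cv2.imwrite('pics/w57z.png',cv2.resize(im[90:230,180:410],None,fx=3.4,fy=4,interpolation=cv2.INTER_NEAREST))
delta([.5718,-.4918,.20],-.48)"
```

```text
0.012 (np.float64(0.017868579479953905), array([ 0.5758021 , -0.11176183, -0.02352773]))
0.016 (np.float64(0.025526563973593208), array([ 0.57673968, -0.11178228, -0.01737268]))
0.022 (np.float64(0.06149004418083881), array([ 0.57703865, -0.11173048, -0.01959584]))
TCP [ 0.5393 -0.1114  0.2202] xyaw -0.019 q7 -1.576 -> d [0.0396 0.3798 0.0203] turn 0.461 t 68.67
```

View pics/w57z.png

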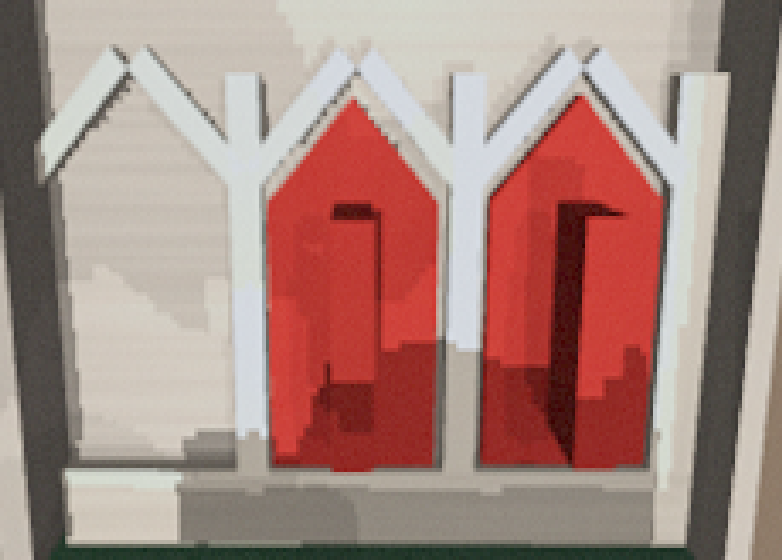

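Request:
servo_tool:
  motion:
    - [[0.03,0.005,0.05,0,0.06],[0.03,0.04,0.38,0.02,0.461],[0.03,0.04,0.38,0.02,0.461],[0.03,0.04,0.38,0.02,0.461],[0.03,0.04,0.38,0.02,0.461],[0.03,0.04,0.38,0.02,0.461],[0.03,0.04,0.38,0.02,0.461],[0.03,0.04,0.38,0.02,0.461],[0.03,0.04,0.38,0.02,0.461],[0.03,0.04,0.38,0.02,0.461]]

```text
clock: 69.92
ee_pos: [0.574, -0.4897, 0.2]
orientation: [-3.051, 0.741, -0.0]
wrist_force: [-0.9, -0.1, -0.3]
finger_gap: 0.352
```

```bash
python3 pick.py w58 .5776 -.4943
```

```text
(np.float64(0.013103631767992563), array([ 0.57643537, -0.49422992, -0.48027711])) [ 263  156   50   94 3723]
grasp [ 0.5711 -0.4915] -0.48027711313089183
TCP [ 0.5738 -0.4901  0.2002] xyaw -0.477 q7 -1.415 -> d [-0.0017  0.0026  0.1152] turn 0.003 t 69.97
```

View pics/w58.png

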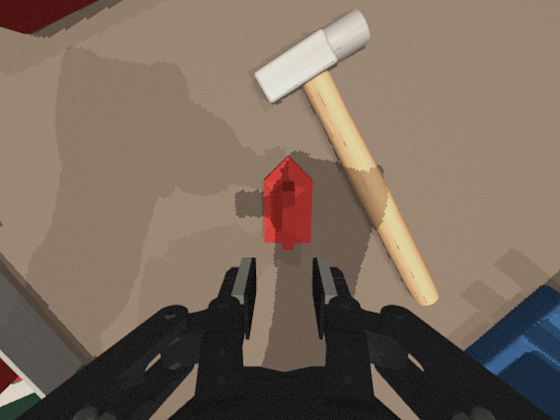

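Request:
servo_tool:
  motion:
    - [[0.03,-0.0017,0.0026,0.05,0.003],[0.03,-0.0017,0.0026,0.085,0.003],[0.03,-0.0017,0.0026,0.105,0.003],[0.03,-0.0017,0.0026,0.1152,0.003],[0.03,-0.0017,0.0026,0.1152,0.003],[0,-0.0017,0.0026,0.1152,0.003],[0,-0.0017,0.0026,0.1152,0.003],[0,-0.0017,0.0026,0.1152,0.003],[0,-0.0017,0.0026,0.1152,0.003],[0,-0.0017,0.0026,0.07,0.003],[0,-0.0017,0.0026,0.02,0.003],[0,-0.0017,0.0026,0,0.003]]
  newtons: 100

```text
clock: 71.47
ee_pos: [0.5712, -0.4945, 0.2034]
orientation: [3.048, -0.75, 0.008]
wrist_force: [0.6, -0.2, -2.4]
finger_gap: 0.099
```

```bash
python3 -c "
from lib import *
delta([.57,-.0565,.20],-.021); print(sense()['finger_gap'])"
```

```text
TCP [ 0.5712 -0.4945  0.2034] xyaw -0.482 q7 -1.414 -> d [-0.2042 -0.3875  0.0018] turn -0.461 t 71.47
0.09927521878962069
```

Request:
servo_tool:
  motion:
    - [[0,-0.02,-0.038,0,-0.06],[0,-0.204,-0.3875,0,-0.461],[0,-0.204,-0.3875,0,-0.461],[0,-0.204,-0.3875,0,-0.461],[0,-0.204,-0.3875,0,-0.461],[0,-0.204,-0.3875,0,-0.461],[0,-0.204,-0.3875,0,-0.461],[0,-0.204,-0.3875,0,-0.461],[0,-0.204,-0.3875,0,-0.461],[0,-0.204,-0.3875,0,-0.461],[0,-0.204,-0.3875,0,-0.461]]

```text
clock: 72.85
ee_pos: [0.5689, -0.0579, 0.1997]
orientation: [3.14, -0.039, -0.001]
wrist_force: [0.1, -0.2, -1.5]
finger_gap: 0.101
```

```bash
python3 -c "
from lib import *
delta([.571,-.0562,.118],-.021)"
```

```text
TCP [ 0.5689 -0.0579  0.1997] xyaw -0.025 q7 -1.65 -> d [ 0.0021 -0.0019  0.0817] turn -0.004 t 72.85
```

Request:
servo_tool:
  motion:
    - [[0,0.002,-0.0019,0.03,-0.004],[0,0.002,-0.0019,0.06,-0.004],[0,0.002,-0.0019,0.077,-0.004],[0,0.002,-0.0019,0.0815,-0.004],[0,0.002,-0.0019,0.0815,-0.004]]

```text
clock: 73.47
ee_pos: [0.5713, -0.0544, 0.1187]
orientation: [3.141, -0.028, 0.0]
wrist_force: [-0.1, -1.9, -2.1]
finger_gap: 0.1
```

```bash
python3 ov.py w59 .579,-.0563 -.0072;python3 -c "
import cv2
im=cv2.imread('pics/w59.png'); cv2.imwrite('pics/w59z.png',cv2.resize(im[150:300,220:350],None,fx=6,fy=4,interpolation=cv2.INTER_NEAREST))"
```

```text
[ 0.5715 -0.0544  0.119 ] [-0.2 -1.4 -3.4] yaw -0.018 0.097
```

View pics/w59d.png

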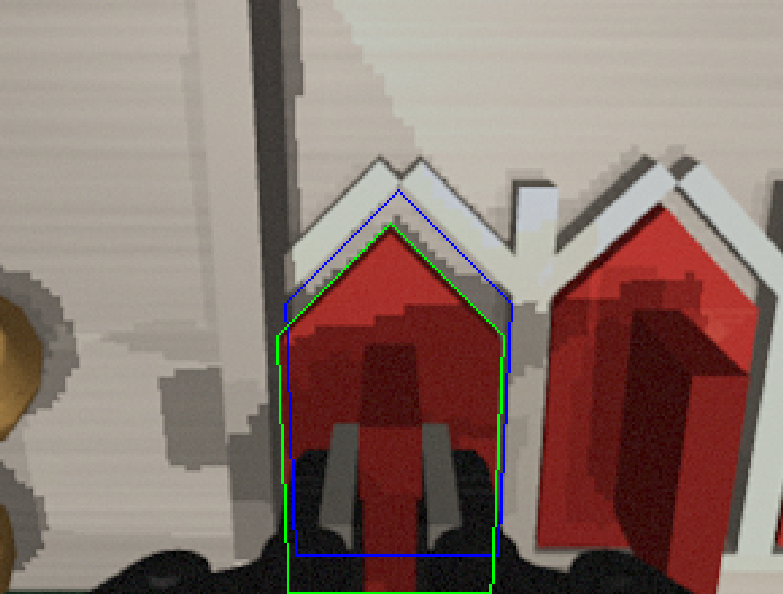

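```bash
python3 -c "
from lib import *
p=camera_params('wrist')
a=onplane([[288.5,168.9],[287,169.6]],p,.026)[0]; print(a)
P=a[:2]-.0438*np.array([1,-.021]); print('P1',P)
pos,R=tool(); ya=np.arctan2(R[1,0],R[0,0]); o=pos[:2]+.0072*np.array([np.cos(ya),np.sin(ya)])
print(pos,o,R.T@np.array([*(P-o),0]))"
```

```text
[ 0.62372742 -0.05784423  0.026     ]
P1 [ 0.57992742 -0.05692443]
[ 0.57148703 -0.05440252  0.11904651] [ 0.57868586 -0.05453231] [1.28448642e-03 2.36934942e-03 3.18278815e-06]
```

Request:
servo_tool:
  motion:
    - [[0,0.001,0.0021,0.002,0.002],[0,0.001,0.0021,0.006,0.002],[0,0.001,0.0021,0.01,0.002],[0,0.001,0.0021,0.014,0.002],[0,0.001,0.0021,0.0175,0.002],[0,0.001,0.0021,0.0185,0.002],[0,0.001,0.0021,0.0185,0.002]]

```text
clock: 74.4
ee_pos: [0.5735, -0.0556, 0.1025]
orientation: [3.141, -0.03, 0.006]
wrist_force: [-2.0, 0.0, 19.5]
finger_gap: 0.103
```

Request:
servo_tool:
  motion:
    - [[0,0,0,-0.002,0],[0.021,0,0,-0.002,0],[0.021,0,0,-0.002,0],[0.021,0,0,-0.002,0],[0.021,0,0,-0.03,0],[0.021,0,0,-0.08,0],[0.021,0,0,-0.11,0],[0.03,-0.03,0.04,-0.12,0],[0.03,-0.03,0.04,-0.12,0],[0.03,-0.03,0.04,-0.12,0]]

```text
clock: 75.65
ee_pos: [0.5412, -0.0943, 0.2196]
orientation: [-3.14, 0.029, 0.001]
wrist_force: [-0.1, 0.3, -0.7]
finger_gap: 0.352
```

```bash
python3 -c "
from brk import *
im,p=snap('wrist','w60'); print(tool()[0])
m=redmask(im); n,lab,st,ce=cv2.connectedComponentsWithStats(m); print([(st[i].tolist()) for i in range(1,n) if st[i,4]>150])
for xy in ((.579,-.0565),(.577,-.112),(.5755,-.1685)):
 for zb in (.010,.013,.016,.020):
  a,b,c,s=fitb(im,p,*xy,zb=zb,yaws=[0.,-.05]); print(xy,zb,round(a[0],4),a[1].round(4))"
```

```text
[ 0.54154983 -0.09375954  0.2194557 ]
[[279, 117, 50, 94, 3883], [340, 116, 56, 94, 4058], [214, 118, 52, 93, 3931]]
(0.579, -0.0565) 0.01 0.0183 [ 0.5776 -0.0546 -0.0191]
(0.579, -0.0565) 0.013 0.014 [ 0.5783 -0.0551 -0.0188]
(0.579, -0.0565) 0.016 0.0257 [ 0.5792 -0.0556 -0.0246]
(0.579, -0.0565) 0.02 0.0501 [ 0.5792 -0.0563 -0.0354]
(0.577, -0.112) 0.01 0.0152 [ 0.577  -0.1124 -0.0214]
(0.577, -0.112) 0.013 0.0083 [ 0.5773 -0.1121 -0.0217]
(0.577, -0.112) 0.016 0.022 [ 0.5778 -0.1122 -0.0238]
(0.577, -0.112) 0.02 0.0485 [ 0.5782 -0.1118 -0.024 ]
(0.5755, -0.1685) 0.01 0.0209 [ 0.5761 -0.1714 -0.0154]
(0.5755, -0.1685) 0.013 0.0147 [ 0.5765 -0.1706 -0.014 ]
(0.5755, -0.1685) 0.016 0.0233 [ 0.5771 -0.1699 -0.0175]
(0.5755, -0.1685) 0.02 0.0504 [ 0.5776 -0.1686 -0.0025]
```

```bash
python3 -c "
from lib import *
im,p=snap('top','t61')
for t in ('pot','pot_mouth','mat','knob1'):
    print(t,[(list(a),c) for a,c in find(t,'top')])
h=cv2.cvtColor(im,cv2.COLOR_BGR2HSV); m=((h[...,0]>14)&(h[...,0]<28)&(h[...,1]>120)&(h[...,2]>120)).astype(np.uint8)
n,lab,st,ce=cv2.connectedComponentsWithStats(m)
for i in range(1,n):
    if st[i,4]>15: print(st[i].tolist(),onplane([ce[i]],p,.035).round(3))
im,p=snap('side','s61')
for t in ('pot','knob1'):
    print(t,[(list(a),c) for a,c in find(t,'side')])
delta([.425,-.04,.22],-.021)"
```

```text
pot [([np.float64(0.4596), np.float64(0.3485), np.float64(0.0362)], 0.78)]
pot_mouth [([np.float64(0.457), np.float64(0.35), np.float64(0.0354)], 0.58)]
mat [([np.float64(0.3147), np.float64(0.5615), np.float64(0.0039)], 0.93), ([np.float64(0.5388), np.float64(0.5633), np.float64(0.0014)], 0.79), ([np.float64(0.3899), np.float64(0.3021), np.float64(0.0045)], 0.56), ([np.float64(0.684), np.float64(0.2243), np.float64(0.0943)], 0.47)]
knob1 [([np.float64(0.6165), np.float64(0.0902), np.float64(0.0419)], 0.67), ([np.float64(0.4596), np.float64(0.3488), np.float64(0.0334)], 0.27)]
[0, 74, 82, 80, 3880] [[0.883 0.761 0.035]]
[86, 140, 5, 5, 19] [[0.779 0.584 0.035]]
[39, 162, 8, 8, 42] [[0.702 0.726 0.035]]
[234, 187, 10, 9, 65] [[0.611 0.091 0.035]]
[251, 193, 10, 10, 70] [[0.588 0.035 0.035]]
[247, 208, 10, 8, 63] [[0.543 0.05  0.035]]
[204, 261, 18, 11, 25] [[0.371 0.166 0.035]]
pot [([np.float64(0.4672), np.float64(0.3222), np.float64(0.0501)], 0.57)]
knob1 []
TCP [ 0.5415 -0.0948  0.2197] xyaw -0.019 q7 -1.59 -> d [-0.1175 -0.0526 -0.0003] turn 0.002 t 76.1
```

Request:
servo_tool:
  motion:
    - [[0,-0.06,-0.02,0,0],[0,-0.1175,-0.0526,0,0],[0,-0.1175,-0.0526,0,0],[0,-0.1175,-0.0526,0.05,0],[0,-0.1175,-0.0526,0.1,0],[0,-0.1175,-0.0526,0.115,0],[0,-0.1175,-0.0526,0.115,0]]
  newtons: 40

```text
clock: 76.97
ee_pos: [0.4301, -0.0415, 0.1111]
orientation: [3.14, -0.03, -0.014]
wrist_force: [0.2, 0.6, -0.7]
finger_gap: 0.001
```

```bash
python3 -c "
from lib import *
s=sense(); print(s['wrist_force'],s['finger_gap']); delta([.4465,-.04,.105],-.021)"
```

```text
[ 0.15764511  0.59772969 -0.70044451] 0.0006669667773986713
TCP [ 0.4301 -0.0415  0.1111] xyaw -0.019 q7 -2.371 -> d [ 0.0164 -0.0018  0.0059] turn 0.002 t 76.97
```

Request:
servo_tool:
  motion:
    - [[0,0.008,0,0.003,0],[0,0.014,0,0.003,0],[0,0.02,0,0.003,0],[0,0.027,0,0.003,0],[0,0.035,0,0.003,0],[0,0.043,0,0.003,0],[0,0.052,0,0.003,0],[0,0.061,0,0.003,0],[0,0.07,0,0.003,0],[0,0.079,0,0.003,0],[0,0.088,0,0.003,0],[0,0.097,0,0.003,0]]

```text
clock: 78.47
ee_pos: [0.5264, -0.0433, 0.1084]
orientation: [3.14, -0.03, -0.015]
wrist_force: [-4.0, -1.5, 3.3]
finger_gap: -0.0
```

Request:
servo_tool:
  motion:
    - [[0,0.009,0,0,0],[0,0.018,0,0,0],[0,0.027,0,0,0],[0,0.036,0,0,0],[0,0.045,0,0,0],[0,0.054,0,0,0],[0,0.062,0,0,0],[0,0.07,0,0,0],[0,0.077,0,0,0],[0,0.083,0,0,0],[0,0.086,0,0,0]]

```text
clock: 79.85
ee_pos: [0.6124, -0.0447, 0.1076]
orientation: [3.141, -0.03, -0.013]
wrist_force: [-3.3, -1.0, 2.3]
finger_gap: -0.0
```

Request:
servo_tool:
  motion:
    - [[0,0.003,0,0,0],[0,0.006,0,0,0],[0,0.009,0,0,0],[0,0.012,0,0,0],[0,0.012,0,0,0]]

```text
clock: 80.47
ee_pos: [0.6229, -0.0449, 0.1073]
orientation: [3.14, -0.03, -0.018]
wrist_force: [-5.7, -0.8, 4.1]
finger_gap: -0.0
```

Request:
servo_tool:
  motion:
    - [[0,0.003,0,0,0],[0,0.006,0,0,0],[0,0.009,0,0,0],[0,0.009,0,0,0]]

```text
clock: 80.97
ee_pos: [0.6241, -0.0449, 0.106]
orientation: [3.137, -0.028, -0.046]
wrist_force: [-20.8, 0.6, 13.6]
finger_gap: -0.001
```

Request:
servo_tool:
  motion:
    - [[0,-0.015,0,0,0],[0,-0.04,0,0,0],[0,-0.07,0,-0.02,0],[0,-0.09,0,-0.08,0],[0,-0.1,0,-0.14,0],[0,-0.13,0,-0.2,0],[0,-0.13,0,-0.22,0],[0,-0.13,0,-0.22,0],[0,-0.13,0,-0.22,0]]

```text
clock: 82.1
ee_pos: [0.5053, -0.0425, 0.3281]
orientation: [3.141, -0.03, -0.014]
wrist_force: [-0.2, -0.4, -0.5]
finger_gap: -0.0
```

```bash
python3 -c "
from lib import *
print(tool()[0])
im,p=snap('wrist','w70')
for t in('front','drawer','oven'): print(t,find(t,'wrist'))
# handle bar: dark pixels profile along column at y=-.02 world line
for X in (.50,.56,.60,.62,.63,.638,.645,.66,.673,.68):
    print(X,[im[int(v),int(u)].tolist() if 0<=v<420 and 0<=u<560 else None for u,v in proj([[X,-.0,.055],[X,.0,.078]],p)])
im,p=snap('top','t70')
r=cut_out('pot','top')
for d in r[:2]: ys,xs=np.nonzero(d['region']); print(d['conf'],xs.min(),xs.max(),ys.min(),ys.max())
print(find('bracket1','top'),find('knob1','top'))
"
```

```text
[ 0.50528629 -0.04252354  0.32809718]
front [(array([ 0.6748, -0.0443,  0.0596]), 0.57)]
drawer [(array([ 0.6764, -0.0438,  0.0581]), 0.91)]
oven [(array([ 0.674 , -0.0428,  0.0629]), 0.65)]
0.5 [[102, 119, 140], [96, 113, 131]]
0.56 [[104, 123, 141], [99, 119, 136]]
0.6 [[104, 121, 141], [103, 122, 141]]
0.62 [[105, 124, 142], [100, 118, 137]]
0.63 [[60, 70, 81], [66, 77, 90]]
0.638 [[82, 87, 89], [100, 102, 104]]
0.645 [[80, 88, 96], [90, 106, 123]]
0.66 [[93, 112, 128], [62, 71, 81]]
0.673 [[47, 59, 43], [41, 56, 36]]
0.68 [[47, 66, 40], [122, 157, 106]]
0.66 132 198 218 264
[(array([0.7312, 0.4135, 0.0144]), 0.22)] [(array([0.4584, 0.348 , 0.0382]), 0.53)]
```

```bash
python3 -c "
from lib import *
for t in('tin','magnet','wrench','hammer','wirebrush'): print(t,find(t,'top')[:1])
sign_off(); print(sense()['clock'])"
```

```text
tin [(array([0.6798, 0.2266, 0.0966]), 0.56)]
magnet [(array([0.3978, 0.1866, 0.0199]), 0.57)]
wrench [(array([ 0.4028, -0.0304,  0.0068]), 0.66)]
hammer [(array([0.4596, 0.3474, 0.0378]), 0.65)]
wirebrush [(array([0.7293, 0.4087, 0.015 ]), 0.79)]
the job is handed in; nothing more can be done
the job is handed in; nothing more can be done
```

The job is done and handed in at about 82 s. I pulled the drawer to its stop and swung the pot over the left bay until its three knobs fell in. I then stood the empty pot upright on its mat, seated all three red brackets in the pockets (one had been knocked aside and was found again), and pushed the drawer home.

**What the last checks showed**
- **Drawer:** it stopped hard at 21 N while closing. The handle measured 0.638 m, which is the 175 mm of travel from the stop.
- **Knobs:** all three were in the bay in the last picture before the drawer closed.
- **Brackets:** the image fit showed all three flat, at the same height, with points towards the back of the oven.
- **Pot:** in the last top picture its outline was exactly where it was after I set it down, about 6–7 mm off the mat's centre.
- **Bystanders:** the tin and magnet read within a few millimetres of their starting positions. The brush showed no sign of having moved, but I had no starting reading for it.

**What went wrong or stayed unclear**
- **Pot spill:** the pot would not turn in the fingers as I planned. I set it down on the oven top to regrip it. A later attempt to tip it in the bay pushed the drawer in about 8 mm, so I pulled it back to the stop before placing any bracket.
- **Pressing forces:** righting the pot pushed the wrist force to 46 N, and the first bracket rested on a pocket edge with 35 N before it seated.
- **Pictures:** the limit on viewing pictures ran out before the third bracket was lowered, so everything after that was checked by numbers only.
- **Wrench and hammer:** the final wrench reading was about 3 cm off in y, probably because the arm hid part of it. I had no confirming picture. The final hammer reading was false (it landed on the pot), so the hammer is unconfirmed at the end, though I never touched it.

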